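# Make up a bowl of mixed sweets at the spring-slide dispenser

## Robot

A 6-joint arm with a two-finger parallel gripper is mounted at the origin on the work surface. World frame = base frame: x ahead of the robot, y to its left, z up, the work surface at z = 0. Lengths are in m, angles in rad, forces in N, time in s.
With the tool pointing down it reaches from about 0.25 to 0.775 m from the base axis. Payload 4 kg.
Tool frame: the origin (TCP) lies at the very end of the fingers, on their centre line; the grasp point (between the pads) lies 19 mm behind it; y points along the fingers, x is the direction in which the jaws open and shut, and the axes are right-handed (so a half turn about y gives the same grasp; the last joint's range is limited). The gripper opens to 94 mm and grips with 3 to 60 N. Pads are 16 mm wide; open, the fingers measure 119 mm over their backs; the gripper's body (75 mm by 177 mm) begins 78 mm behind the grasp point.
Start: joints at [-0.103, 0.087, 1.371, -0, 1.684, -0.103], TCP at [0.55, -0, 0.206] pointing down, gripper open.
Joint ranges: [-3.1, 3.1], [-0.76, 2.03], [0.27, 2.55], [-1.08, 4.22], [0.17, 2.65], [-2.57, 2.57]. Speed limits (rad/s): [2.79, 2.79, 3.14, 3.14, 3.14, 3.14].

## Interface

Orientations are given as [roll, pitch, yaw] about the fixed x, y, z axes, in that order (R = Rz(yaw) Ry(pitch) Rx(roll)).
In Python, from bench import robot gives the robot as it stands.
- The arm moves only by the shell command python3 -m handwheel 'ROWS' [OPENING]. ROWS is JSON, a list of rows, each an object with "delta_pos": the shift along the tool's x, y, z in mm, a list of three; "yaw": the turn about the tool's y in rad. A call has 1 to 12 rows; each row is the pose to reach, as a shift and turn from the pose commanded when the call began, along the tool's axes at that moment; what a row does not reach only later rows make up. A row lasts 1/10 s, in which the tool goes at most 50 mm and 8.59 degrees, less where a joint would pass 70% of its speed; a pose out of reach is approached as far as the arm can. A call with a gripper value outside its range is refused whole. OPENING is the closure in counts, from 0 (fully open) to 255 (shut), set as the call begins (- or left out, the last holds). The fingers move at their own pace and stop on an object; the grip force is fixed at half the most. Time passes only in rows, so rows that repeat a pose let the fingers close. It gives the time, the measured TCP pose, the force and the opening at its end, in the units of the state.
- robot.get_obs(): the state, without advancing time (a new reading comes with each control period).
- robot.snapshot(name): name is "scene" or "side" or "wrist"; returns a dict with "image" (384x512x3 uint8, red, green, blue), "fx", "fy", "cx", "cy" (pixels), "k1" (the pictures are not rectified: a ray, as slopes to the right and down, at radius r is drawn at 1 + k1 r^2 times it, then the intrinsics apply), "rvec" (rotation vector, rad) and "tvec" (3), from world to camera coordinates, as OpenCV has them. Camera axes: x right, y down, z forward; pixel columns grow to the right and rows downward; lengths in m; the calibration is good to about 2 mm. A picture is of the moment at which its call begins. There is no depth.
- robot.close_job(): hands the job in, once; it reports no verdict.
The state is a dict: "time": time; "joint_positions": joint angles; "qvel": joint speeds; "joint_torque": joint torques, N m; "tool_pos": TCP position; "ee_rot": TCP orientation; "wrist_force": force on the tool from outside, world axes, zero at the start; "wrist_torque": the same for the moment, N m; "width": finger opening in m.
Only numpy, scipy, OpenCV 4.12 (cv2) and the standard library are available. Lean on these libraries where they do the work, as an engineer would, in place of code of your own. Each camera call takes 0.05 s, during which the arm holds its last target.

## Task

Make up a bowl of mixed sweets: slide the handled bowl under the dispenser's spout and empty the dispenser into it, one ball a stroke, each time drawing the slide's knob right out to its stop, pausing for the ball to drop and then letting go so that the slide snaps back by itself. Bring the bowl back out well clear of the dispenser, put every toffee from the board into it, and only when everything is in stir with the wooden spoon, its head on the bottom, in wide circles through both halves of the bowl for at least four full turns. Stand the spoon back in its jar, head down, and leave the bowl upright on the mat with all the sweets in it; never tip the bowl, and do not disturb the flask, the tub or the scale.

Things in the scene. Friction and masses are not known exactly. Their poses are not given: they have to be found in the camera images.
- dispenser: White fixed dispenser for ball sweets. Origin on the mat straight below the middle of the spout, a square tube 39 mm wide that ends 76 mm above the mat. Column 34 x 40 mm behind: x 89 to 123, y -56 to -16 mm, on a 14 mm high foot, x 88 to 198, y -86 to 14 mm. The head is a channel along y, 60 mm wide in x: y -117 to 51, z 94 to 131 mm.
- magazine (a point): Centre of the top of the dispenser's clear square magazine (34 mm wide), 222 mm above the mat, at dispenser x = 0, y = -36 mm. It holds 3 or 4 balls in a column, the lowest in the slide's pocket. Frame as the dispenser's.
- slide (a joint): Spring-return slide of the dispenser: 0 = home, 0.036 m = drawn right out to its stop, towards the dispenser's +y. The spring pulls it home with 3 N at home, 8 N at the stop. At home the next ball falls into its pocket; at the stop the pocket is over the spout and the ball falls out (about 0.3 s). Partway the ball may not drop.
- slide_knob (a point): Middle of the slide's black upright knob, a round pin 16 mm across, z 123 to 167 mm above the mat, on a steel bar 36 mm wide with its top at z 123 mm; this point is 148 mm up, at dispenser y = 75 mm at home, and moves with it. Frame as the dispenser's. Pinched across the dispenser's x it snaps back freely when the fingers open.
- bowl_in (a point): Centre of the inner floor of the loose white stoneware bowl (about 0.85 kg), 6 mm above its underside. Dished: outside radius 46 mm at the foot, 69 mm 14 mm up, 75 mm at the rim; height 55 mm, wall 6 mm; flat inner floor of about 40 mm radius, then sloping up. z up; the stick handle points along -x of this frame. It slides well on the mat.
- bowl_handle (a point): Grip point of the bowl's stick handle, 132 mm from the bowl's centre towards its -x and 40 mm above its underside. The handle is a bar 20 mm wide (y), 14 mm high, ending 162 mm from the bowl's centre. Frame as the bowl's.
- board: Wooden board 150 (x) x 250 (y) x 10 mm, fixed; origin at the centre of its underside.
- toffee1: A loose toffee; the origin is its centre. It is a rounded block 32 (x) x 20 (y) x 18 mm, 15 g, at first lying on the board; 1 to 3 are present (None if absent).
- toffee2: A loose toffee; the origin is its centre. It is a rounded block 32 (x) x 20 (y) x 18 mm, 15 g, at first lying on the board; 1 to 3 are present (None if absent).
- toffee3: A loose toffee; the origin is its centre. It is a rounded block 32 (x) x 20 (y) x 18 mm, 15 g, at first lying on the board; 1 to 3 are present (None if absent).
- ball1: A hard round sweet; the origin is its centre. It is 24 mm across, 12 g, at first in the dispenser; 3 or 4 are present (None if absent). Its axes turn as it rolls.
- ball2: A hard round sweet; the origin is its centre. It is 24 mm across, 12 g, at first in the dispenser; 3 or 4 are present (None if absent). Its axes turn as it rolls.
- ball3: A hard round sweet; the origin is its centre. It is 24 mm across, 12 g, at first in the dispenser; 3 or 4 are present (None if absent). Its axes turn as it rolls.
- ball4: A hard round sweet; the origin is its centre. It is 24 mm across, 12 g, at first in the dispenser; 3 or 4 are present (None if absent). Its axes turn as it rolls.
- jar: Fixed blue jar for the spoon; origin at the centre of its underside. Outside radius 29 mm, inside radius 23 mm, height 75 mm, inner floor 6 mm up.
- spoon_grip (a point): Grip point of the flat wooden spoon, on the axis of its round handle (14 mm across), 145 mm above the spoon's lower tip; the handle ends 170 mm above the tip. z runs along the handle away from the head. The spoon (60 g) stands head down in the jar, leaning by up to about 20 degrees.
- spoon_tip (a point): Lower tip of the spoon, the middle of the end of its head. The head is flat, 28 mm wide (y), 9 mm thick (x) and 52 mm long. Frame as spoon_grip.
- flask: Bystander: small amber bottle, 48 mm across, 150 mm high; origin under its centre.
- tub: Bystander: clear plastic tub with a blue lid, 116 x 86 x 62 mm; origin under its centre.
- scale: Bystander: black pocket scale 130 x 100 x 18 mm with a white dish on it, 37 mm high in all; origin under its centre.
There are look-alikes about, which are no part of the job. What is shaped like the toffee2 but pink or turquoise is not meant. Of the things shaped like the part that bears spoon_grip, the wooden one is meant.

How it is judged:
On the way, in this order (a step that is already met when the one before it is completed fails the run):
1. the slide is drawn out to its stop (value of joint slide above 0.034 m).
2. the slide is let go and snaps back by itself (velocity of joint slide below -0.08 m/s and contact force between the fingers and dispenser below 0.5 N).
3. all the ball sweets and toffees are in the bowl (horizontal distance between each of ball1, ball2, ball3, ball4, toffee1, toffee2, toffee3 and bowl_in below 0.066 m and z of ball1 in the frame of bowl_in between 0 and 0.05 m and z of ball2 in the frame of bowl_in between 0 and 0.05 m and z of ball3 in the frame of bowl_in between 0 and 0.05 m and z of ball4 in the frame of bowl_in between 0 and 0.05 m and z of toffee1 in the frame of bowl_in between 0 and 0.05 m and z of toffee2 in the frame of bowl_in between 0 and 0.05 m and z of toffee3 in the frame of bowl_in between 0 and 0.05 m), for 0.2 s.
4. stirring, pass 1: the spoon's head is at the bottom of the bowl's left half (+y of the bowl), with sweets moving (y of spoon_tip in the frame of bowl_in above 0.015 m and horizontal distance between spoon_tip and bowl_in below 0.066 m and z of spoon_tip in the frame of bowl_in below 0.02 m and linear speed of any of ball1, ball2, ball3, ball4, toffee1, toffee2, toffee3 above 0.01 m/s).
5. stirring, pass 2: the spoon's head is at the bottom of the bowl's right half (-y of the bowl), with sweets moving (y of spoon_tip in the frame of bowl_in below -0.015 m and horizontal distance between spoon_tip and bowl_in below 0.066 m and z of spoon_tip in the frame of bowl_in below 0.02 m and linear speed of any of ball1, ball2, ball3, ball4, toffee1, toffee2, toffee3 above 0.01 m/s).
6. stirring, pass 3: the spoon's head is at the bottom of the bowl's left half (+y of the bowl), with sweets moving (all of step 4).
7. stirring, pass 4: the spoon's head is at the bottom of the bowl's right half (-y of the bowl), with sweets moving (all of step 5).
8. stirring, pass 5: the spoon's head is at the bottom of the bowl's left half (+y of the bowl), with sweets moving (all of step 6).
At the end, for the whole second after the job is handed in: All balls and toffees in the bowl (within 66 mm of its axis, below the rim); bowl flat on the mat, its centre at least 140 mm from the spout's axis; slide home (3 mm); spoon head down in the jar, tip within 24 mm of its axis and below 20 mm, leaning under 0.45 rad (all of step 3 and horizontal distance between bowl_in and dispenser above 0.14 m and angle between bowl_in's own z axis and vertical below 0.06 rad and height (world z) of bowl_in below 0.015 m and value of joint slide below 0.003 m and horizontal distance between spoon_tip and jar below 0.024 m and height (world z) of spoon_tip below 0.02 m and angle between spoon_tip's own z axis and vertical below 0.45 rad); the robot touches nothing.
It fails at once if the bowl is tipped by more than 0.35 rad (angle between bowl_in's own z axis and vertical above 0.35 rad).
It fails at once if the flask is moved by more than 25 mm (distance of flask from where it was at the start of the episode above 0.025 m).
It fails at once if the tub is moved by more than 25 mm (distance of tub from where it was at the start of the episode above 0.025 m).
It fails at once if the scale is moved by more than 25 mm (distance of scale from where it was at the start of the episode above 0.025 m).
Of toffee1, toffee2, toffee3, ball4 only 2 to 4 are there at a start; the rules pass over those that are not, and their reading is None.
At some moment in a run one of toffee1, toffee2, toffee3 may be knocked a few centimetres aside while the robot is not near it.
It also fails if it takes over 210 s, if anything falls off the work surface, if the arm or the gripper's body presses on something with over 40 N, if the wrist force passes 120 N, or if a joint passes its speed limit or range.

## Working session

There is one attempt and no reset: what is moved stays moved. The work goes in short steps, Python scripts to look and compute and a shell command to move; the robot and the scene stay as the last step left them, time stands still between calls to the robot, and variables do not carry over. Pictures are saved under pics/ and viewed, and the job is handed in when it is done.

```bash
ls; mkdir -p pics; python3 - <<'E'
from bench import robot
import cv2
print(robot.get_obs())
for n in ["scene","side","wrist"]:
    s=robot.snapshot(n); cv2.imwrite(f"pics/{n}0.png",s["image"][:,:,::-1])
    print(n,{k:s[k] for k in s if k!="image"})
E
```

```text
pics
{'time': 0.0, 'joint_positions': array([-1.03097731e-01,  8.79425117e-02,  1.37221244e+00, -4.82678408e-05,
        1.68358069e+00, -1.03081909e-01]), 'qvel': array([-0.0001165 ,  0.00078679,  0.00028291, -0.00163621,  0.00077817,
        0.00050061]), 'joint_torque': array([ 1.28542815e-03, -3.40182602e+01, -3.02423716e+01,  7.18220207e-02,
        3.29729996e-02, -1.13141955e-04]), 'tool_pos': array([5.49467915e-01, 3.47739122e-05, 2.04332202e-01]), 'ee_rot': array([-1.57062353e+00,  2.13655523e-03, -2.10182975e-05]), 'wrist_force': array([0.74030921, 0.47981216, 0.4770531 ]), 'wrist_torque': array([ 0.00206612, -0.05002328, -0.02921942]), 'width': 0.09378345551569973}
scene {'fx': 393.25753684866777, 'fy': 393.25753684866777, 'cx': 257.762553737066, 'cy': 190.04759021849017, 'k1': -0.10588256423782576, 'rvec': array([ 2.23257149,  1.17945421, -0.4309797 ]), 'tvec': array([-0.28715611, -0.29351794,  1.63169576])}
side {'fx': 403.55256895140826, 'fy': 403.55256895140826, 'cx': 251.8540541468977, 'cy': 199.7338771102425, 'k1': 0.006130559951368811, 'rvec': array([ 2.05194926, -0.86873518,  0.43670826]), 'tvec': array([-0.39457395,  0.34130872,  0.95949975])}
wrist {'fx': 267.55552512417916, 'fy': 267.55552512417916, 'cx': 253.34857941200647, 'cy': 188.1448453794609, 'k1': -0.058875436968432435, 'rvec': array([-2.85149955e+00,  4.60998304e-04,  8.87917197e-04]), 'tvec': array([-0.54927469, -0.02872446,  0.39242096])}
```

View pics/scene0.png

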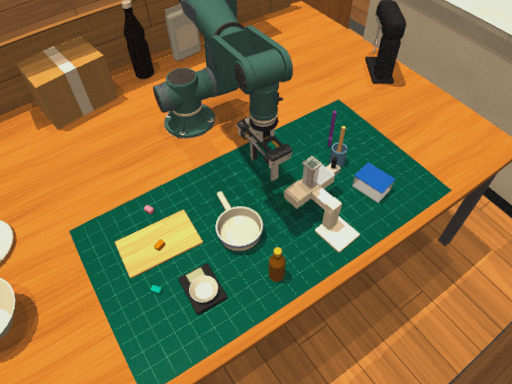

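View pics/side0.png

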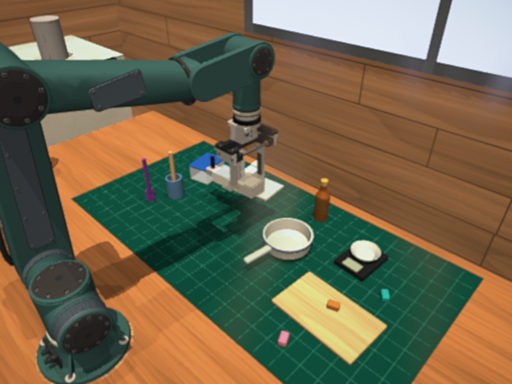

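View pics/wrist0.png

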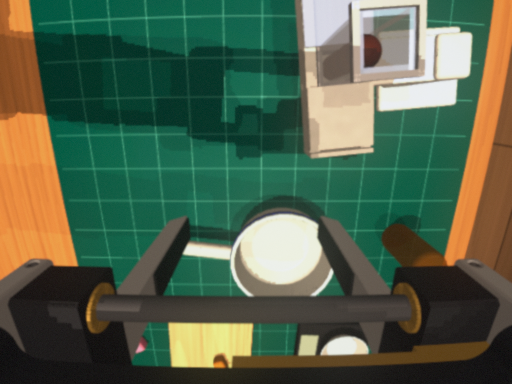

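```bash
cat > h.py <<'E'
import numpy as np, cv2
from bench import robot
def snap(n,name=None):
    s=robot.snapshot(n)
    if name: cv2.imwrite(f"pics/{name}.png",s["image"][:,:,::-1])
    return s
def crop(s,u0,v0,u1,v1,f,name):
    im=cv2.resize(s["image"][v0:v1,u0:u1,::-1],None,fx=f,fy=f,interpolation=cv2.INTER_CUBIC)
    cv2.imwrite(f"pics/{name}.png",im)
def K(s): return np.array([[s["fx"],0,s["cx"]],[0,s["fy"],s["cy"]],[0,0,1.]]),np.array([s["k1"],0,0,0,0.])
def ray(s,uv):
    k,d=K(s); p=cv2.undistortPoints(np.array([[uv]],float),k,d)[0,0]
    R=cv2.Rodrigues(s["rvec"])[0]; return -R.T@s["tvec"], R.T@np.array([p[0],p[1],1])
def onz(s,uv,z):
    o,d=ray(s,uv); return o+d*(z-o[2])/d[2]
def tri(s1,a,s2,b):
    o1,d1=ray(s1,a);o2,d2=ray(s2,b)
    t=np.linalg.lstsq(np.c_[d1,-d2],o2-o1,rcond=None)[0]
    p=o1+d1*t[0];q=o2+d2*t[1]; return (p+q)/2,np.linalg.norm(p-q)
def proj(s,P):
    k,d=K(s); return cv2.projectPoints(np.array(P,float).reshape(-1,3),s["rvec"],s["tvec"],k,d)[0][:,0]
def cents(s,lo,hi,amin=8):
    hsv=cv2.cvtColor(s["image"],cv2.COLOR_RGB2HSV); m=cv2.inRange(hsv,np.array(lo),np.array(hi))
    n,l,st,c=cv2.connectedComponentsWithStats(m)
    return [(c[i].round(1),st[i].tolist()) for i in range(1,n) if st[i][4]>=amin]
E
python3 - <<'E'
from h import *
s=snap("scene");t=snap("side")
np.set_printoptions(precision=3,suppress=True)
crop(s,270,100,420,260,5,"c1");crop(t,130,130,300,220,4,"c2");crop(s,100,180,290,320,4,"c3");crop(t,230,200,410,370,4,"c4")
E
```

```text
(no output)
```

View pics/c1.png

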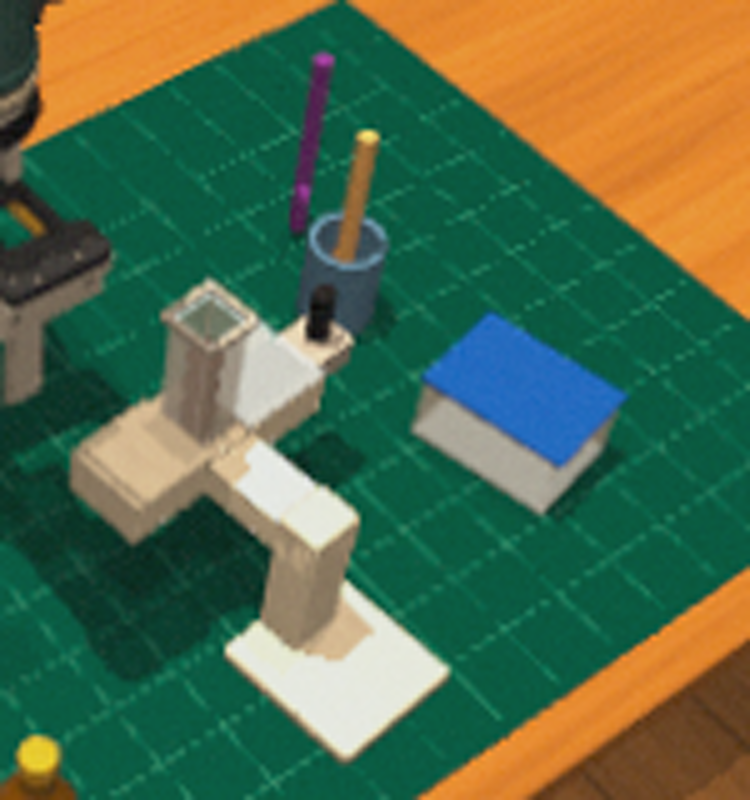

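View pics/c2.png

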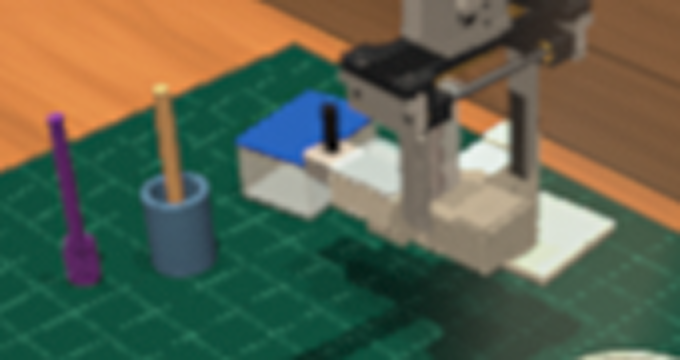

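View pics/c3.png

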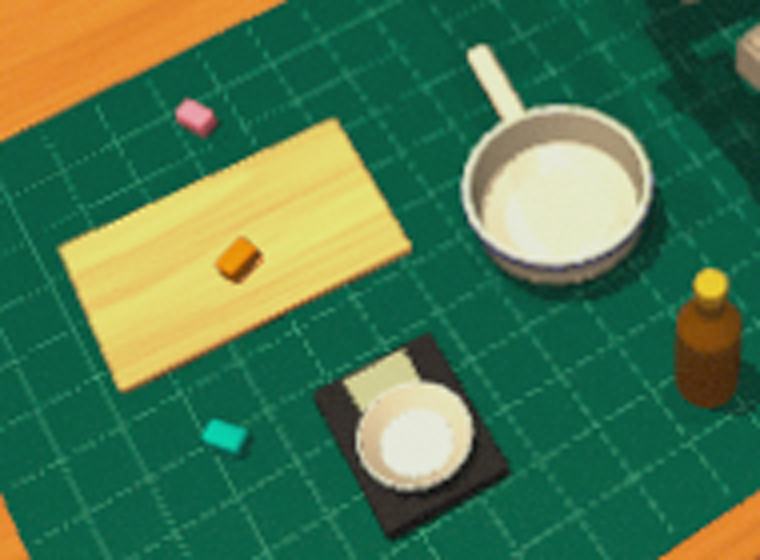

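View pics/c4.png

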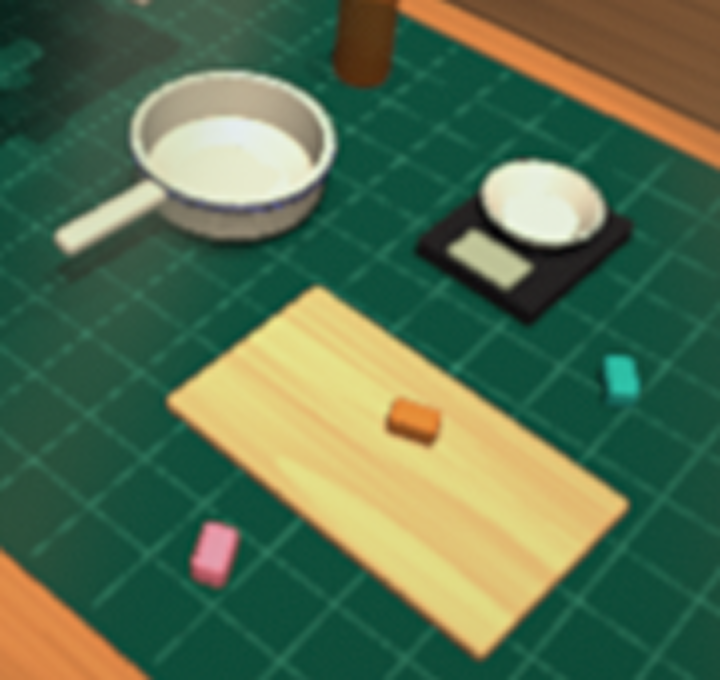

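```bash
python3 - <<'E'
from h import *
np.set_printoptions(precision=4,suppress=True)
s=snap("scene");t=snap("side")
a=lambda u,v:((u+.5)/5+270-.5,(v+.5)/5+100-.5)
b=lambda u,v:((u+.5)/4+130-.5,(v+.5)/4+130-.5)
c=lambda u,v:((u+.5)/4+100-.5,(v+.5)/4+180-.5)
d=lambda u,v:((u+.5)/4+230-.5,(v+.5)/4+200-.5)
def both(n,p,q,z): print(n,onz(s,p,z),onz(t,q,z),*tri(s,p,t,q))
both("knobtop",a(322,290),b(330,106),.167)
both("jar",a(347,241),b(175,189),.075)
both("spoontop",a(367,136),b(160,90),.17)
both("bowl",c(557,188),d(233,140),.055)
both("hend",c(478,49),d(64,240),.047)
both("toffee",c(240,256),d(414,417),.028)
print("mag",onz(s,a(210,313),.222))
for p in [(228,652),(345,758),(448,672)]: print("foot",onz(s,a(*p),.014))
for p in [(72,455),(130,507),(320,372)]: print("head top",onz(s,a(*p),.131))
for p in [(490,313),(626,397),(560,467),(425,378)]: print("tub",onz(s,a(*p),.062))
for p in [(60,247),(336,120),(411,248),(120,388)]: print("board",onz(s,c(*p),.01))
print("flask top",onz(s,c(711,285),.15)); print("scale",[onz(s,c(*p),.018) for p in [(316,392),(430,336),(508,466),(392,535)]])
for p in [(217,262),(238,238),(261,254),(243,280)]: print("tof", onz(s,c(*p),.028))
E
```

```text
knobtop [0.6144 0.2312 0.167 ] [0.6129 0.2308 0.167 ] [0.6138 0.2319 0.1662] 6.929474203161915e-05
jar [0.5297 0.3448 0.075 ] [0.5252 0.3454 0.075 ] [0.5273 0.3479 0.0722] 0.0015928955435271781
spoontop [0.5241 0.3503 0.17  ] [0.5282 0.3515 0.17  ] [0.5259 0.3481 0.1723] 0.0003293940376120968
bowl [ 0.5982 -0.1271  0.055 ] [ 0.5843 -0.1301  0.055 ] [ 0.5927 -0.124   0.0459] 0.0007349153077300454
hend [ 0.4371 -0.1052  0.047 ] [ 0.4294 -0.1085  0.047 ] [ 0.4334 -0.1039  0.0415] 0.0009776381763298072
toffee [ 0.4948 -0.3601  0.028 ] [ 0.484  -0.3647  0.028 ] [ 0.49   -0.3605  0.0202] 0.001992532213569044
mag [0.6253 0.1237 0.222 ]
foot [0.7261 0.0818 0.014 ]
foot [0.829  0.0925 0.014 ]
foot [0.8193 0.1889 0.014 ]
head top [0.6094 0.0369 0.131 ]
head top [0.6621 0.042  0.131 ]
head top [0.6457 0.2087 0.131 ]
tub [0.6329 0.3916 0.062 ]
tub [0.7436 0.4149 0.062 ]
tub [0.761 0.333 0.062]
tub [0.6514 0.3116 0.062 ]
board [ 0.3917 -0.4791  0.01  ]
board [ 0.4072 -0.2322  0.01  ]
board [ 0.5541 -0.2406  0.01  ]
board [ 0.5371 -0.4871  0.01  ]
flask top [ 0.7796 -0.1114  0.15  ]
scale [array([ 0.6283, -0.3629,  0.018 ]), array([ 0.6355, -0.2683,  0.018 ]), array([ 0.7594, -0.2737,  0.018 ]), array([ 0.7579, -0.3692,  0.018 ])]
tof [ 0.4895 -0.3778  0.028 ]
tof [ 0.4788 -0.3543  0.028 ]
tof [ 0.5026 -0.3454  0.028 ]
tof [ 0.5159 -0.3676  0.028 ]
```

```bash
python3 - <<'E'
from h import *
np.set_printoptions(precision=4,suppress=True)
s=snap("scene");t=snap("side");w=snap("wrist")
crop(w,150,180,360,384,3,"w1")
print(robot.get_obs()["tool_pos"])
for q in [s,t,w]:
    print(-cv2.Rodrigues(q["rvec"])[0].T@q["tvec"])
    print("orange",cents(q,(8,190,120),(16,255,255)))
E
```

```text
[ 0.55   -0.      0.2055]
[ 1.2009 -0.4405  1.0931]
orange [(array([369.5, 136.1]), [167, 0, 345, 384, 23197]), (array([ 81.6, 218.4]), [0, 49, 248, 335, 34604]), (array([231. , 101.7]), [202, 88, 47, 38, 602]), (array([159.7, 245.6]), [155, 242, 10, 8, 17]), (array([275.4, 262.5]), [270, 257, 12, 10, 65])]
[-0.1356 -0.6918  0.8342]
orange [(array([323.1, 194.9]), [316, 191, 14, 9, 98]), (array([333., 305.]), [328, 301, 11, 9, 75])]
[0.5497 0.0845 0.3849]
orange [(array([4.6, 5. ]), [3, 4, 5, 3, 8]), (array([ 1.9, 28.6]), [0, 25, 5, 7, 11]), (array([ 1.5, 34.6]), [0, 33, 4, 5, 11]), (array([ 9.3, 35.9]), [7, 34, 6, 5, 10]), (array([ 2. , 42.1]), [0, 39, 6, 7, 16]), (array([22.9, 52.2]), [20, 50, 7, 5, 9]), (array([ 6.5, 57.4]), [5, 56, 4, 4, 8]), (array([22.3, 61.7]), [20, 60, 5, 4, 9]), (array([ 8.6, 64.1]), [7, 62, 4, 5, 8]), (array([ 1.8, 82.8]), [0, 79, 5, 10, 16]), (array([28.9, 80.5]), [27, 79, 6, 5, 10]), (array([12.3, 88. ]), [11, 85, 4, 6, 9]), (array([26.6, 87.4]), [25, 85, 4, 6, 8]), (array([  9.4, 113.5]), [7, 108, 6, 11, 26]), (array([ 20.3, 110.7]), [17, 108, 7, 6, 10]), (array([443.6, 261.4]), [442, 257, 4, 9, 26]), (array([219.2, 363.6]), [214, 360, 12, 8, 68])]
```

View pics/w1.png

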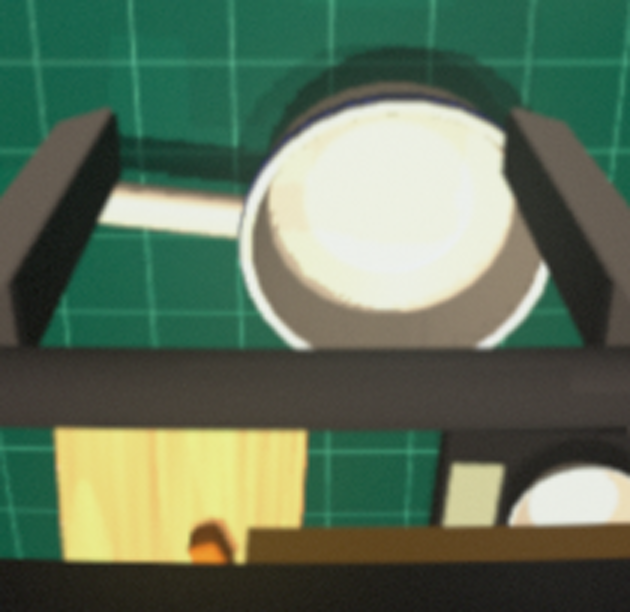

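```bash
python3 - <<'E'
from h import *
np.set_printoptions(precision=4,suppress=True)
w=snap("wrist");s=snap("scene");t=snap("side")
c=lambda u,v:((u+.5)/3+150-.5,(v+.5)/3+180-.5)
pts=np.array([onz(w,c(*p),.055)[:2] for p in [(240,240),(398,100),(270,322),(300,346),(490,346),(549,270),(330,118),(268,165),(450,105)]])
A=np.c_[2*pts,np.ones(len(pts))]; x=np.linalg.lstsq(A,(pts**2).sum(1),rcond=None)[0]
print("bowl wrist",x[:2],np.sqrt(x[2]+x[0]**2+x[1]**2))
print("handle axis",onz(w,c(110,207),.047),onz(w,c(235,217),.047))
print("toffee wrist",onz(w,c(211,550),.028))
# fit rim in side/scene
for q,pp,cc in [(t,[(132,140),(335,140),(233,72),(233,208),(160,95),(305,95)],lambda u,v:((u+.5)/4+229.5,(v+.5)/4+199.5)),(s,[(463,190),(652,188),(557,105),(557,270),(490,130),(625,130)],lambda u,v:((u+.5)/4+99.5,(v+.5)/4+179.5))]:
    pts=np.array([onz(q,cc(*p),.055)[:2] for p in pp])
    A=np.c_[2*pts,np.ones(len(pts))]; x=np.linalg.lstsq(A,(pts**2).sum(1),rcond=None)[0]
    print(x[:2],np.sqrt(x[2]+x[0]**2+x[1]**2),pts)
E
```

```text
bowl wrist [ 0.5912 -0.1224] 0.0739514293994255
handle axis [ 0.4547 -0.1063  0.047 ] [ 0.5139 -0.1114  0.047 ]
toffee wrist [ 0.4903 -0.3489  0.028 ]
[ 0.5875 -0.1288] 0.07542245249574177 [[ 0.5327 -0.0764]
 [ 0.6363 -0.1843]
 [ 0.6463 -0.0778]
 [ 0.5284 -0.1773]
 [ 0.586  -0.0559]
 [ 0.6626 -0.1358]]
[ 0.5952 -0.1257] 0.0757788155019994 [[ 0.5578 -0.1891]
 [ 0.6405 -0.0657]
 [ 0.53   -0.084 ]
 [ 0.6606 -0.1666]
 [ 0.5203 -0.142 ]
 [ 0.5823 -0.0522]]
```

```bash
cat >> h.py <<'E'
from scipy.spatial.transform import Rotation as Ro
def rel(P,yaw=None):
    "TCP target -> delta_pos mm in tool axes, turn"
    o=robot.get_obs(); R=Ro.from_euler('xyz',o["ee_rot"]).as_matrix()
    cy=np.arctan2(R[1,0],R[0,0]); d=R.T@(np.array(P)-o["tool_pos"])*1000
    th=0
    if yaw is not None:
        th=-((yaw-cy+np.pi/2)%np.pi-np.pi/2)
    print("t",round(o["time"],1),"pos",o["tool_pos"].round(4),"yaw",round(cy,3),"w",round(o["width"],4),"delta",d.round(1),"turn",round(th,3),"q6",o["joint_positions"][5].round(2))
E
python3 -c "
from h import *
rel([.4595,-.110,.11],1.48)"
python3 -m handwheel '[{"delta_pos":[-90,0,-110],"yaw":-1.48},{"delta_pos":[-90,0,-110],"yaw":-1.48},{"delta_pos":[-90,0,-110],"yaw":-1.48},{"delta_pos":[-90,0,-110],"yaw":-1.48},{"delta_pos":[-90,0,-110],"yaw":-1.48},{"delta_pos":[-90,0,-110],"yaw":-1.48},{"delta_pos":[-90,0,-110],"yaw":-1.48},{"delta_pos":[-90,60,-110],"yaw":-1.48},{"delta_pos":[-90,95,-110],"yaw":-1.48},{"delta_pos":[-90,95,-110],"yaw":-1.48},{"delta_pos":[-90,95,-110],"yaw":-1.48},{"delta_pos":[-90,95,-110],"yaw":-1.48}]' 0
python3 - <<'E'
from h import *
np.set_printoptions(precision=4,suppress=True)
w=snap("wrist","w2")
rel([.4595,-.110,.021],1.48)
E
```

```text
t 0.7 pos [ 0.55   -0.      0.2055] yaw 0.0 w 0.0939 delta [ -90.6   95.5 -110. ] turn -1.48 q6 -0.1
time: 1.85
tool_pos: [0.4609, -0.1103, 0.1116]
ee_rot: [-1.573, 0.001, 1.477]
wrist_force: [0.7, 0.7, -0.4]
width: 0.0943
t 1.9 pos [ 0.4612 -0.1105  0.1122] yaw 1.477 w 0.0939 delta [ 0.4 91.2  2.1] turn -0.003 q6 -1.83
```

View pics/w2.png

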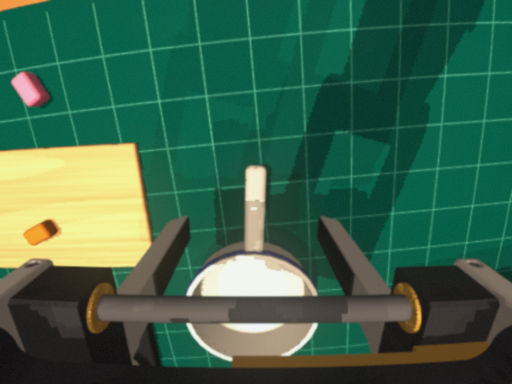

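```bash
python3 - <<'E'
from h import *
np.set_printoptions(precision=4,suppress=True)
w=snap("wrist")
print(onz(w,(256,166),.047),onz(w,(254,240),.047))
print("toffee",onz(w,(40,231),.028))
E
python3 -m handwheel '[{"delta_pos":[0,50,2]},{"delta_pos":[0,91,2]},{"delta_pos":[0,91,2]},{"delta_pos":[0,91,2]}]' 0
python3 -m handwheel '[{"delta_pos":[0,0,0]},{"delta_pos":[0,0,0]},{"delta_pos":[0,0,0]},{"delta_pos":[0,0,0]},{"delta_pos":[0,0,0]},{"delta_pos":[0,0,0]},{"delta_pos":[0,0,0]},{"delta_pos":[0,0,0]}]' 255
python3 -c "
from h import *
snap('side','s2');rel([.489,.163,.021],1.48)"
```

```text
[ 0.4296 -0.1044  0.047 ] [ 0.5058 -0.1134  0.047 ]
toffee [ 0.4845 -0.3547  0.028 ]
t 2.0 pos [ 0.4613 -0.1104  0.1123] yaw 1.478 w 0.0943 delta [274.9  91.1  -2. ] turn -0.002 q6 -1.83invalid input at $[0]: expected keys delta_pos, yaw
invalid input at $[0]: expected keys delta_pos, yaw
```

View pics/s2.png

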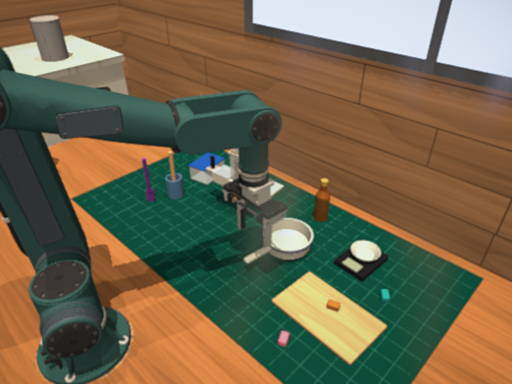

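```bash

python3 -m handwheel '[{"delta_pos":[0,50,2],"yaw":0.03},{"delta_pos":[0,91,2],"yaw":0.03},{"delta_pos":[0,91,2],"yaw":0.03},{"delta_pos":[0,91,2],"yaw":0.03}]' 0
python3 -m handwheel '[{"delta_pos":[0,0,0],"yaw":0},{"delta_pos":[0,0,0],"yaw":0},{"delta_pos":[0,0,0],"yaw":0},{"delta_pos":[0,0,0],"yaw":0},{"delta_pos":[0,0,0],"yaw":0},{"delta_pos":[0,0,0],"yaw":0},{"delta_pos":[0,0,0],"yaw":0},{"delta_pos":[0,0,0],"yaw":0}]' 255
python3 -c "
from h import *
snap('side','s3');rel([.4875,.1715,.021],1.48)"
```

```text
time: 2.4
tool_pos: [0.4585, -0.11, 0.0204]
ee_rot: [-1.571, 0.0, 1.449]
wrist_force: [0.9, 0.4, 0.7]
width: 0.0938
time: 3.2
tool_pos: [0.458, -0.1098, 0.0194]
ee_rot: [-1.571, -0.0, 1.45]
wrist_force: [-0.6, 0.5, -0.1]
width: 0.0333
t 3.2 pos [ 0.458  -0.1098  0.0194] yaw 1.45 w 0.0296 delta [282.8  -1.6   4.6] turn -0.03 q6 -1.81
```

View pics/s3.png

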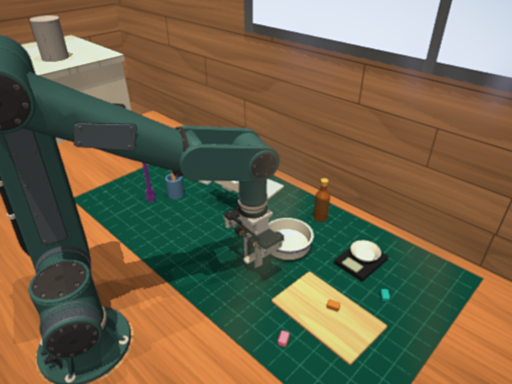

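```bash

python3 -m handwheel '[{"delta_pos":[0,0,0],"yaw":0},{"delta_pos":[0,0,0],"yaw":0},{"delta_pos":[0,0,0],"yaw":0},{"delta_pos":[0,0,0],"yaw":0}]' 255
python3 -m handwheel '[{"delta_pos":[4,0,0],"yaw":0},{"delta_pos":[14,0,0],"yaw":0},{"delta_pos":[26,0,0],"yaw":0},{"delta_pos":[38,0,0],"yaw":0},{"delta_pos":[50,0,0],"yaw":0},{"delta_pos":[62,0,0],"yaw":0},{"delta_pos":[74,0,0],"yaw":0},{"delta_pos":[86,0,0],"yaw":0},{"delta_pos":[98,0,0],"yaw":0},{"delta_pos":[110,0,0],"yaw":0},{"delta_pos":[120,0,0],"yaw":0},{"delta_pos":[124,0,0],"yaw":0}]'
python3 -c "
from h import *
np.set_printoptions(precision=4,suppress=True)
snap('side','s4');snap('wrist','w4');rel([.485,.1728,.0194],1.45);print(robot.get_obs()['wrist_force'])"
```

```text
time: 3.65
tool_pos: [0.458, -0.1096, 0.0194]
ee_rot: [-1.571, -0.0, 1.45]
wrist_force: [0.5, 0.9, -0.5]
width: 0.0197
time: 4.85
tool_pos: [0.4729, 0.0146, 0.0194]
ee_rot: [-1.57, -0.0, 1.451]
wrist_force: [-0.3, -4.7, -0.7]
width: 0.0195
t 5.0 pos [0.4729 0.0143 0.0194] yaw 1.451 w 0.0196 delta [158.9   0.1   6.9] turn 0.001 q6 -1.54
[-0.204  -2.7105 -2.4814]
```

View pics/w4.png

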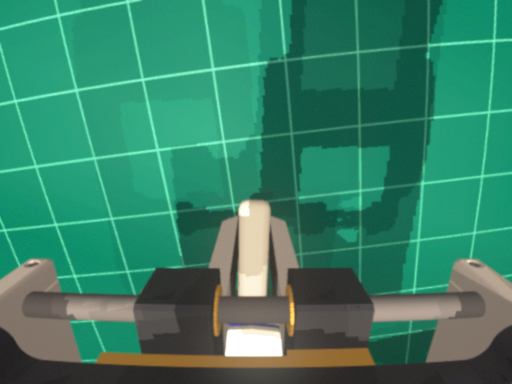

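```bash

python3 -m handwheel '[{"delta_pos":[8,0,0],"yaw":0},{"delta_pos":[22,0,1],"yaw":0},{"delta_pos":[36,0,2],"yaw":0},{"delta_pos":[50,0,3],"yaw":0},{"delta_pos":[64,0,4],"yaw":0},{"delta_pos":[78,0,5],"yaw":0},{"delta_pos":[92,0,6],"yaw":0},{"delta_pos":[106,0,7],"yaw":0},{"delta_pos":[120,0,7],"yaw":0},{"delta_pos":[134,0,7],"yaw":0},{"delta_pos":[148,0,7],"yaw":0},{"delta_pos":[156,0,7],"yaw":0}]'
python3 -m handwheel '[{"delta_pos":[3,0,0],"yaw":0},{"delta_pos":[3,0,0],"yaw":0}]'
python3 -c "
from h import *
np.set_printoptions(precision=4,suppress=True)
snap('side','s5');s=snap('scene');crop(s,200,100,400,260,4,'c5');rel([.485,.1728,.0194],1.45);print(robot.get_obs()['wrist_force'])"
```

```text
time: 6.15
tool_pos: [0.4846, 0.1706, 0.0194]
ee_rot: [-1.57, -0.0, 1.451]
wrist_force: [-0.4, -5.0, -0.3]
width: 0.0199
time: 6.35
tool_pos: [0.4849, 0.1725, 0.0194]
ee_rot: [-1.57, -0.0, 1.451]
wrist_force: [-1.4, -3.1, -0.2]
width: 0.0199
t 6.5 pos [0.4849 0.1722 0.0194] yaw 1.45 w 0.0195 delta [ 0.6  0.  -0.1] turn 0.0 q6 -1.22
[-0.4896 -2.1409 -0.7161]
```

View pics/c5.png

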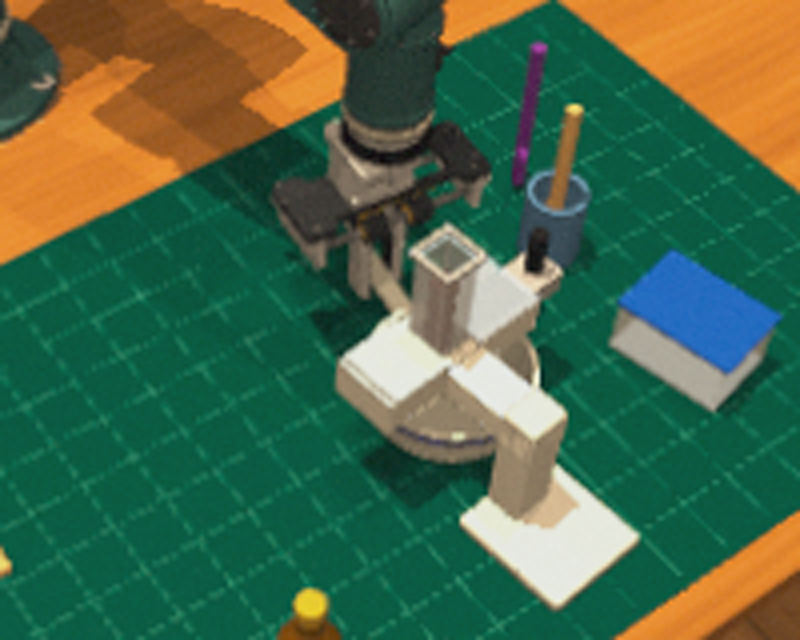

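View pics/s5.png

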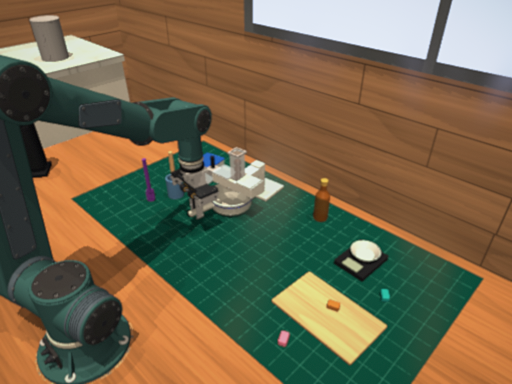

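```bash

python3 -m handwheel '[{"delta_pos":[0,0,0],"yaw":0},{"delta_pos":[0,0,0],"yaw":0},{"delta_pos":[0,0,0],"yaw":0},{"delta_pos":[0,0,0],"yaw":0},{"delta_pos":[0,0,0],"yaw":0},{"delta_pos":[0,0,0],"yaw":0},{"delta_pos":[0,-30,0],"yaw":0},{"delta_pos":[0,-80,0],"yaw":0},{"delta_pos":[0,-130,0],"yaw":0},{"delta_pos":[0,-180,0],"yaw":0},{"delta_pos":[0,-225,0],"yaw":0},{"delta_pos":[0,-225,0],"yaw":0}]' 130
python3 -c "
from h import *
np.set_printoptions(precision=4,suppress=True)
s=snap('side');crop(s,140,120,300,240,5,'s6');rel([.614,.2315,.245],.1)"
```

```text
time: 7.65
tool_pos: [0.4884, 0.1728, 0.2532]
ee_rot: [-1.586, -0.006, 1.45]
wrist_force: [0.4, 0.4, -0.4]
width: 0.0457
t 7.7 pos [0.4871 0.1725 0.2492] yaw 1.45 w 0.0459 delta [  73.9    5.5 -118.9] turn 1.35 q6 -1.22
```

View pics/s6.png

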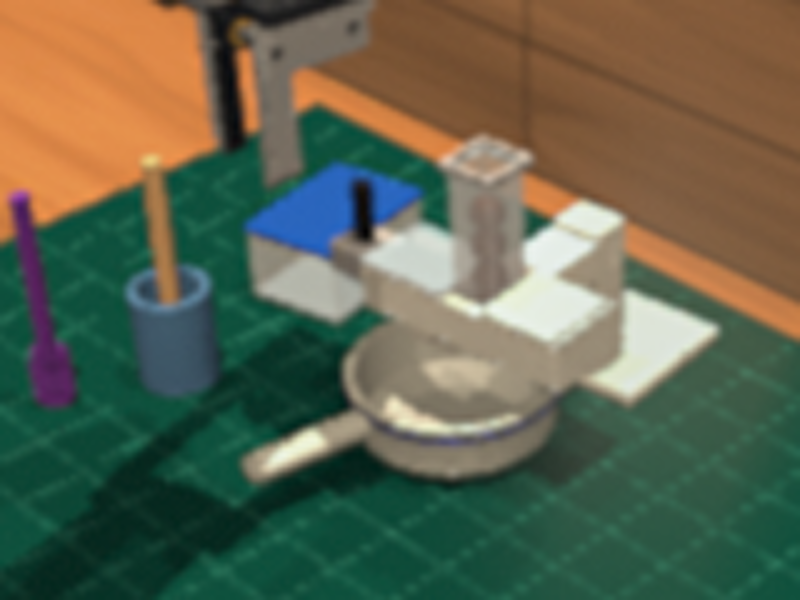

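```bash

python3 -m handwheel '[{"delta_pos":[10,0,-10],"yaw":1.35},{"delta_pos":[20,0,-30],"yaw":1.35},{"delta_pos":[40,0,-60],"yaw":1.35},{"delta_pos":[60,0,-90],"yaw":1.35},{"delta_pos":[74,0,-119],"yaw":1.35},{"delta_pos":[74,0,-119],"yaw":1.35},{"delta_pos":[74,0,-119],"yaw":1.35},{"delta_pos":[74,0,-119],"yaw":1.35},{"delta_pos":[74,0,-119],"yaw":1.35},{"delta_pos":[74,30,-119],"yaw":1.35},{"delta_pos":[74,50,-119],"yaw":1.35},{"delta_pos":[74,50,-119],"yaw":1.35}]' 130
python3 -c "
from h import *
np.set_printoptions(precision=4,suppress=True)
w=snap('wrist','w6');s=snap('side');crop(s,140,120,300,240,5,'s7');rel([.614,.2315,.131],.1)"
```

```text
time: 8.9
tool_pos: [0.6095, 0.2303, 0.1877]
ee_rot: [-1.573, 0.011, 0.1]
wrist_force: [-0.2, 0.0, 0.4]
width: 0.046
t 9.0 pos [0.6115 0.2309 0.1928] yaw 0.1 w 0.046 delta [ 2.7 61.8  0.4] turn 0.0 q6 0.17
```

View pics/w6.png

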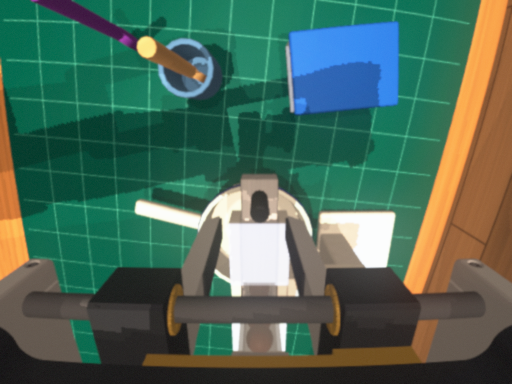

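View pics/s7.png

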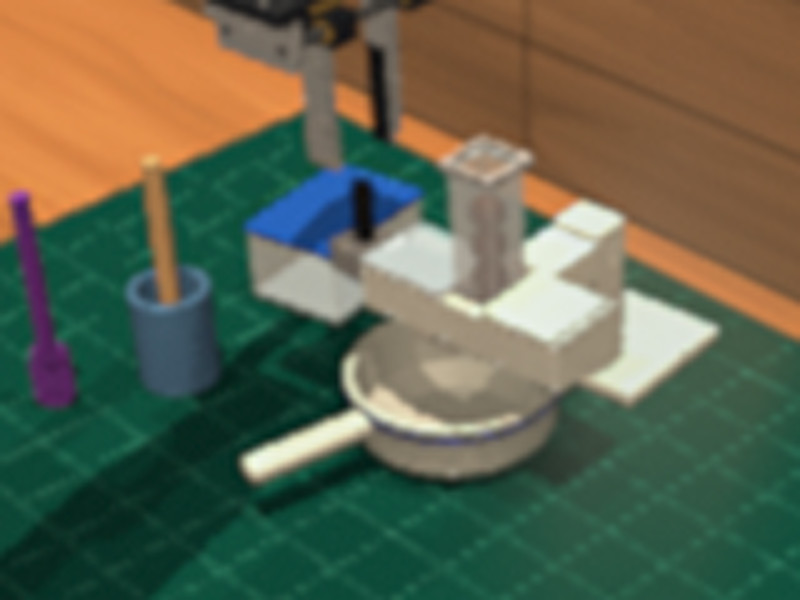

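```bash

python3 -c "
from h import *
np.set_printoptions(precision=4,suppress=True)
w=snap('wrist');rel([.614,.2315,.131],.1)
crop(w,100,0,260,120,5,'w7');crop(w,190,150,340,290,5,'w7b')
for n,p,z in [('knob',(260,198),.167),('jar',(187,68),.075),('spoontop',(148,47),.17)]: print(n,onz(w,p,z))"
```

```text
t 9.1 pos [0.6122 0.2311 0.1944] yaw 0.1 w 0.0463 delta [ 1.8 63.4  0.2] turn 0.0 q6 0.17
knob [0.6153 0.2462 0.167 ]
jar [0.5303 0.349  0.075 ]
spoontop [0.5256 0.3498 0.17  ]
```

View pics/w7.png

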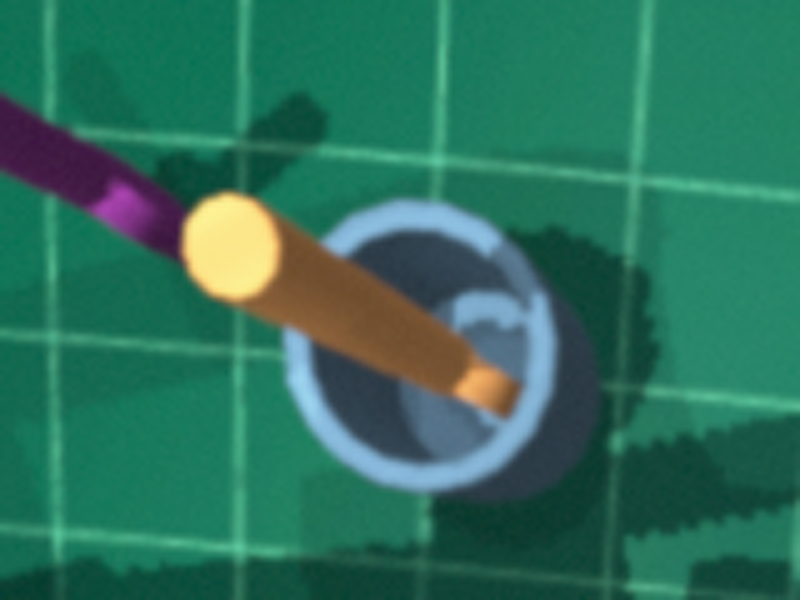

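View pics/w7b.png

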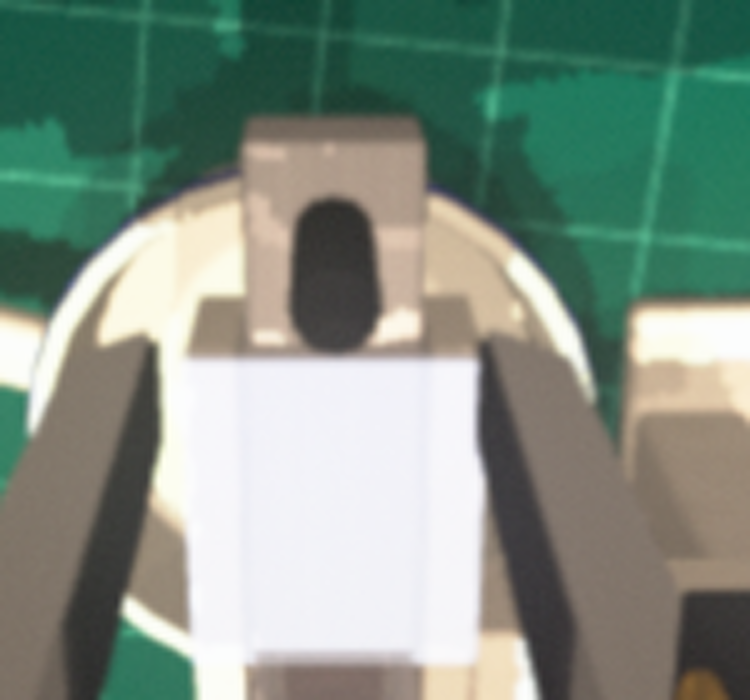

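```bash

python3 -c "
from h import *
np.set_printoptions(precision=4,suppress=True)
w=snap('wrist')
print('knobtop',onz(w,(190+335.5/5-.5,150+310/5-.5),.167),'base',onz(w,(190+333/5,150+237/5-.5),.123))
rel([.614,.2315,.131],.1)"
```

```text
knobtop [0.6146 0.2338 0.167 ] base [0.6154 0.2319 0.123 ]
t 9.1 pos [0.6126 0.2312 0.1955] yaw 0.1 w 0.046 delta [ 1.3 64.5  0.1] turn 0.0 q6 0.17
```

```bash

python3 -m handwheel '[{"delta_pos":[1,30,1],"yaw":0},{"delta_pos":[1,55,1],"yaw":0},{"delta_pos":[1,66,1],"yaw":0},{"delta_pos":[1,66,1],"yaw":0},{"delta_pos":[1,66,1],"yaw":0}]' 130
python3 -c "
from h import *
rel([.6145,.2325,.130],.1)
s=snap('side');crop(s,140,120,300,240,5,'s8')"
```

```text
time: 9.6
tool_pos: [0.6139, 0.2324, 0.1302]
ee_rot: [-1.57, -0.002, 0.1]
wrist_force: [-0.9, 0.2, 0.4]
width: 0.0462
t 9.6 pos [0.6139 0.2324 0.1302] yaw 0.1 w 0.0462 delta [0.6 0.2 0. ] turn -0.0 q6 0.18
```

View pics/s8.png

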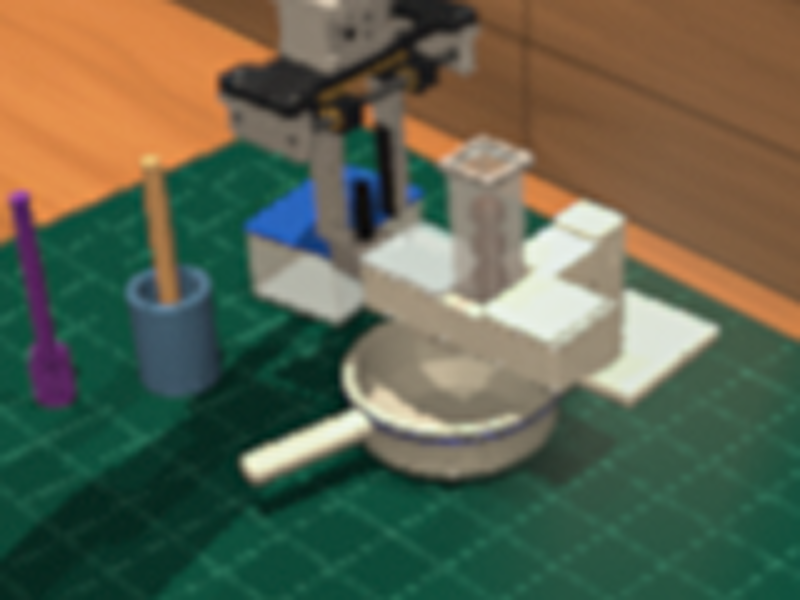

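```bash

python3 -m handwheel '[{"delta_pos":[0,0,0],"yaw":0},{"delta_pos":[0,0,0],"yaw":0},{"delta_pos":[0,0,0],"yaw":0},{"delta_pos":[0,0,0],"yaw":0},{"delta_pos":[0,0,0],"yaw":0},{"delta_pos":[0,0,0],"yaw":0},{"delta_pos":[0,0,0],"yaw":0}]' 255
python3 -m handwheel '[{"delta_pos":[0,0,8],"yaw":0},{"delta_pos":[0,0,18],"yaw":0},{"delta_pos":[0,0,28],"yaw":0},{"delta_pos":[0,0,37],"yaw":0},{"delta_pos":[0,0,37],"yaw":0},{"delta_pos":[0,0,37],"yaw":0},{"delta_pos":[0,0,37],"yaw":0},{"delta_pos":[0,0,37],"yaw":0},{"delta_pos":[0,0,37],"yaw":0},{"delta_pos":[0,0,37],"yaw":0}]'
python3 -c "
from h import *
rel([.6145,.2325,.130],.1);print(robot.get_obs()['wrist_force'])
s=snap('side');crop(s,140,120,300,240,5,'s9')"
```

```text
time: 10.35
tool_pos: [0.614, 0.2323, 0.1289]
ee_rot: [-1.571, -0.002, 0.1]
wrist_force: [2.5, 1.2, 0.9]
width: 0.0157
time: 11.35
tool_pos: [0.6104, 0.2659, 0.1288]
ee_rot: [-1.576, -0.001, 0.098]
wrist_force: [3.4, -6.2, 1.6]
width: 0.0157
t 11.3 pos [0.6104 0.2659 0.1288] yaw 0.098 w 0.0157 delta [  0.8  -1.  -33.7] turn -0.002 q6 0.23
[ 3.42886867 -6.19404263  1.6101963 ]
```

View pics/s9.png

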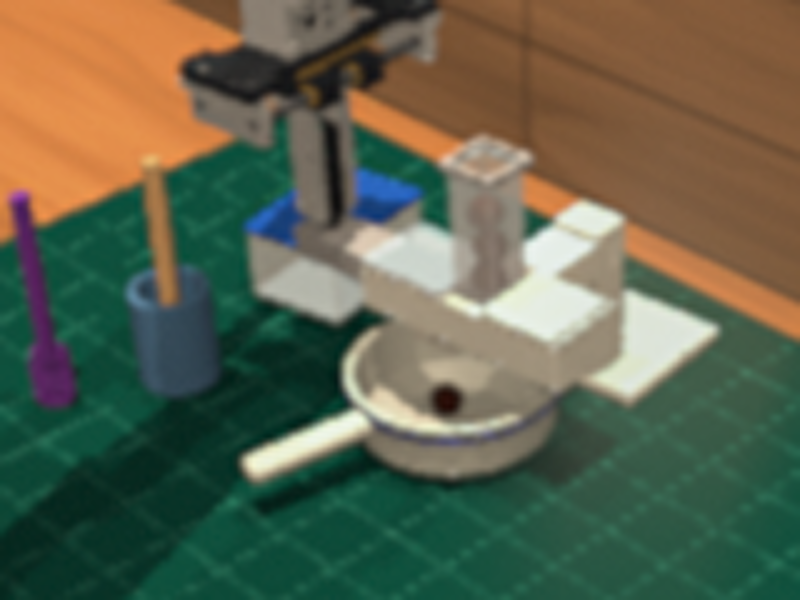

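```bash

python3 -m handwheel '[{"delta_pos":[0,0,3],"yaw":0},{"delta_pos":[0,0,6],"yaw":0},{"delta_pos":[0,0,6],"yaw":0},{"delta_pos":[0,0,6],"yaw":0}]'
python3 -c "
from h import *
rel([.614,.2323,.1289],.1);print(robot.get_obs()['wrist_force'])"
```

```text
time: 11.8
tool_pos: [0.6102, 0.2685, 0.1288]
ee_rot: [-1.582, -0.0, 0.095]
wrist_force: [4.1, -13.3, 2.5]
width: 0.0156
t 11.8 pos [0.6102 0.2685 0.1288] yaw 0.095 w 0.0156 delta [  0.4   0.3 -36.4] turn -0.005 q6 0.24
[  4.08995406 -13.31755795   2.50398312]
```

```bash

python3 -m handwheel '[{"delta_pos":[0,0,0],"yaw":0},{"delta_pos":[0,0,0],"yaw":0},{"delta_pos":[0,0,0],"yaw":0},{"delta_pos":[0,0,0],"yaw":0},{"delta_pos":[0,0,0],"yaw":0}]' 150
python3 -c "
from h import *
rel([.614,.2323,.1299],.1);print(robot.get_obs()['wrist_force'])
s=snap('side');crop(s,140,120,300,240,5,'s10')"
```

```text
time: 12.3
tool_pos: [0.6084, 0.2755, 0.1284]
ee_rot: [-1.571, 0.0, 0.101]
wrist_force: [0.4, 0.1, 0.0]
width: 0.0389
t 12.3 pos [0.6084 0.2755 0.1284] yaw 0.101 w 0.0389 delta [  1.2  -1.5 -43.5] turn 0.001 q6 0.24
[0.38405013 0.14384702 0.03642723]
```

View pics/s10.png

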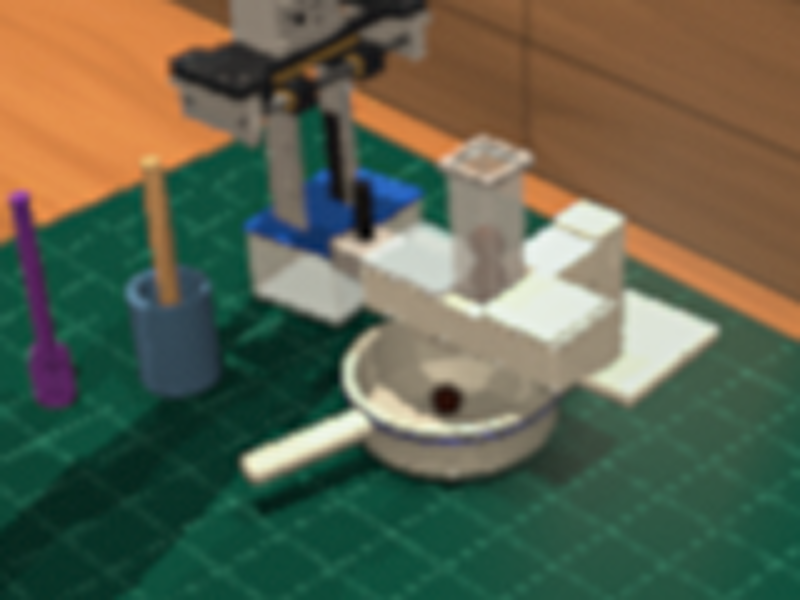

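```bash

python3 -m handwheel '[{"delta_pos":[1,-1,-22],"yaw":0},{"delta_pos":[1,-1,-43],"yaw":0},{"delta_pos":[1,-1,-43],"yaw":0},{"delta_pos":[1,-1,-43],"yaw":0}]' 150
python3 -m handwheel '[{"delta_pos":[0,0,0],"yaw":0},{"delta_pos":[0,0,0],"yaw":0},{"delta_pos":[0,0,0],"yaw":0},{"delta_pos":[0,0,0],"yaw":0},{"delta_pos":[0,0,0],"yaw":0},{"delta_pos":[0,0,0],"yaw":0}]' 255
python3 -m handwheel '[{"delta_pos":[0,0,8],"yaw":0},{"delta_pos":[0,0,18],"yaw":0},{"delta_pos":[0,0,28],"yaw":0},{"delta_pos":[0,0,37],"yaw":0},{"delta_pos":[0,0,43],"yaw":0},{"delta_pos":[0,0,43],"yaw":0},{"delta_pos":[0,0,43],"yaw":0},{"delta_pos":[0,0,43],"yaw":0},{"delta_pos":[0,0,43],"yaw":0},{"delta_pos":[0,0,43],"yaw":0},{"delta_pos":[0,0,43],"yaw":0}]'
python3 -m handwheel '[{"delta_pos":[0,0,0],"yaw":0},{"delta_pos":[0,0,0],"yaw":0},{"delta_pos":[0,0,0],"yaw":0},{"delta_pos":[0,0,0],"yaw":0},{"delta_pos":[0,0,0],"yaw":0}]' 150
python3 -c "
from h import *
rel([.614,.2323,.1299],.1)
s=snap('side');crop(s,140,120,300,240,5,'s11')"
```

```text
time: 12.75
tool_pos: [0.6141, 0.2326, 0.1296]
ee_rot: [-1.57, -0.0, 0.099]
wrist_force: [-0.1, 0.2, -0.8]
width: 0.0389
time: 13.35
tool_pos: [0.6139, 0.233, 0.1294]
ee_rot: [-1.57, 0.0, 0.101]
wrist_force: [-1.3, 2.4, 0.3]
width: 0.0153
time: 14.45
tool_pos: [0.6101, 0.2694, 0.1293]
ee_rot: [-1.581, 0.002, 0.096]
wrist_force: [-2.1, -13.1, 1.3]
width: 0.0153
time: 14.95
tool_pos: [0.6098, 0.2756, 0.1296]
ee_rot: [-1.571, -0.0, 0.101]
wrist_force: [0.1, 0.7, -0.3]
width: 0.0383
t 14.9 pos [0.6098 0.2756 0.1296] yaw 0.101 w 0.0383 delta [ -0.1  -0.4 -43.5] turn 0.001 q6 0.24
```

View pics/s11.png

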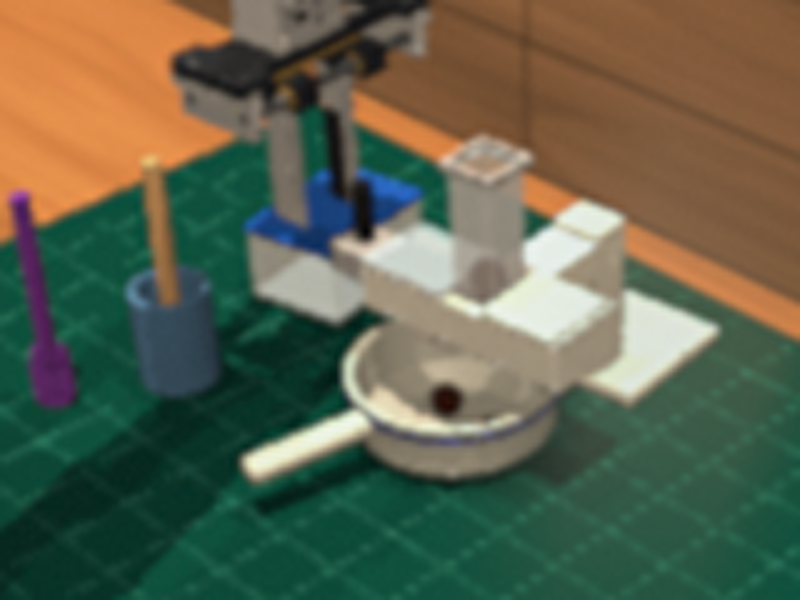

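```bash

python3 -m handwheel '[{"delta_pos":[0,0,-22],"yaw":0},{"delta_pos":[0,0,-43],"yaw":0},{"delta_pos":[0,0,-43],"yaw":0},{"delta_pos":[0,0,-43],"yaw":0}]' 150
python3 -m handwheel '[{"delta_pos":[0,0,0],"yaw":0},{"delta_pos":[0,0,0],"yaw":0},{"delta_pos":[0,0,0],"yaw":0},{"delta_pos":[0,0,0],"yaw":0},{"delta_pos":[0,0,0],"yaw":0},{"delta_pos":[0,0,0],"yaw":0}]' 255
python3 -m handwheel '[{"delta_pos":[0,0,8],"yaw":0},{"delta_pos":[0,0,18],"yaw":0},{"delta_pos":[0,0,28],"yaw":0},{"delta_pos":[0,0,37],"yaw":0},{"delta_pos":[0,0,43],"yaw":0},{"delta_pos":[0,0,43],"yaw":0},{"delta_pos":[0,0,43],"yaw":0},{"delta_pos":[0,0,43],"yaw":0},{"delta_pos":[0,0,43],"yaw":0},{"delta_pos":[0,0,43],"yaw":0},{"delta_pos":[0,0,43],"yaw":0}]'
python3 -m handwheel '[{"delta_pos":[0,0,0],"yaw":0},{"delta_pos":[0,0,0],"yaw":0},{"delta_pos":[0,0,0],"yaw":0},{"delta_pos":[0,0,0],"yaw":0},{"delta_pos":[0,0,0],"yaw":0}]' 150
python3 -c "
from h import *
rel([.614,.2323,.1299],.1)
s=snap('side');crop(s,140,120,300,240,5,'s12')"
```

```text
time: 15.4
tool_pos: [0.6142, 0.2326, 0.1296]
ee_rot: [-1.57, -0.0, 0.099]
wrist_force: [1.6, 0.0, 0.3]
width: 0.0387
time: 16.0
tool_pos: [0.6139, 0.233, 0.1295]
ee_rot: [-1.57, 0.0, 0.101]
wrist_force: [-1.0, 1.8, -0.3]
width: 0.0156
time: 17.1
tool_pos: [0.6101, 0.2694, 0.1293]
ee_rot: [-1.581, 0.002, 0.096]
wrist_force: [-1.1, -12.3, 0.3]
width: 0.0155
time: 17.6
tool_pos: [0.6098, 0.2756, 0.1295]
ee_rot: [-1.571, -0.0, 0.101]
wrist_force: [-0.1, 0.1, -0.2]
width: 0.0386
t 17.6 pos [0.6098 0.2756 0.1295] yaw 0.101 w 0.0386 delta [ -0.1  -0.4 -43.5] turn 0.001 q6 0.24
```

View pics/s12.png

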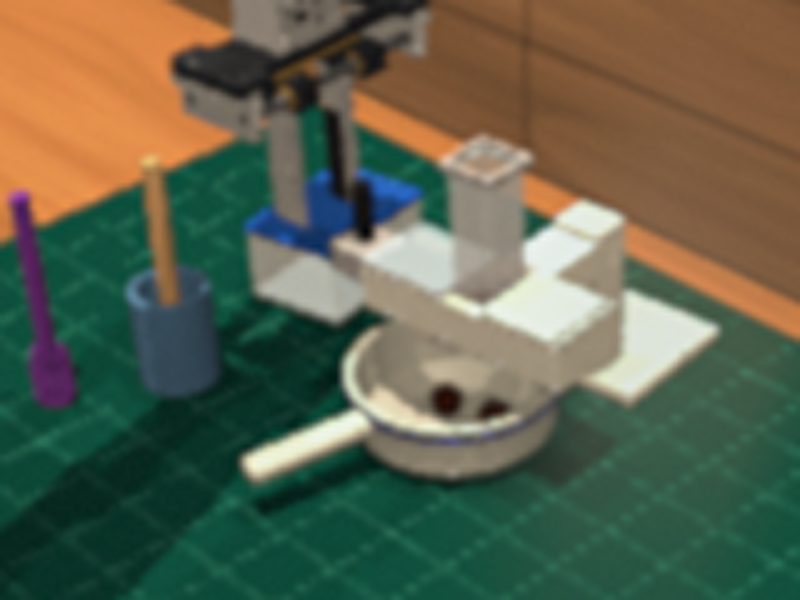

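Two balls are visible in the bowl and the magazine is now empty, so the last ball should be in the pocket. I'll do the fourth stroke.

```bash

python3 -m handwheel '[{"delta_pos":[0,0,-22],"yaw":0},{"delta_pos":[0,0,-43],"yaw":0},{"delta_pos":[0,0,-43],"yaw":0},{"delta_pos":[0,0,-43],"yaw":0}]' 150
python3 -m handwheel '[{"delta_pos":[0,0,0],"yaw":0},{"delta_pos":[0,0,0],"yaw":0},{"delta_pos":[0,0,0],"yaw":0},{"delta_pos":[0,0,0],"yaw":0},{"delta_pos":[0,0,0],"yaw":0},{"delta_pos":[0,0,0],"yaw":0}]' 255
python3 -m handwheel '[{"delta_pos":[0,0,8],"yaw":0},{"delta_pos":[0,0,18],"yaw":0},{"delta_pos":[0,0,28],"yaw":0},{"delta_pos":[0,0,37],"yaw":0},{"delta_pos":[0,0,43],"yaw":0},{"delta_pos":[0,0,43],"yaw":0},{"delta_pos":[0,0,43],"yaw":0},{"delta_pos":[0,0,43],"yaw":0},{"delta_pos":[0,0,43],"yaw":0},{"delta_pos":[0,0,43],"yaw":0},{"delta_pos":[0,0,43],"yaw":0}]'
python3 -m handwheel '[{"delta_pos":[0,0,0],"yaw":0},{"delta_pos":[0,0,0],"yaw":0},{"delta_pos":[0,0,0],"yaw":0},{"delta_pos":[0,0,0],"yaw":0},{"delta_pos":[0,0,0],"yaw":0}]' 150
python3 -c "
from h import *
rel([.614,.2323,.1299],.1)
s=snap('side');crop(s,140,120,300,240,5,'s13')"
```

```text
time: 18.05
tool_pos: [0.6142, 0.2326, 0.1296]
ee_rot: [-1.57, -0.0, 0.099]
wrist_force: [0.0, -0.0, 0.5]
width: 0.0388
time: 18.65
tool_pos: [0.6139, 0.233, 0.1295]
ee_rot: [-1.57, 0.0, 0.101]
wrist_force: [-0.5, 2.4, -0.3]
width: 0.0157
time: 19.75
tool_pos: [0.6101, 0.2695, 0.1293]
ee_rot: [-1.581, 0.002, 0.096]
wrist_force: [-1.5, -12.6, 1.8]
width: 0.0155
time: 20.25
tool_pos: [0.6098, 0.2756, 0.1295]
ee_rot: [-1.571, -0.0, 0.101]
wrist_force: [0.1, -0.2, -0.4]
width: 0.0389
t 20.2 pos [0.6098 0.2756 0.1295] yaw 0.101 w 0.0389 delta [ -0.1  -0.4 -43.5] turn 0.001 q6 0.24
```

View pics/s13.png

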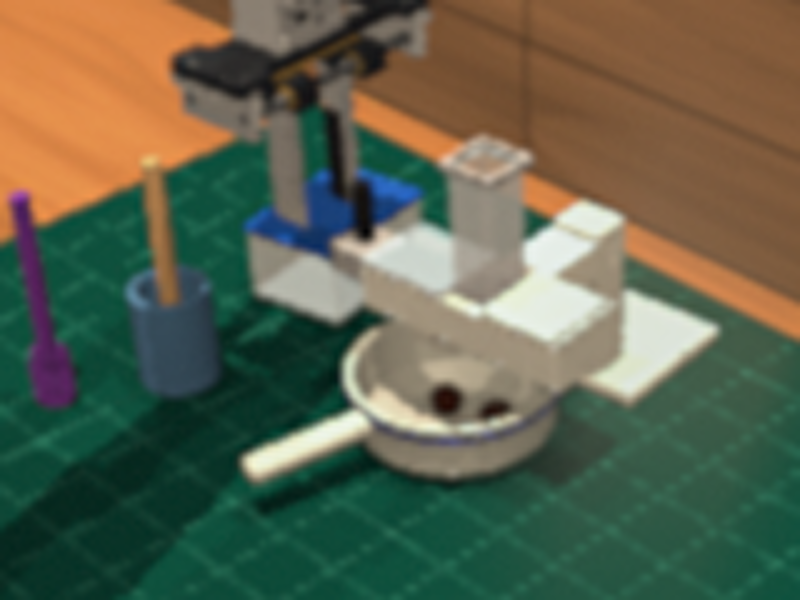

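```bash

python3 -m handwheel '[{"delta_pos":[0,-45,0],"yaw":0},{"delta_pos":[0,-90,0],"yaw":0},{"delta_pos":[-20,-115,-5],"yaw":-0.15},{"delta_pos":[-60,-115,-30],"yaw":-1.35},{"delta_pos":[-100,-115,-60],"yaw":-1.35},{"delta_pos":[-135,-115,-90],"yaw":-1.35},{"delta_pos":[-135,-115,-90],"yaw":-1.35},{"delta_pos":[-135,-115,-90],"yaw":-1.35},{"delta_pos":[-135,-115,-90],"yaw":-1.35},{"delta_pos":[-135,-115,-90],"yaw":-1.35},{"delta_pos":[-135,-115,-90],"yaw":-1.35},{"delta_pos":[-135,-115,-90],"yaw":-1.35}]' 120
python3 -m handwheel '[{"delta_pos":[0,0,0],"yaw":0},{"delta_pos":[0,0,0],"yaw":0}]'
python3 -c "
from h import *
np.set_printoptions(precision=4,suppress=True)
w=snap('wrist','w13');rel([.4849,.1722,.0194],1.45)"
```

```text
time: 21.5
tool_pos: [0.4844, 0.1721, 0.2447]
ee_rot: [-1.571, -0.0, 1.45]
wrist_force: [0.2, 0.1, 0.5]
width: 0.05
time: 21.7
tool_pos: [0.4845, 0.1721, 0.2445]
ee_rot: [-1.571, -0.0, 1.448]
wrist_force: [-1.1, -0.1, -0.1]
width: 0.0499
t 21.8 pos [0.4845 0.1721 0.2445] yaw 1.448 w 0.0495 delta [  0.2 225.1  -0.4] turn -0.002 q6 -1.22
```

View pics/w13.png

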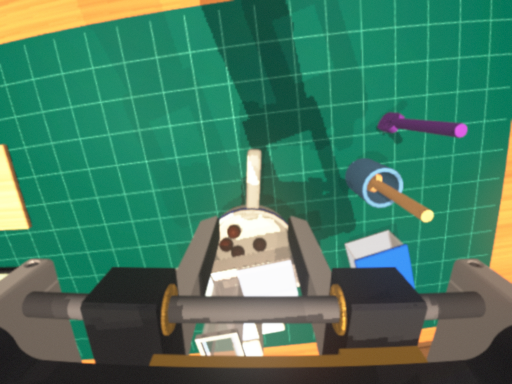

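```bash

python3 -m handwheel '[{"delta_pos":[0,50,0],"yaw":0},{"delta_pos":[0,100,0],"yaw":0},{"delta_pos":[0,150,0],"yaw":0},{"delta_pos":[0,200,0],"yaw":0},{"delta_pos":[0,225,0],"yaw":0},{"delta_pos":[0,225,0],"yaw":0},{"delta_pos":[0,225,0],"yaw":0}]' 120
python3 -m handwheel '[{"delta_pos":[0,0,0],"yaw":0},{"delta_pos":[0,0,0],"yaw":0},{"delta_pos":[0,0,0],"yaw":0},{"delta_pos":[0,0,0],"yaw":0},{"delta_pos":[0,0,0],"yaw":0},{"delta_pos":[0,0,0],"yaw":0},{"delta_pos":[0,0,0],"yaw":0}]' 255
python3 -m handwheel '[{"delta_pos":[-4,0,0],"yaw":0},{"delta_pos":[-12,0,0],"yaw":0},{"delta_pos":[-24,0,0],"yaw":0},{"delta_pos":[-36,0,0],"yaw":0},{"delta_pos":[-48,0,0],"yaw":0},{"delta_pos":[-60,0,0],"yaw":0},{"delta_pos":[-72,0,0],"yaw":0},{"delta_pos":[-84,0,0],"yaw":0},{"delta_pos":[-96,0,0],"yaw":0},{"delta_pos":[-108,0,0],"yaw":0},{"delta_pos":[-120,0,0],"yaw":0},{"delta_pos":[-132,0,0],"yaw":0}]'
python3 -m handwheel '[{"delta_pos":[-12,0,0],"yaw":0},{"delta_pos":[-24,0,0],"yaw":0},{"delta_pos":[-36,0,0],"yaw":0},{"delta_pos":[-48,0,0],"yaw":0},{"delta_pos":[-60,0,0],"yaw":0},{"delta_pos":[-72,0,0],"yaw":0},{"delta_pos":[-84,0,0],"yaw":0},{"delta_pos":[-96,0,0],"yaw":0},{"delta_pos":[-108,0,0],"yaw":0},{"delta_pos":[-120,0,0],"yaw":0},{"delta_pos":[-126,0,0],"yaw":0},{"delta_pos":[-126,0,0],"yaw":0}]'
python3 -c "
from h import *
np.set_printoptions(precision=4,suppress=True)
s=snap('side','s14');snap('scene','c14');rel([.4849,.1722,.0194],1.45)"
```

```text
time: 22.45
tool_pos: [0.4849, 0.1721, 0.0201]
ee_rot: [-1.571, -0.0, 1.449]
wrist_force: [1.2, 0.2, 0.4]
width: 0.0499
time: 23.15
tool_pos: [0.485, 0.1718, 0.0202]
ee_rot: [-1.572, 0.0, 1.45]
wrist_force: [0.0, -1.2, 4.2]
width: 0.0201
time: 24.35
tool_pos: [0.4691, 0.0434, 0.0197]
ee_rot: [-1.572, -0.006, 1.453]
wrist_force: [0.7, 7.7, 2.2]
width: 0.0203
time: 25.55
tool_pos: [0.4537, -0.0823, 0.0194]
ee_rot: [-1.571, -0.005, 1.452]
wrist_force: [1.5, 5.6, 3.3]
width: 0.0199
t 25.6 pos [ 0.4537 -0.082   0.0194] yaw 1.452 w 0.0202 delta [256.1   1.2  -0.8] turn 0.002 q6 -1.76
```

View pics/s14.png

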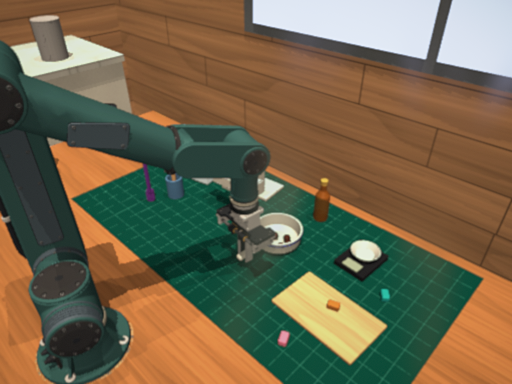

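View pics/c14.png

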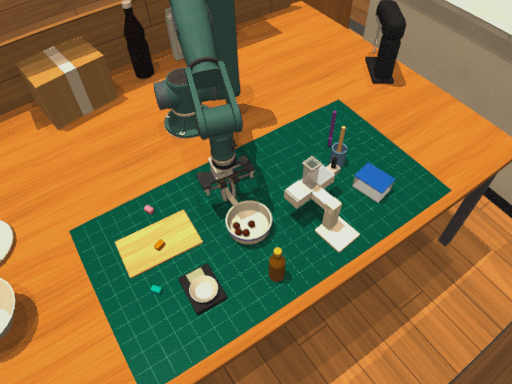

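```bash

python3 -m handwheel '[{"delta_pos":[0,0,0],"yaw":0},{"delta_pos":[0,0,0],"yaw":0},{"delta_pos":[0,0,0],"yaw":0},{"delta_pos":[0,0,0],"yaw":0},{"delta_pos":[0,0,0],"yaw":0},{"delta_pos":[0,-50,0],"yaw":0},{"delta_pos":[0,-100,0],"yaw":0},{"delta_pos":[-40,-140,-15],"yaw":0},{"delta_pos":[-85,-140,-25],"yaw":0},{"delta_pos":[-130,-140,-40],"yaw":0},{"delta_pos":[-170,-140,-40],"yaw":0},{"delta_pos":[-210,-140,-40],"yaw":0}]' 120
python3 -m handwheel '[{"delta_pos":[-35,0,0],"yaw":0},{"delta_pos":[-54,0,0],"yaw":0},{"delta_pos":[-54,0,0],"yaw":0},{"delta_pos":[-54,0,0],"yaw":0}]'
python3 -c "
from h import *
np.set_printoptions(precision=4,suppress=True)
w=snap('wrist','w15');rel([.4849,-.358,.11],1.45)"
```

```text
time: 26.85
tool_pos: [0.4676, -0.2993, 0.1594]
ee_rot: [-1.571, -0.0, 1.45]
wrist_force: [-0.3, -0.4, 0.9]
width: 0.0497
time: 27.25
tool_pos: [0.4614, -0.35, 0.1593]
ee_rot: [-1.571, -0.001, 1.45]
wrist_force: [1.4, -0.5, 0.3]
width: 0.0497
t 27.3 pos [ 0.4616 -0.3496  0.1595] yaw 1.451 w 0.0499 delta [ -5.6  49.5 -24.1] turn 0.001 q6 -2.2
```

View pics/w15.png

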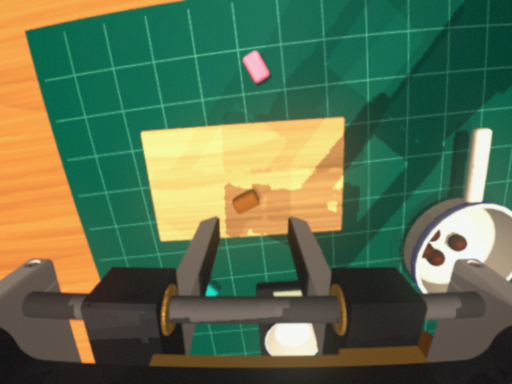

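```bash

python3 -c "
from h import *
np.set_printoptions(precision=4,suppress=True)
w=snap('wrist');crop(w,210,170,290,230,8,'w16')
hsv=cv2.cvtColor(w['image'],cv2.COLOR_RGB2HSV)[170:230,210:290]
print(hsv[31,36],hsv[20,10])
m=cv2.inRange(hsv,(5,150,60),(15,255,200))
c=max(cv2.findContours(m,0,2)[0],key=cv2.contourArea);r=cv2.minAreaRect(c);print(r)
b=cv2.boxPoints(r)+[210,170]
P=np.array([onz(w,p,.024) for p in b]);print(P,P.mean(0))
for i in range(2): d=P[i+1]-P[i];print(np.linalg.norm(d),np.arctan2(d[1],d[0]))"
```

```text
[ 14 197 203] [ 27 105 248]
((36.10000228881836, 29.700002670288086), (18.335756301879883, 29.96331024169922), 63.43495178222656)
[[ 0.4813 -0.3821  0.024 ]
 [ 0.4681 -0.3469  0.024 ]
 [ 0.4905 -0.3393  0.024 ]
 [ 0.5043 -0.375   0.024 ]] [ 0.486  -0.3608  0.024 ]
0.03752929675130093 1.9303889488898083
0.023646962395970573 0.3296857514081128
```

View pics/w16.png

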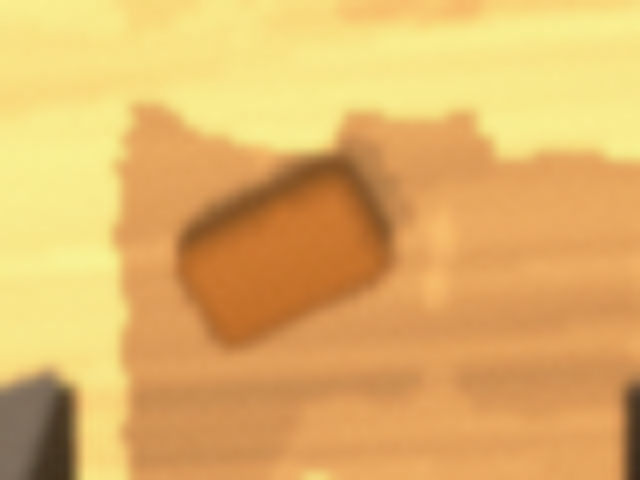

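```bash

python3 -c "
from h import *
np.set_printoptions(precision=4,suppress=True)
w=snap('wrist');print(onz(w,(245.7,202.5),.028));rel([.486,-.361,.06],.35)"
python3 -m handwheel '[{"delta_pos":[-8,30,-24],"yaw":1.1},{"delta_pos":[-8,60,-24],"yaw":1.1},{"delta_pos":[-8,80,-24],"yaw":1.1},{"delta_pos":[-8,100,-24],"yaw":1.1},{"delta_pos":[-8,100,-24],"yaw":1.1},{"delta_pos":[-8,100,-24],"yaw":1.1},{"delta_pos":[-8,100,-24],"yaw":1.1},{"delta_pos":[-8,100,-24],"yaw":1.1},{"delta_pos":[-8,100,-24],"yaw":1.1},{"delta_pos":[-8,100,-24],"yaw":1.1}]' 120
python3 -c "
from h import *
np.set_printoptions(precision=4,suppress=True)
w=snap('wrist','w17');rel([.486,-.361,.014],.35)"
```

```text
[ 0.4883 -0.3612  0.028 ]
t 27.4 pos [ 0.4618 -0.3493  0.1597] yaw 1.452 w 0.0497 delta [ -8.8  99.7 -25.4] turn 1.102 q6 -2.2
time: 28.4
tool_pos: [0.4846, -0.3609, 0.0598]
ee_rot: [-1.571, -0.0, 0.353]
wrist_force: [-0.4, 0.6, -0.5]
width: 0.0498
t 28.4 pos [ 0.4845 -0.3611  0.0598] yaw 0.352 w 0.0498 delta [ 1.4 45.8 -0.4] turn 0.002 q6 -1.09
```

View pics/w17.png

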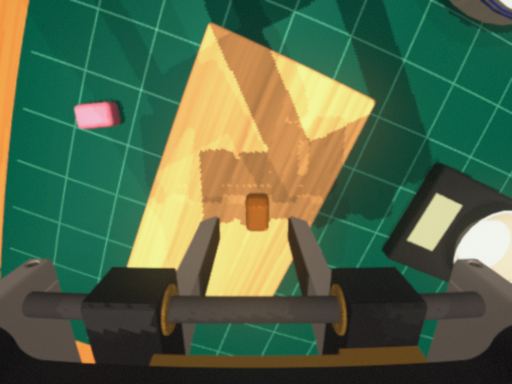

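```bash

python3 -c "
from h import *
np.set_printoptions(precision=4,suppress=True)
w=snap('wrist');print(onz(w,(257.5,214),.028));rel([.4865,-.361,.014],.35)"
python3 -m handwheel '[{"delta_pos":[2,30,0],"yaw":0},{"delta_pos":[2,45,0],"yaw":0},{"delta_pos":[2,45,0],"yaw":0},{"delta_pos":[2,45,0],"yaw":0}]' 120
python3 -m handwheel '[{"delta_pos":[0,0,0],"yaw":0},{"delta_pos":[0,0,0],"yaw":0},{"delta_pos":[0,0,0],"yaw":0},{"delta_pos":[0,0,0],"yaw":0},{"delta_pos":[0,0,0],"yaw":0},{"delta_pos":[0,0,0],"yaw":0},{"delta_pos":[0,-30,0],"yaw":0},{"delta_pos":[0,-80,0],"yaw":0},{"delta_pos":[0,-130,0],"yaw":0},{"delta_pos":[0,-130,0],"yaw":0}]' 255
python3 -c "
from h import *
np.set_printoptions(precision=4,suppress=True)
w=snap('wrist','w18');rel([.585,-.098,.145],1.0)"
```

```text
[ 0.4885 -0.3613  0.028 ]
t 28.5 pos [ 0.4844 -0.3613  0.0597] yaw 0.352 w 0.0494 delta [ 2.1 45.7 -0.4] turn 0.002 q6 -1.09
time: 28.9
tool_pos: [0.4858, -0.361, 0.0143]
ee_rot: [-1.57, 0.001, 0.35]
wrist_force: [0.5, -0.5, 0.5]
width: 0.0498
time: 29.9
tool_pos: [0.4896, -0.3643, 0.1544]
ee_rot: [-1.586, -0.008, 0.35]
wrist_force: [0.8, -0.0, 0.5]
width: 0.0197
t 29.9 pos [ 0.4882 -0.3631  0.1502] yaw 0.35 w 0.0196 delta [181.8   4.1 215.9] turn -0.65 q6 -1.08
```

View pics/w18.png

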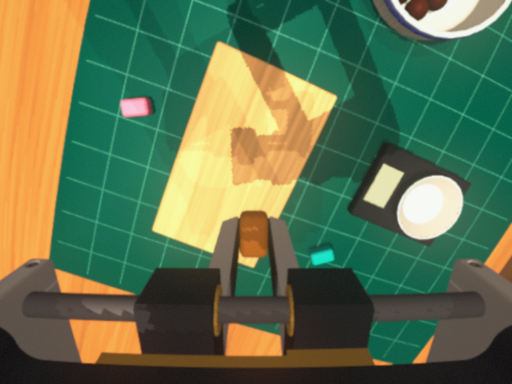

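```bash

python3 -m handwheel '[{"delta_pos":[26,0,31],"yaw":0},{"delta_pos":[52,0,62],"yaw":0},{"delta_pos":[78,0,93],"yaw":0},{"delta_pos":[104,0,124],"yaw":0},{"delta_pos":[130,0,155],"yaw":0},{"delta_pos":[156,0,186],"yaw":0},{"delta_pos":[182,0,210],"yaw":0},{"delta_pos":[182,0,216],"yaw":0},{"delta_pos":[182,0,216],"yaw":0}]' 255
python3 -c "
from h import *
np.set_printoptions(precision=4,suppress=True)
w=snap('wrist','w19');rel([.585,-.098,.05],.35)"
```

```text
time: 30.85
tool_pos: [0.582, -0.0947, 0.1426]
ee_rot: [-1.569, 0.003, 0.352]
wrist_force: [-0.4, -1.0, 0.4]
width: 0.0195
t 30.9 pos [ 0.582  -0.0959  0.143 ] yaw 0.351 w 0.0198 delta [ 2.3 93.  -3.1] turn 0.001 q6 -0.61
```

View pics/w19.png

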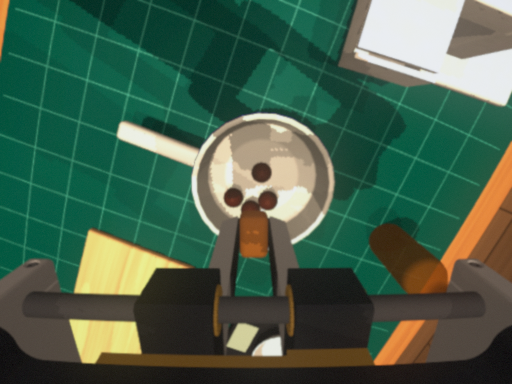

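```bash

python3 -c "
from h import *
np.set_printoptions(precision=4,suppress=True)
w=snap('wrist')
pts=np.array([onz(w,p,.055)[:2] for p in [(193,180),(335,183),(263,113),(215,135),(315,135),(206,215),(320,222)]])
A=np.c_[2*pts,np.ones(len(pts))]; x=np.linalg.lstsq(A,(pts**2).sum(1),rcond=None)[0]
print(x[:2],np.sqrt(x[2]+x[0]**2+x[1]**2))
for p in [(261,172),(233,198),(268,200),(252,206)]: print(onz(w,p,.018))
rel([.585,-.098,.05],.35)"
```

```text
[ 0.5907 -0.085 ] 0.07282447938934651
[ 0.5858 -0.0804  0.018 ]
[ 0.5654 -0.1219  0.018 ]
[ 0.6059 -0.1098  0.018 ]
[ 0.5904 -0.1237  0.018 ]
t 30.9 pos [ 0.5821 -0.0966  0.1434] yaw 0.349 w 0.0197 delta [ 2.4 93.4 -2.4] turn -0.001 q6 -0.61
```

```bash

python3 -c "
from h import *
np.set_printoptions(precision=4,suppress=True)
w=snap('wrist');a=onz(w,(121,131),.047);b=onz(w,(195,157),.047);print(a,b,np.arctan2(*(b-a)[1::-1]))
s=snap('scene');t=snap('side');crop(s,190,170,310,260,6,'c20');crop(t,230,190,330,265,8,'s20')"
```

```text
[ 0.4325 -0.0835  0.047 ] [ 0.5126 -0.0835  0.047 ] -0.0004521040144617039
```

View pics/c20.png

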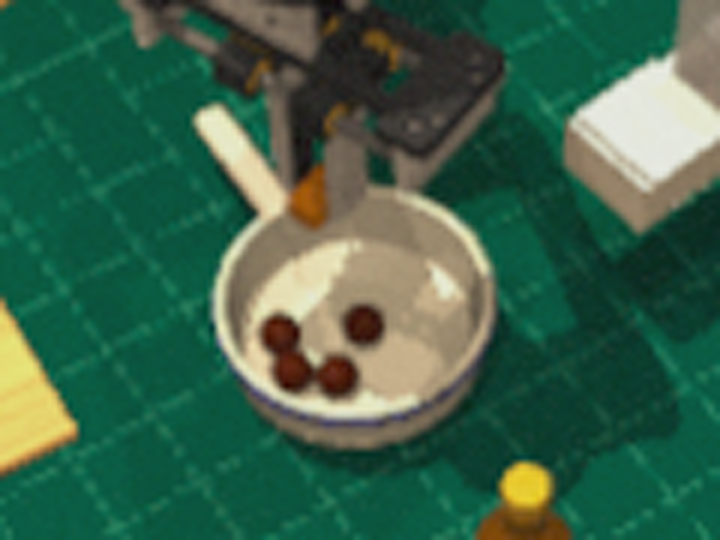

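View pics/s20.png

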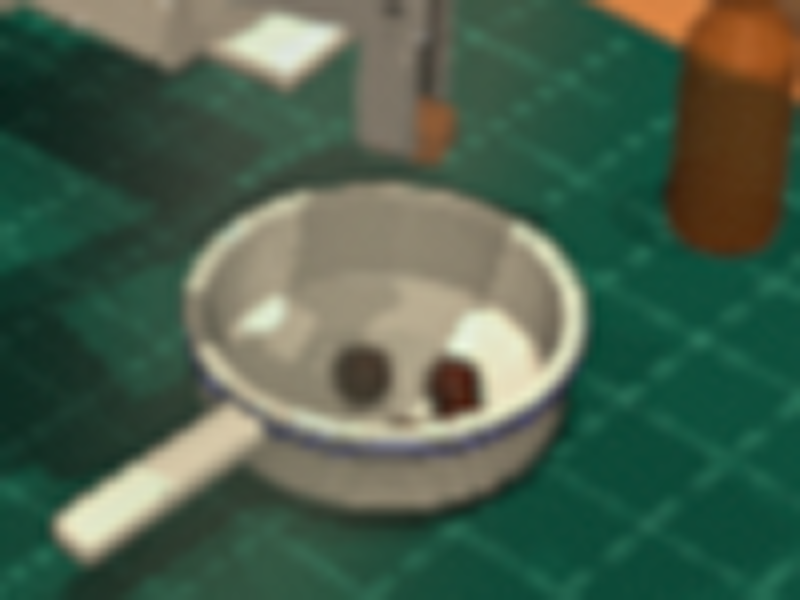

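```bash

python3 -c "
from h import *
rel([.598,-.066,.05],.35)"
python3 -m handwheel '[{"delta_pos":[25,30,25],"yaw":0},{"delta_pos":[25,60,25],"yaw":0},{"delta_pos":[25,85,25],"yaw":0},{"delta_pos":[25,92,25],"yaw":0},{"delta_pos":[25,92,25],"yaw":0}]' 255
python3 -m handwheel '[{"delta_pos":[0,0,0],"yaw":0},{"delta_pos":[0,0,0],"yaw":0},{"delta_pos":[0,0,0],"yaw":0},{"delta_pos":[0,0,0],"yaw":0},{"delta_pos":[0,-30,0],"yaw":0},{"delta_pos":[0,-80,0],"yaw":0},{"delta_pos":[0,-130,0],"yaw":0},{"delta_pos":[0,-180,0],"yaw":0},{"delta_pos":[0,-195,0],"yaw":0},{"delta_pos":[0,-195,0],"yaw":0}]' 150
python3 -c "
from h import *
rel([.527,.347,.25],0)
snap('wrist','w21')"
```

```text
t 31.1 pos [ 0.5825 -0.0972  0.1442] yaw 0.348 w 0.0196 delta [25.3 94.2 24. ] turn -0.002 q6 -0.61
time: 31.6
tool_pos: [0.5968, -0.0645, 0.0513]
ee_rot: [-1.569, 0.002, 0.349]
wrist_force: [0.2, -0.3, -0.2]
width: 0.0198
time: 32.6
tool_pos: [0.5993, -0.064, 0.2518]
ee_rot: [-1.575, -0.007, 0.35]
wrist_force: [0.0, 0.6, 0.1]
width: 0.0385
t 32.6 pos [ 0.5993 -0.064   0.2518] yaw 0.35 w 0.0385 delta [ 73.    0.5 410.9] turn 0.35 q6 -0.55
```

View pics/w21.png

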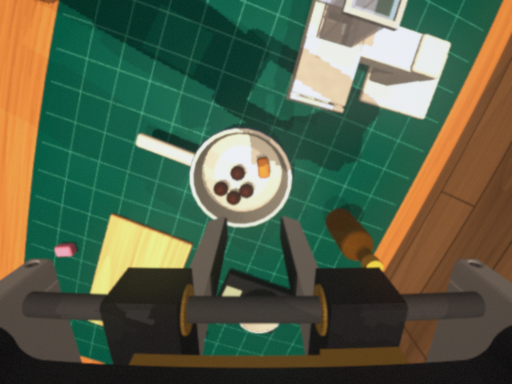

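```bash

python3 -c "
from h import *
rel([.527,.25,.255],0)"
python3 -m handwheel '[{"delta_pos":[5,0,40],"yaw":0.35},{"delta_pos":[10,0,85],"yaw":0.35},{"delta_pos":[15,0,130],"yaw":0.35},{"delta_pos":[20,0,175],"yaw":0.35},{"delta_pos":[25,0,220],"yaw":0.35},{"delta_pos":[30,0,260],"yaw":0.35},{"delta_pos":[35,0,300],"yaw":0.35},{"delta_pos":[40,0,320],"yaw":0.35},{"delta_pos":[40,0,320],"yaw":0.35},{"delta_pos":[40,0,320],"yaw":0.35},{"delta_pos":[40,0,320],"yaw":0.35}]' 110
python3 -c "
from h import *
np.set_printoptions(precision=4,suppress=True)
w=snap('wrist','w22');rel([.527,.347,.25],0);crop(w,200,60,340,210,5,'w22b')
print(proj(w,[[.5275,.347,.075],[.526,.349,.172]]))"
```

```text
t 32.6 pos [ 0.5982 -0.0638  0.2482] yaw 0.35 w 0.0388 delta [ 40.8  -7.1 319.2] turn 0.35 q6 -0.55
time: 33.75
tool_pos: [0.5255, 0.2493, 0.2457]
ee_rot: [-1.572, 0.003, -0.001]
wrist_force: [0.2, 0.1, -0.4]
width: 0.0534
t 33.8 pos [0.5257 0.2492 0.2463] yaw -0.002 w 0.0534 delta [ 1.1 -3.8 97.8] turn -0.002 q6 0.35
[[255.1054  97.4504]
 [253.9768  90.9626]]
```

View pics/w22.png

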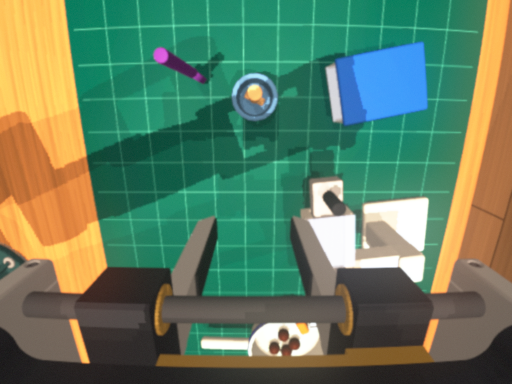

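View pics/w22b.png

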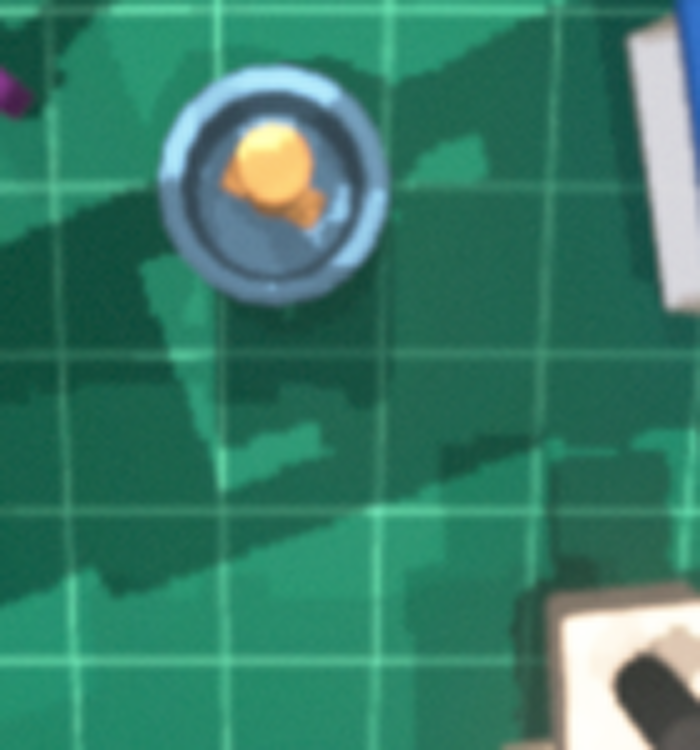

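```bash

python3 -c "
from h import *
np.set_printoptions(precision=4,suppress=True)
w=snap('wrist')
c=lambda u,v:((u+.5)/5+199.5,(v+.5)/5+59.5)
print('jar',onz(w,c(273,185),.075)); print('top',onz(w,c(273,165),.172))
a=onz(w,c(226,182),.05);b=onz(w,c(318,212),.05);print(a,b,(a+b)/2,np.linalg.norm(a-b),np.arctan2(*(b-a)[1::-1]))
rel([.527,.347,.2],0)"
```

```text
jar [0.5268 0.348  0.075 ]
top [0.5266 0.3476 0.172 ]
[0.5143 0.3499 0.05  ] [0.539  0.3421 0.05  ] [0.5266 0.346  0.05  ] 0.02586086996154146 -0.3058615263508728
t 33.9 pos [0.5259 0.2492 0.2468] yaw -0.002 w 0.0539 delta [ 1.  46.7 97.9] turn -0.002 q6 0.35
```

```bash

python3 -m handwheel '[{"delta_pos":[0,0,40],"yaw":0},{"delta_pos":[1,0,80],"yaw":0},{"delta_pos":[1,0,98],"yaw":0},{"delta_pos":[1,0,98],"yaw":0},{"delta_pos":[1,0,98],"yaw":0},{"delta_pos":[1,25,98],"yaw":0},{"delta_pos":[1,25,98],"yaw":0}]'
python3 -c "
from h import *
rel([.5267,.347,.132],0)
s=snap('side');crop(s,120,100,260,220,5,'s23')"
```

```text
time: 34.55
tool_pos: [0.5258, 0.346, 0.2194]
ee_rot: [-1.574, 0.005, -0.002]
wrist_force: [-0.7, 0.4, -0.1]
width: 0.0532
t 34.5 pos [0.5258 0.346  0.2194] yaw -0.002 w 0.0532 delta [ 1.4 87.3  1.4] turn -0.002 q6 0.49
```

View pics/s23.png

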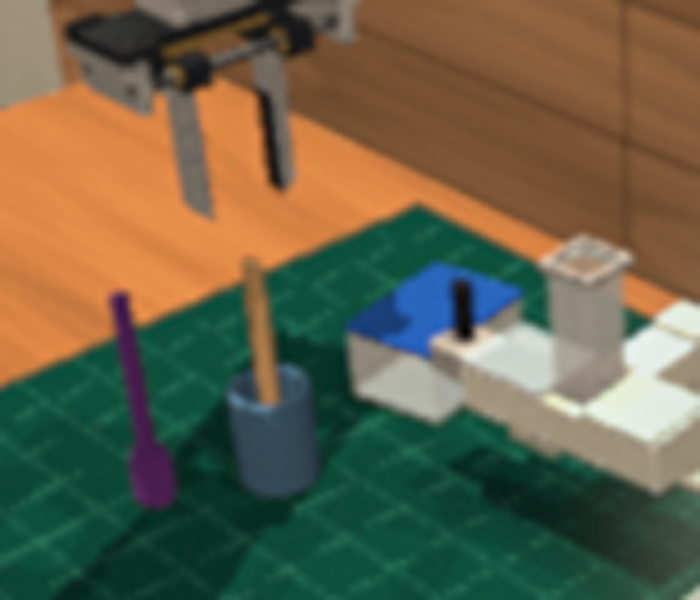

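```bash

python3 -m handwheel '[{"delta_pos":[1,40,1],"yaw":0},{"delta_pos":[1,75,1],"yaw":0},{"delta_pos":[1,87,1],"yaw":0},{"delta_pos":[1,87,1],"yaw":0},{"delta_pos":[1,87,1],"yaw":0}]'
python3 -m handwheel '[{"delta_pos":[0,0,0],"yaw":0},{"delta_pos":[0,0,0],"yaw":0},{"delta_pos":[0,0,0],"yaw":0},{"delta_pos":[0,0,0],"yaw":0},{"delta_pos":[0,0,0],"yaw":0},{"delta_pos":[0,0,0],"yaw":0},{"delta_pos":[0,0,0],"yaw":0},{"delta_pos":[0,0,0],"yaw":0},{"delta_pos":[0,0,0],"yaw":0}]' 255
python3 -c "
from h import *
rel([.5267,.347,.132],0)
s=snap('side');crop(s,120,100,260,220,5,'s24')"
```

```text
time: 35.1
tool_pos: [0.5287, 0.3497, 0.1377]
ee_rot: [-1.569, -0.003, -0.001]
wrist_force: [-0.1, -0.3, 0.0]
width: 0.0531
time: 36.0
tool_pos: [0.5278, 0.3496, 0.1356]
ee_rot: [-1.571, -0.0, -0.0]
wrist_force: [0.9, 0.8, 1.0]
width: 0.0135
t 36.0 pos [0.5278 0.3496 0.1356] yaw -0.0 w 0.0135 delta [-1.1  3.6 -2.6] turn -0.0 q6 0.5
```

View pics/s24.png

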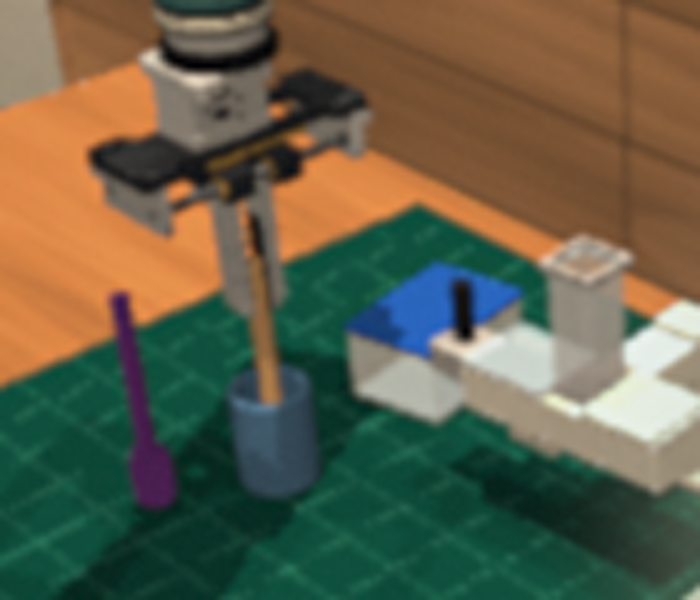

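```bash

python3 -m handwheel '[{"delta_pos":[0,-15,0],"yaw":0},{"delta_pos":[0,-40,0],"yaw":0},{"delta_pos":[0,-70,0],"yaw":0},{"delta_pos":[0,-100,0],"yaw":0},{"delta_pos":[0,-110,0],"yaw":0},{"delta_pos":[-15,-110,-20],"yaw":0},{"delta_pos":[-35,-110,-55],"yaw":0},{"delta_pos":[-50,-110,-95],"yaw":0},{"delta_pos":[-50,-110,-135],"yaw":0},{"delta_pos":[-50,-110,-175],"yaw":0},{"delta_pos":[-50,-110,-215],"yaw":0},{"delta_pos":[-50,-110,-255],"yaw":0}]' 255
python3 -m handwheel '[{"delta_pos":[0,0,-40],"yaw":0},{"delta_pos":[0,0,-80],"yaw":0},{"delta_pos":[20,0,-120],"yaw":0},{"delta_pos":[50,0,-155],"yaw":0},{"delta_pos":[80,0,-180],"yaw":0},{"delta_pos":[100,0,-180],"yaw":0},{"delta_pos":[110,0,-180],"yaw":0},{"delta_pos":[110,0,-180],"yaw":0}]'
python3 -c "
from h import *
rel([.590,-.085,.2456],0)
s=snap('side');crop(s,200,100,340,280,4,'s25');snap('scene','c25')"
```

```text
time: 37.25
tool_pos: [0.4769, 0.0931, 0.2451]
ee_rot: [-1.571, 0.001, 0.0]
wrist_force: [0.7, 0.6, -1.0]
width: 0.0133
time: 38.05
tool_pos: [0.5879, -0.0851, 0.2443]
ee_rot: [-1.57, 0.002, 0.001]
wrist_force: [-0.5, 0.3, -0.5]
width: 0.0129
t 38.0 pos [ 0.5879 -0.0851  0.2443] yaw 0.001 w 0.0129 delta [ 2.1 -1.3  0.1] turn 0.001 q6 -0.24
```

View pics/s25.png

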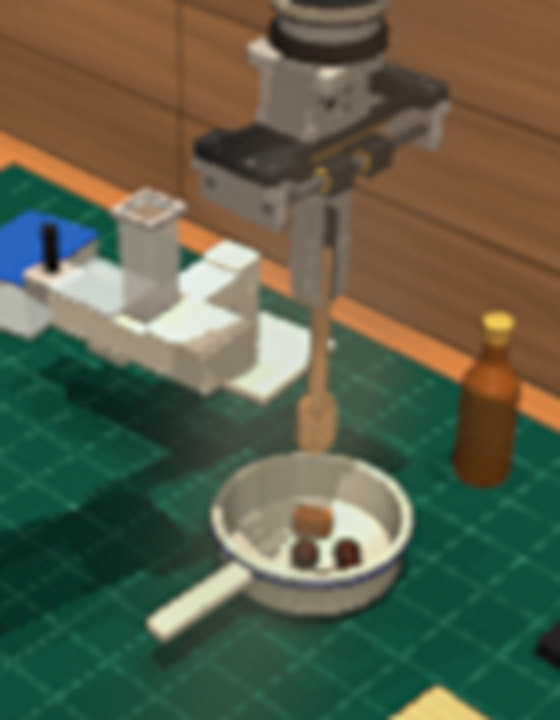

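View pics/c25.png

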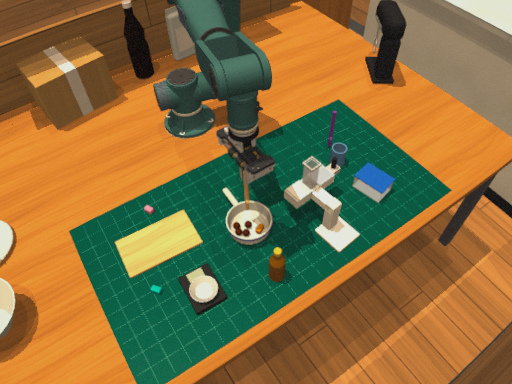

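```bash

python3 -c "
from h import *
np.set_printoptions(precision=4,suppress=True)
s=snap('scene');t=snap('side');crop(s,200,150,300,250,7,'c26');crop(t,240,170,320,260,8,'s26')
rel([.590,-.085,.2456],0)"
```

```text
t 38.2 pos [ 0.587  -0.0847  0.246 ] yaw 0.001 w 0.0134 delta [ 3.   0.4 -0.3] turn 0.001 q6 -0.24
```

View pics/c26.png

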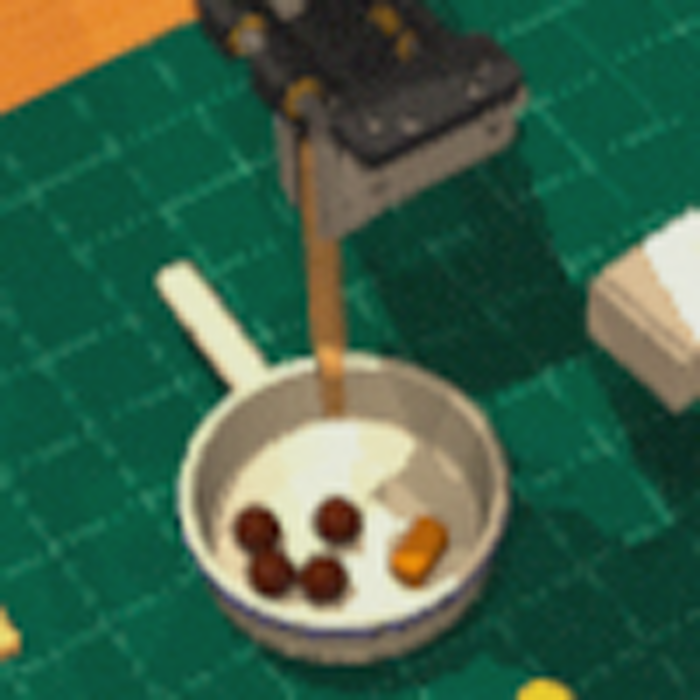

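View pics/s26.png

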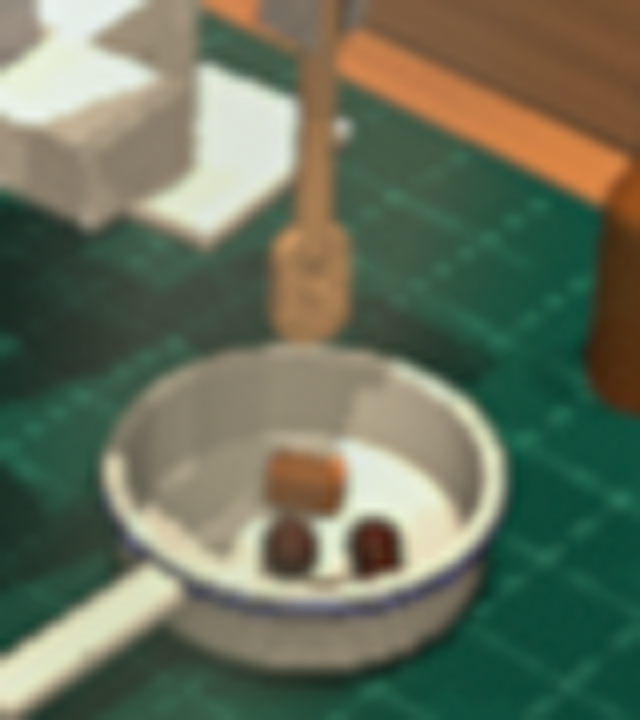

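```bash

python3 -c "
from h import *
np.set_printoptions(precision=4,suppress=True)
s=snap('scene');t=snap('side')
a=lambda u,v:((u+.5)/7+199.5,(v+.5)/7+149.5)
b=lambda u,v:((u+.5)/8+239.5,(v+.5)/8+169.5)
print('tip',tri(s,a(334,416),t,b(308,343)))
print('mid',tri(s,a(329,352),t,b(316,232)))
def circ(q,P):
    pts=np.array([onz(q,p,.055)[:2] for p in P]);A=np.c_[2*pts,np.ones(len(pts))]; x=np.linalg.lstsq(A,(pts**2).sum(1),rcond=None)[0];print(x[:2],np.sqrt(x[2]+x[0]**2+x[1]**2))
circ(s,[a(*p) for p in [(180,490),(508,490),(345,353),(345,632),(235,390),(460,392)]])
circ(t,[b(*p) for p in [(103,470),(507,480),(305,345),(305,605),(160,385),(450,390),(170,560)]])
rel([.590,-.085,.2456],0)"
```

```text
tip (array([ 0.5896, -0.0864,  0.1101]), np.float64(0.0031439565367167963))
mid (array([ 0.5909, -0.0874,  0.1597]), np.float64(0.0039052363612774765))
[ 0.5921 -0.0864] 0.07550097141887108
[ 0.5865 -0.0889] 0.07531295578574784
t 38.4 pos [ 0.5871 -0.0849  0.2462] yaw 0.001 w 0.0134 delta [ 2.9  0.6 -0.1] turn 0.001 q6 -0.24
```

```bash

python3 -c "
from h import *
np.set_printoptions(precision=4,suppress=True)
s=snap('scene')
a=lambda u,v:((u+.5)/7+199.5,(v+.5)/7+149.5)
for p in [(338,520),(258,528),(272,572),(325,578),(420,552)]: print(onz(s,a(*p),.018)-[.590,-.087,0])
rel([.567,-.062,.15],0)"
```

```text
[-0.0057  0.001   0.018 ]
[-0.0232 -0.0322  0.018 ]
[ 0.001  -0.0397  0.018 ]
[ 0.0176 -0.0213  0.018 ]
[0.0306 0.0226 0.018 ]
t 38.4 pos [ 0.5872 -0.085   0.2462] yaw 0.001 w 0.0134 delta [-20.2  96.1  23. ] turn 0.001 q6 -0.24
```

```bash

python3 -m handwheel '[{"delta_pos":[-16,30,26],"yaw":0},{"delta_pos":[-16,60,26],"yaw":0},{"delta_pos":[-16,85,26],"yaw":0},{"delta_pos":[-16,96,26],"yaw":0},{"delta_pos":[-16,96,26],"yaw":0},{"delta_pos":[-16,96,26],"yaw":0}]' 255
python3 -m handwheel '[{"delta_pos":[0,3,0],"yaw":0},{"delta_pos":[0,5,0],"yaw":0},{"delta_pos":[0,7,0],"yaw":0},{"delta_pos":[0,7,0],"yaw":0}]' 
python3 -c "
from h import *
s=snap('scene');t=snap('side');crop(s,200,150,300,250,7,'c27');crop(t,240,170,320,260,8,'s27')
rel([.590,-.087,.14],0);print(robot.get_obs()['wrist_force'])"
```

```text
time: 39.0
tool_pos: [0.5723, -0.0597, 0.1508]
ee_rot: [-1.571, -0.002, -0.0]
wrist_force: [0.7, -0.3, -0.1]
width: 0.0134
time: 39.4
tool_pos: [0.5717, -0.0595, 0.1424]
ee_rot: [-1.571, 0.0, -0.0]
wrist_force: [-0.2, 0.1, -1.1]
width: 0.0134
t 39.5 pos [ 0.5717 -0.0595  0.1426] yaw 0.0 w 0.0136 delta [ 18.3   2.6 -27.5] turn 0.0 q6 -0.2
[-0.20159266  0.55317339 -0.8220906 ]
```

View pics/c27.png

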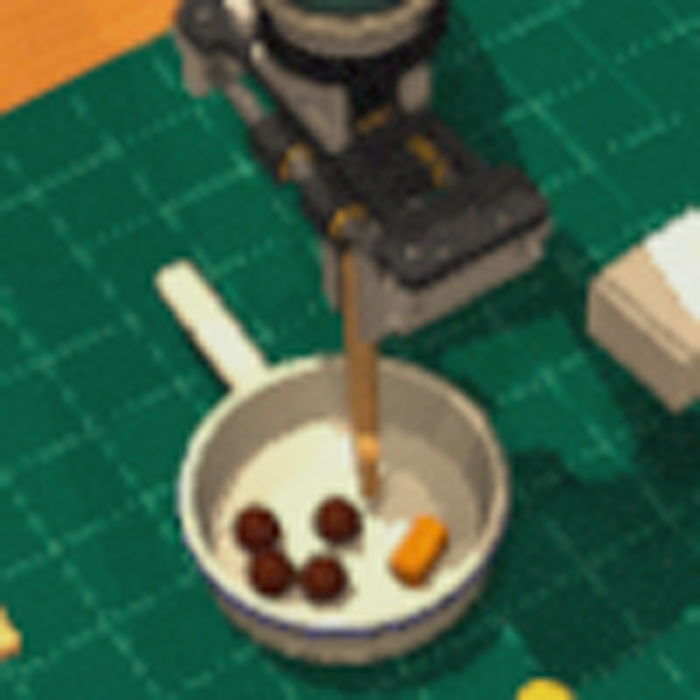

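View pics/s27.png

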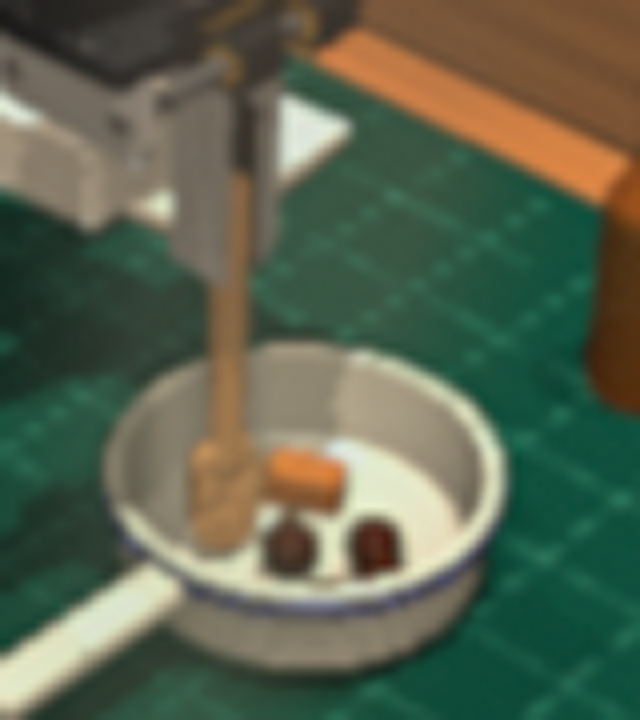

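```bash

python3 -m handwheel '[{"delta_pos":[0,2,0],"yaw":0},{"delta_pos":[0,4,0],"yaw":0},{"delta_pos":[0,4,0],"yaw":0}]' 
python3 -m handwheel '[{"delta_pos":[0,1,0],"yaw":0},{"delta_pos":[0,1,0],"yaw":0}]' 
```

```text
time: 39.8
tool_pos: [0.5714, -0.0594, 0.138]
ee_rot: [-1.571, 0.001, 0.0]
wrist_force: [0.3, 0.5, -1.1]
width: 0.013
time: 40.0
tool_pos: [0.5716, -0.0594, 0.1374]
ee_rot: [-1.571, 0.0, 0.0]
wrist_force: [0.0, 0.1, -0.5]
width: 0.0138
```

```bash

python3 -m handwheel '[{"delta_pos":[3,0,-1],"yaw":0},{"delta_pos":[3,0,-1],"yaw":0}]' 
python3 -m handwheel '[{"delta_pos":[-6,0,-4],"yaw":0},{"delta_pos":[-10,0,-10],"yaw":0},{"delta_pos":[-13,0,-17],"yaw":0},{"delta_pos":[-14,0,-24],"yaw":0},{"delta_pos":[-13,0,-31],"yaw":0},{"delta_pos":[-10,0,-38],"yaw":0},{"delta_pos":[-6,0,-44],"yaw":0},{"delta_pos":[0,0,-48],"yaw":0},{"delta_pos":[7,0,-51],"yaw":0},{"delta_pos":[14,0,-52],"yaw":0},{"delta_pos":[21,0,-51],"yaw":0},{"delta_pos":[28,0,-48],"yaw":0}]'
python3 -c "
from h import *
s=snap('scene');t=snap('side');crop(s,200,150,300,250,7,'c28');crop(t,240,170,320,260,8,'s28')
rel([.589,-.085,.14],0);print(robot.get_obs()['wrist_force'])"
```

```text
time: 40.2
tool_pos: [0.5751, -0.0606, 0.1376]
ee_rot: [-1.571, -0.0, -0.0]
wrist_force: [-0.1, -0.2, -0.8]
width: 0.0135
time: 41.4
tool_pos: [0.6025, -0.1075, 0.1369]
ee_rot: [-1.569, 0.003, 0.0]
wrist_force: [-1.4, 2.6, 1.4]
width: 0.0135
t 41.5 pos [ 0.6036 -0.107   0.137 ] yaw 0.001 w 0.0132 delta [-14.6  -3.   22.1] turn 0.001 q6 -0.27
[-1.52927153  2.94262492  0.79543496]
```

View pics/c28.png

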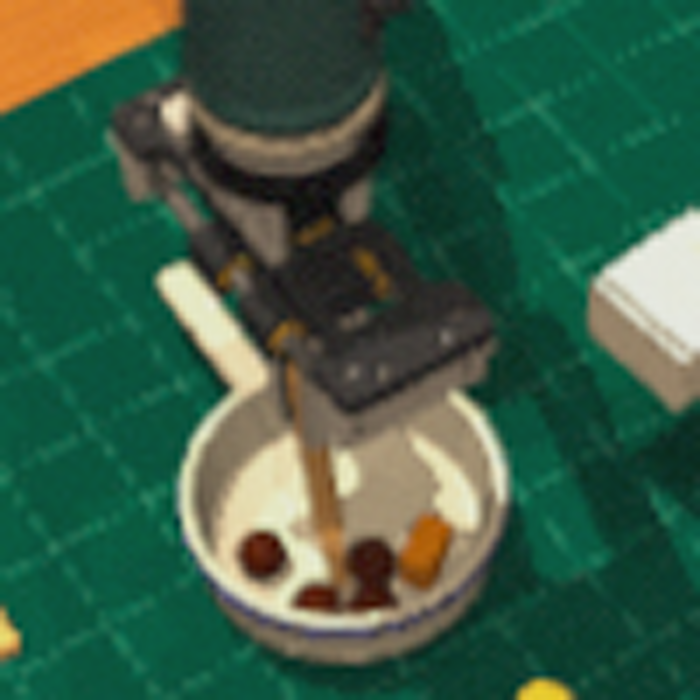

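View pics/s28.png

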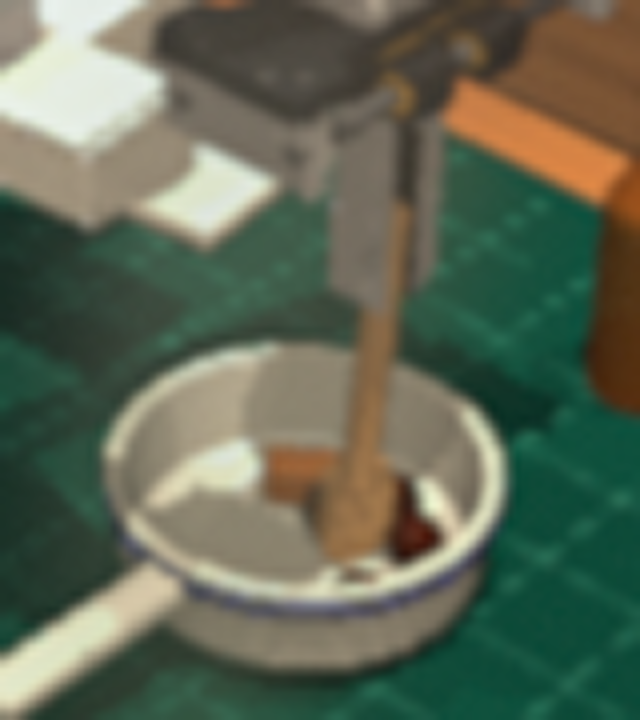

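```bash

python3 -m handwheel '[{"delta_pos":[6,0,4],"yaw":0},{"delta_pos":[10,0,10],"yaw":0},{"delta_pos":[13,0,17],"yaw":0},{"delta_pos":[14,0,24],"yaw":0},{"delta_pos":[13,0,31],"yaw":0},{"delta_pos":[10,0,38],"yaw":0},{"delta_pos":[6,0,44],"yaw":0},{"delta_pos":[0,0,48],"yaw":0},{"delta_pos":[-7,0,51],"yaw":0},{"delta_pos":[-14,0,52],"yaw":0},{"delta_pos":[-21,0,51],"yaw":0},{"delta_pos":[-28,0,48],"yaw":0}]'
python3 -c "
from h import *
s=snap('scene');t=snap('side');crop(s,200,150,300,250,7,'c29');crop(t,240,170,320,260,8,'s29')
rel([.589,-.085,.14],0);print(robot.get_obs()['wrist_force'])"
```

```text
time: 42.7
tool_pos: [0.5746, -0.06, 0.1377]
ee_rot: [-1.57, -0.002, 0.001]
wrist_force: [0.6, 0.2, -0.0]
width: 0.0136
t 42.8 pos [ 0.5742 -0.0607  0.1378] yaw -0.0 w 0.0136 delta [ 14.8  -2.2 -24.3] turn -0.0 q6 -0.2
[-0.09347542 -0.15591372 -0.45737762]
```

View pics/c29.png

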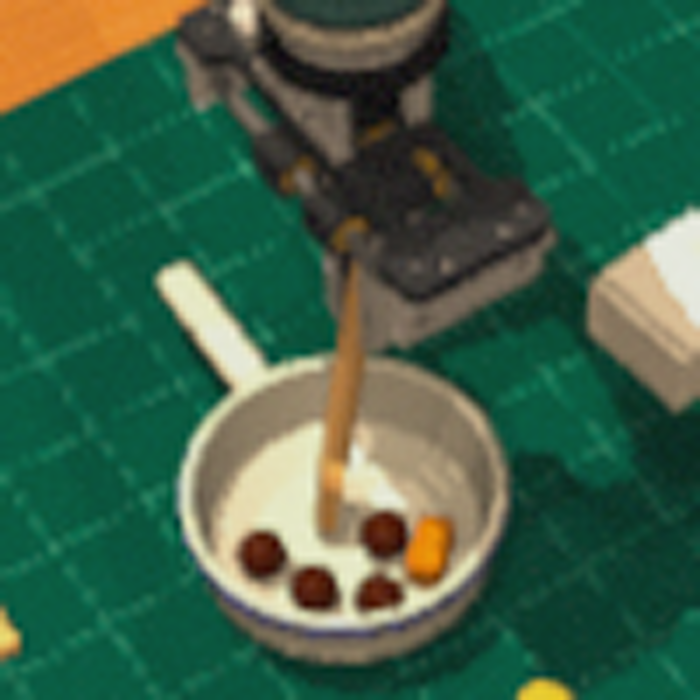

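View pics/s29.png

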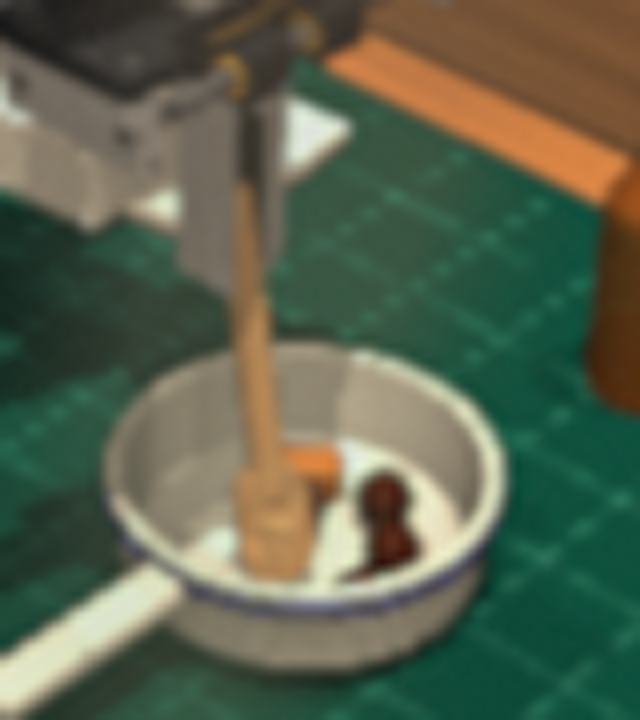

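```bash

python3 -c "
from h import *
np.set_printoptions(precision=4,suppress=True)
s=snap('scene');t=snap('side')
a=lambda u,v:((u+.5)/7+199.5,(v+.5)/7+149.5)
b=lambda u,v:((u+.5)/8+239.5,(v+.5)/8+169.5)
print('tip',tri(s,a(330,538),t,b(272,576)))
print('neck',tri(s,a(333,462),t,b(268,475)))
rel([.589,-.085,.14],0)"
```

```text
tip (array([ 0.5785, -0.0848,  0.0004]), np.float64(0.008001227141701081))
neck (array([ 0.5755, -0.0807,  0.0526]), np.float64(0.0023643244262680067))
t 42.9 pos [ 0.5748 -0.0606  0.1377] yaw -0.0 w 0.0135 delta [ 14.2  -2.3 -24.4] turn -0.0 q6 -0.2
```

```bash

python3 -m handwheel '[{"delta_pos":[1,0,5],"yaw":0},{"delta_pos":[2,0,10],"yaw":0},{"delta_pos":[2,0,14],"yaw":0}]' 
python3 -m handwheel '[{"delta_pos":[-5,0,-7],"yaw":0},{"delta_pos":[-9,0,-17],"yaw":0},{"delta_pos":[-11,0,-28],"yaw":0},{"delta_pos":[-12,0,-40],"yaw":0},{"delta_pos":[-11,0,-52],"yaw":0},{"delta_pos":[-9,0,-63],"yaw":0},{"delta_pos":[-5,0,-72],"yaw":0},{"delta_pos":[0,0,-80],"yaw":0},{"delta_pos":[6,0,-84],"yaw":0},{"delta_pos":[12,0,-86],"yaw":0},{"delta_pos":[18,0,-84],"yaw":0},{"delta_pos":[24,0,-80],"yaw":0}]'
python3 -c "
from h import *
s=snap('scene');t=snap('side');crop(s,200,150,300,250,7,'c30');crop(t,240,170,320,260,8,'s30')
rel([.589,-.085,.14],0);print(robot.get_obs()['wrist_force'])"
```

```text
time: 43.2
tool_pos: [0.577, -0.0458, 0.1374]
ee_rot: [-1.57, -0.0, 0.0]
wrist_force: [-0.3, 1.1, -0.6]
width: 0.0137
time: 44.4
tool_pos: [0.5991, -0.127, 0.1372]
ee_rot: [-1.572, 0.006, -0.0]
wrist_force: [-5.7, 1.6, 4.3]
width: 0.0134
t 44.5 pos [ 0.5993 -0.1256  0.1368] yaw 0.001 w 0.0136 delta [-10.3  -3.1  40.6] turn 0.001 q6 -0.3
[-4.86658845  2.30930571  2.44274835]
```

View pics/c30.png

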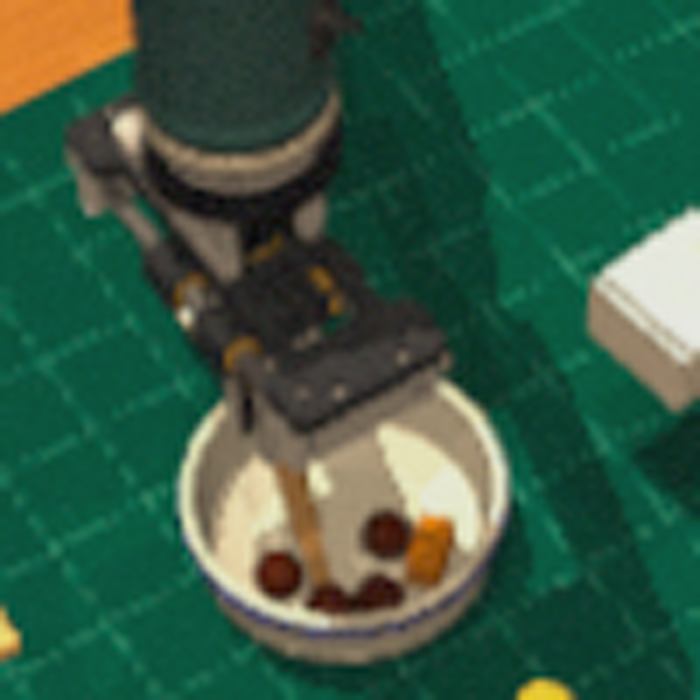

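View pics/s30.png

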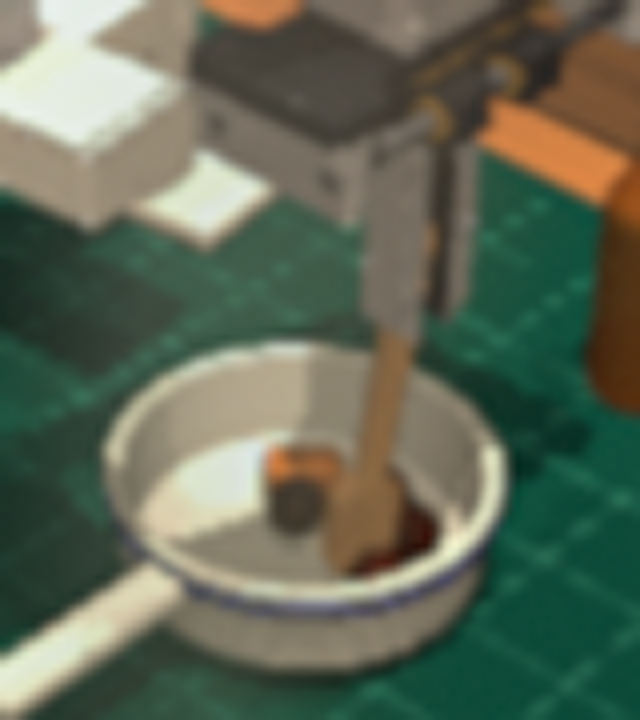

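```bash

python3 -m handwheel '[{"delta_pos":[5,0,7],"yaw":0},{"delta_pos":[9,0,17],"yaw":0},{"delta_pos":[11,0,28],"yaw":0},{"delta_pos":[12,0,40],"yaw":0},{"delta_pos":[11,0,52],"yaw":0},{"delta_pos":[9,0,63],"yaw":0},{"delta_pos":[5,0,72],"yaw":0},{"delta_pos":[0,0,80],"yaw":0},{"delta_pos":[-6,0,84],"yaw":0},{"delta_pos":[-12,0,86],"yaw":0},{"delta_pos":[-18,0,84],"yaw":0},{"delta_pos":[-24,0,80],"yaw":0}]'
python3 -c "
from h import *
s=snap('scene');t=snap('side');crop(s,200,150,300,250,7,'c31');crop(t,240,170,320,260,8,'s31')
rel([.589,-.085,.14],0);print(robot.get_obs()['wrist_force'])"
```

```text
time: 45.7
tool_pos: [0.5766, -0.0458, 0.1375]
ee_rot: [-1.569, -0.001, 0.001]
wrist_force: [-0.2, -0.4, -0.1]
width: 0.0134
t 45.8 pos [ 0.5763 -0.0468  0.1377] yaw -0.001 w 0.0135 delta [ 12.8  -2.4 -38.2] turn -0.001 q6 -0.18
[ 0.62125204 -0.32415276 -1.05178819]
```

View pics/c31.png

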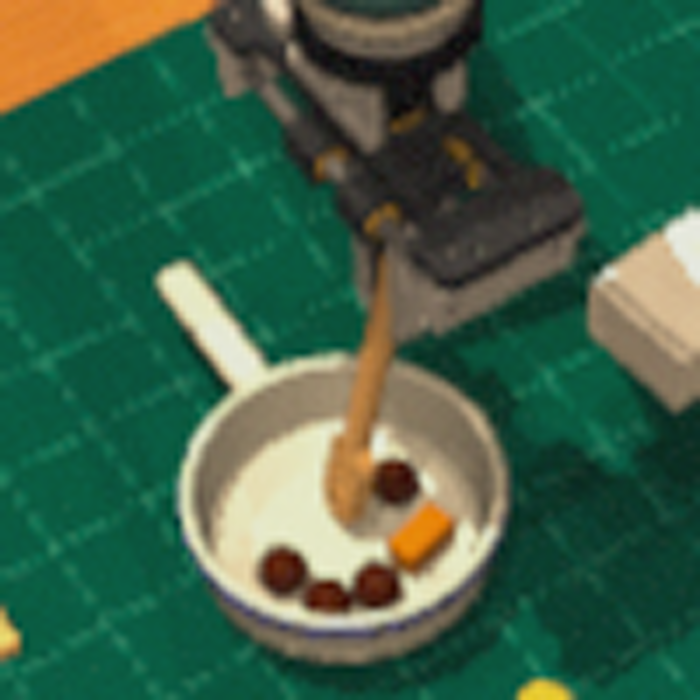

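View pics/s31.png

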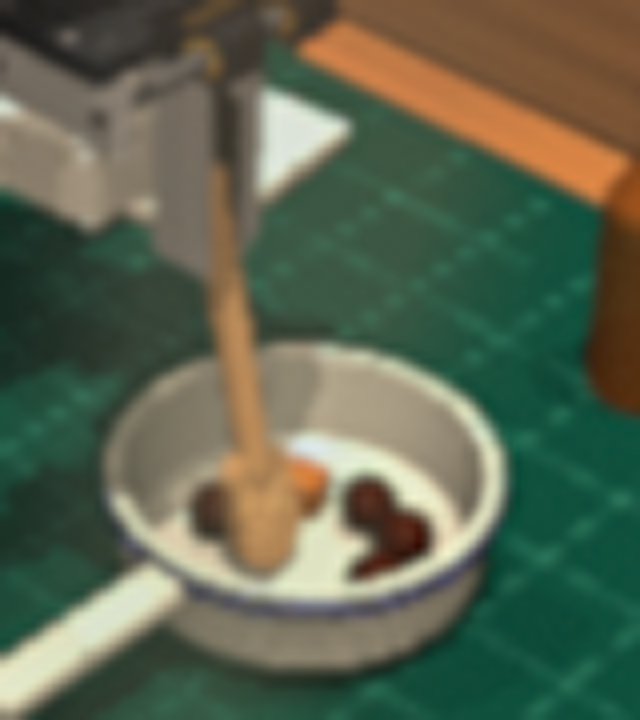

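```bash
cat >> h.py <<'E'
def tipat(s,t,u,v,u2,v2):
    a=((u+.5)/7+199.5,(v+.5)/7+149.5);b=((u2+.5)/8+239.5,(v2+.5)/8+169.5)
    c=np.array([.590,-.087,0]); print("scene",(onz(s,a,.009)-c).round(4),"side",(onz(t,b,.009)-c).round(4))
E
python3 -c "
from h import *
s=snap('scene');t=snap('side');tipat(s,t,348,526,262,570);tipat(s,t,334,416,308,343)"
```

```text
scene [-0.0054  0.006   0.009 ] side [-0.0185  0.0056  0.009 ]
scene [-0.0624  0.0352  0.009 ] side [0.1012 0.0874 0.009 ]
```

```bash

python3 -m handwheel '[{"delta_pos":[3,0,-3],"yaw":0.14},{"delta_pos":[6,0,-6],"yaw":0.28},{"delta_pos":[9,0,-10],"yaw":0.42},{"delta_pos":[12,0,-13],"yaw":0.56},{"delta_pos":[15,0,-16],"yaw":0.7},{"delta_pos":[18,0,-19],"yaw":0.84},{"delta_pos":[21,0,-22],"yaw":0.98},{"delta_pos":[24,0,-26],"yaw":1.12},{"delta_pos":[27,0,-29],"yaw":1.26},{"delta_pos":[30,0,-32],"yaw":1.4},{"delta_pos":[33,0,-35],"yaw":1.54},{"delta_pos":[33,0,-35],"yaw":1.57}]'
python3 -c "
from h import *
s=snap('scene');t=snap('side');crop(s,200,150,300,250,7,'c32');crop(t,240,170,320,260,8,'s32')
rel([.550,-.080,.1377],-1.57);print(robot.get_obs()['wrist_force'])"
```

```text
time: 47.1
tool_pos: [0.6102, -0.0819, 0.1372]
ee_rot: [-1.57, 0.0, -1.572]
wrist_force: [-0.5, -0.2, -0.6]
width: 0.0136
t 47.2 pos [ 0.6098 -0.0814  0.1373] yaw -1.568 w 0.0131 delta [ -1.6  -0.4 -59.8] turn 0.002 q6 1.34
[-0.13735139 -0.43182138 -1.30502673]
```

View pics/c32.png

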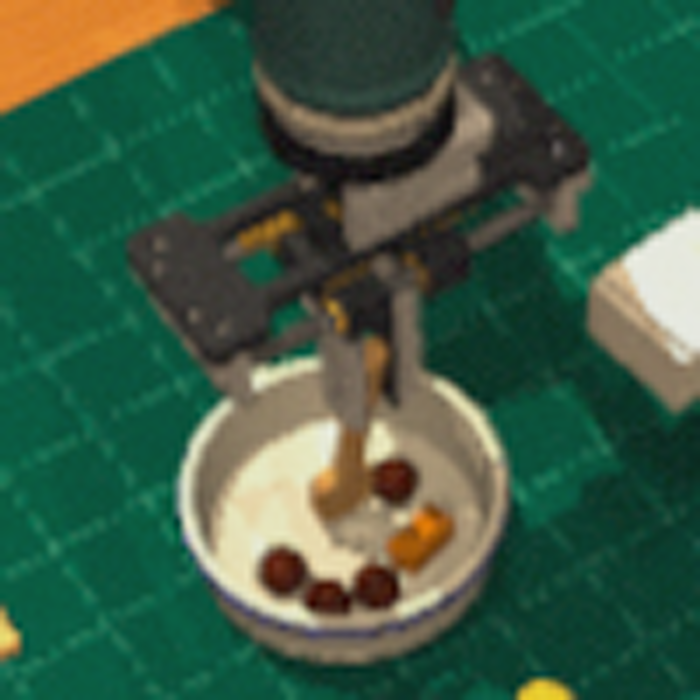

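View pics/s32.png

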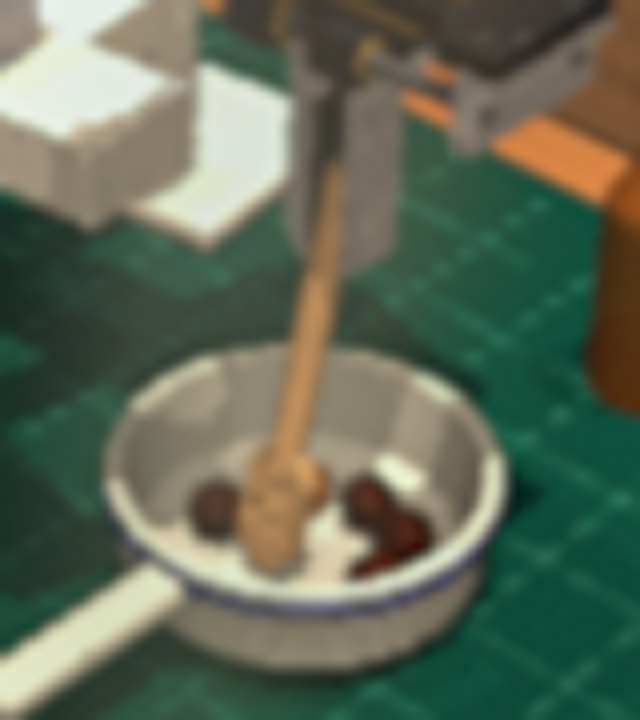

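```bash

python3 -m handwheel '[{"delta_pos":[0,0,-8],"yaw":0},{"delta_pos":[0,0,-16],"yaw":0},{"delta_pos":[0,0,-24],"yaw":0},{"delta_pos":[0,0,-32],"yaw":0},{"delta_pos":[0,0,-40],"yaw":0},{"delta_pos":[0,0,-48],"yaw":0},{"delta_pos":[0,0,-56],"yaw":0},{"delta_pos":[0,0,-62],"yaw":0},{"delta_pos":[0,0,-66],"yaw":0},{"delta_pos":[0,0,-66],"yaw":0}]'
python3 -c "
from h import *
s=snap('scene');t=snap('side');crop(s,200,150,300,250,7,'c33');crop(t,240,170,320,260,8,'s33')
rel([.550,-.080,.1377],-1.57);print(robot.get_obs()['wrist_force'])"
```

```text
time: 48.2
tool_pos: [0.5451, -0.0816, 0.1404]
ee_rot: [-1.564, -0.001, -1.57]
wrist_force: [4.0, -0.3, 6.7]
width: 0.0134
t 48.3 pos [ 0.5452 -0.0816  0.1404] yaw -1.57 w 0.0135 delta [-1.6  2.7  4.8] turn 0.0 q6 1.32
[3.38995306 0.2925787  5.99497738]
```

View pics/c33.png

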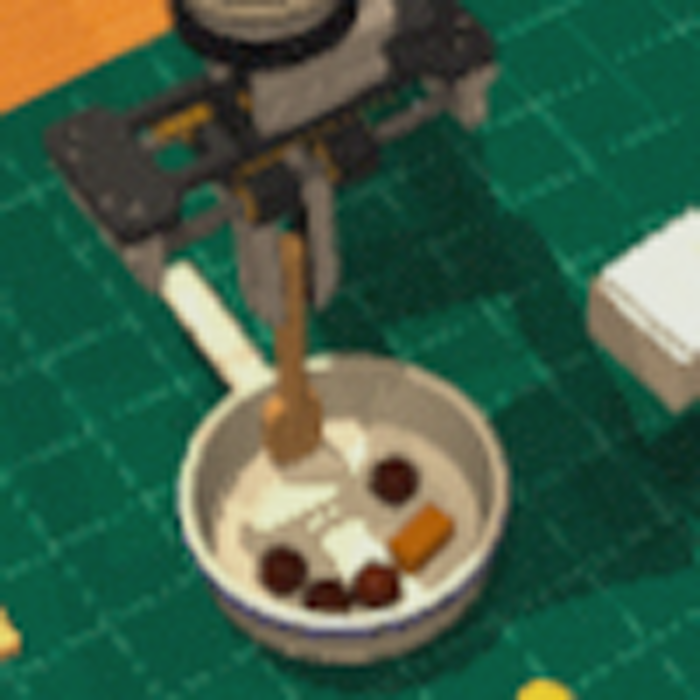

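View pics/s33.png

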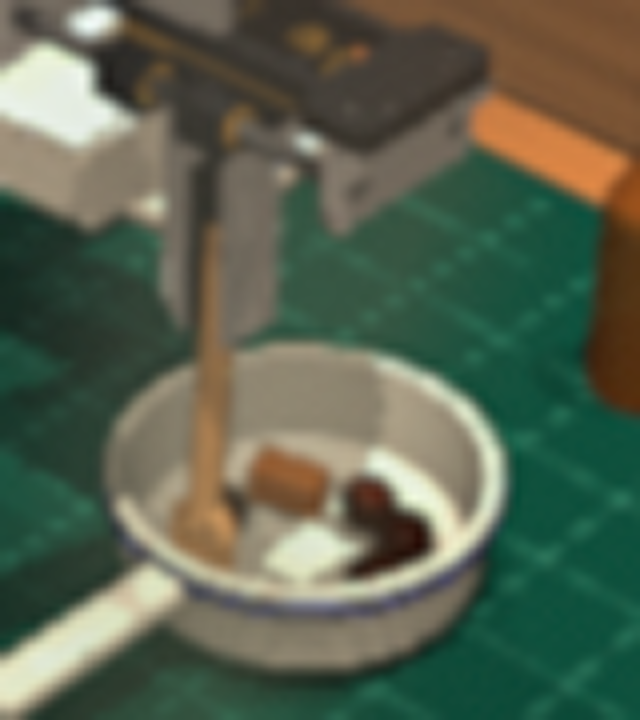

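```bash

python3 -m handwheel '[{"delta_pos":[5,0,7],"yaw":0},{"delta_pos":[5,0,7],"yaw":0}]' 
python3 -m handwheel '[{"delta_pos":[7,0,1],"yaw":0},{"delta_pos":[14,0,5],"yaw":0},{"delta_pos":[20,0,11],"yaw":0},{"delta_pos":[24,0,19],"yaw":0},{"delta_pos":[27,0,28],"yaw":0},{"delta_pos":[28,0,38],"yaw":0},{"delta_pos":[27,0,48],"yaw":0},{"delta_pos":[24,0,57],"yaw":0},{"delta_pos":[20,0,65],"yaw":0},{"delta_pos":[14,0,71],"yaw":0},{"delta_pos":[7,0,75],"yaw":0},{"delta_pos":[0,0,76],"yaw":0}]'
python3 -c "
from h import *
s=snap('scene');t=snap('side');crop(s,200,150,300,250,7,'c34');crop(t,240,170,320,260,8,'s34')
rel([.589,-.085,.1377],-1.57);print(robot.get_obs()['wrist_force'])"
```

```text
time: 48.5
tool_pos: [0.5508, -0.0874, 0.1377]
ee_rot: [-1.57, -0.002, -1.57]
wrist_force: [2.1, -1.7, 2.5]
width: 0.0133
time: 49.7
tool_pos: [0.6277, -0.0864, 0.1375]
ee_rot: [-1.569, -0.002, -1.57]
wrist_force: [-0.7, -3.7, 0.9]
width: 0.0137
t 49.8 pos [ 0.6278 -0.0864  0.1386] yaw -1.569 w 0.0134 delta [ -1.5   0.8 -38.8] turn 0.001 q6 1.34
[-1.47998042 -2.32222765 -0.1370622 ]
```

View pics/c34.png

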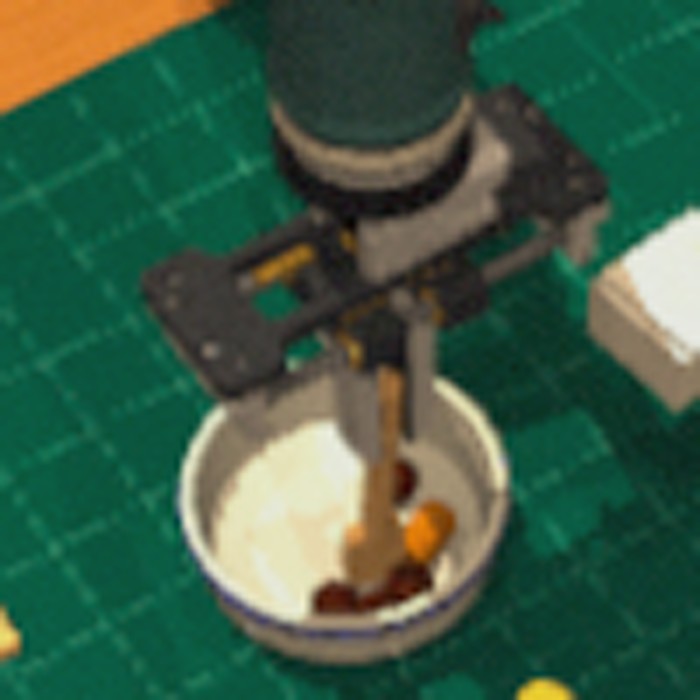

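View pics/s34.png

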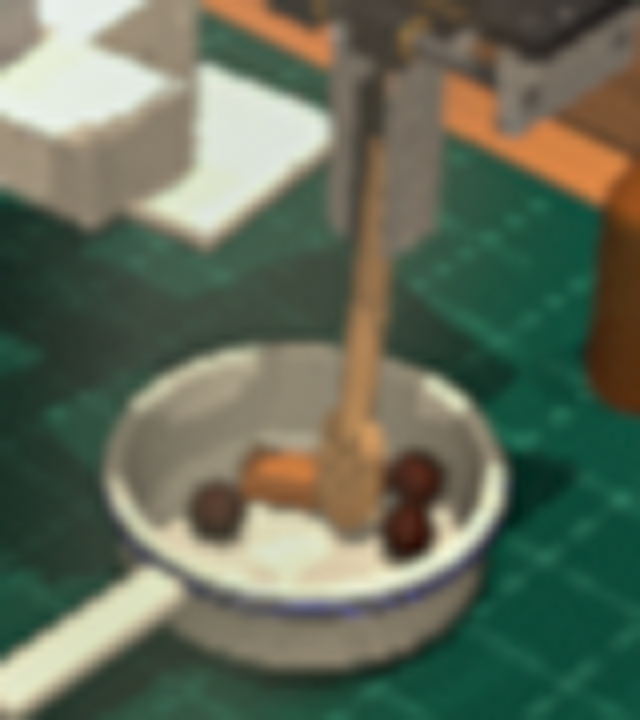

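```bash

python3 -m handwheel '[{"delta_pos":[-7,0,-1],"yaw":0},{"delta_pos":[-14,0,-5],"yaw":0},{"delta_pos":[-20,0,-11],"yaw":0},{"delta_pos":[-24,0,-19],"yaw":0},{"delta_pos":[-27,0,-28],"yaw":0},{"delta_pos":[-28,0,-38],"yaw":0}]'
python3 -c "
from h import *
s=snap('scene');t=snap('side');crop(s,200,150,300,250,7,'c35');crop(t,240,170,320,260,8,'s35')
rel([.589,-.085,.1377],-1.57);print(robot.get_obs()['wrist_force'])"
python3 -m handwheel '[{"delta_pos":[1,0,-10],"yaw":0},{"delta_pos":[4,0,-19],"yaw":0},{"delta_pos":[8,0,-27],"yaw":0},{"delta_pos":[14,0,-33],"yaw":0},{"delta_pos":[21,0,-37],"yaw":0},{"delta_pos":[28,0,-38],"yaw":0}]'

```

```text
time: 50.4
tool_pos: [0.5901, -0.0614, 0.1398]
ee_rot: [-1.564, -0.007, -1.571]
wrist_force: [0.8, -7.1, 3.5]
width: 0.0133
t 50.5 pos [ 0.5893 -0.0612  0.14  ] yaw -1.571 w 0.0134 delta [23.8  2.4 -0.3] turn -0.001 q6 1.38
[-1.13954201 -4.87044107  2.47596606]
time: 51.1
tool_pos: [0.5502, -0.085, 0.137]
ee_rot: [-1.571, 0.005, -1.569]
wrist_force: [1.7, 2.2, 2.1]
width: 0.0135
```

View pics/c35.png

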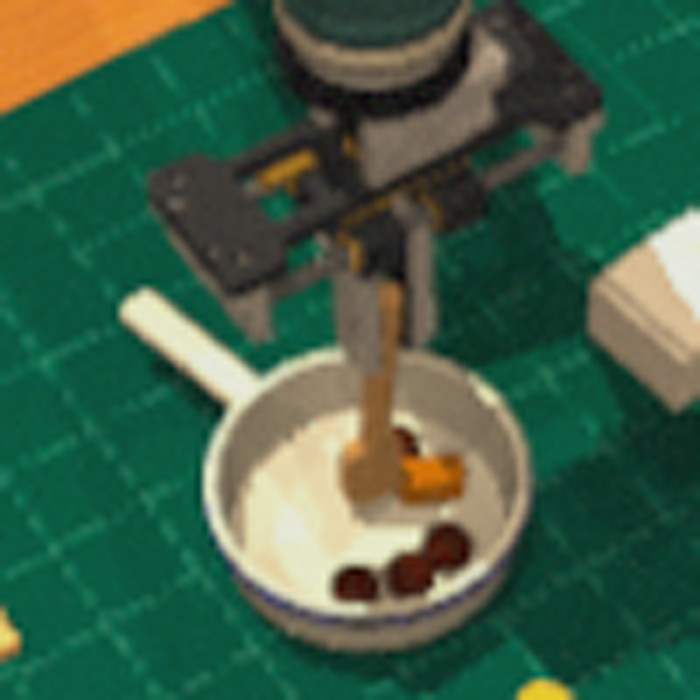

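View pics/s35.png

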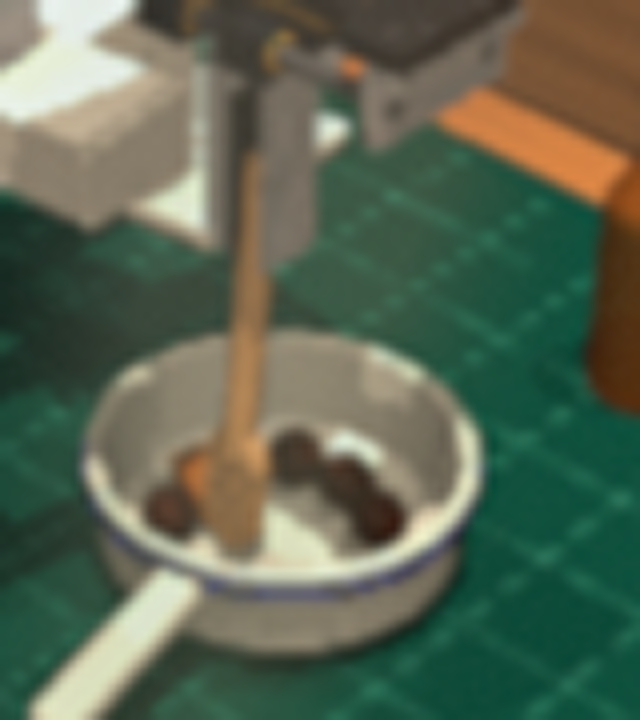

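```bash

python3 -c "
from h import *
s=snap('scene');t=snap('side');crop(s,200,150,300,250,7,'c36');crop(t,240,170,320,260,8,'s36')
rel([.589,-.085,.1377],-1.57);print(robot.get_obs()['wrist_force'])"

```

```text
t 51.2 pos [ 0.5506 -0.0871  0.1373] yaw -1.571 w 0.0136 delta [-2.1 -0.4 38.4] turn -0.001 q6 1.31
[ 1.41563922 -0.8181228   0.68893534]
```

View pics/c36.png

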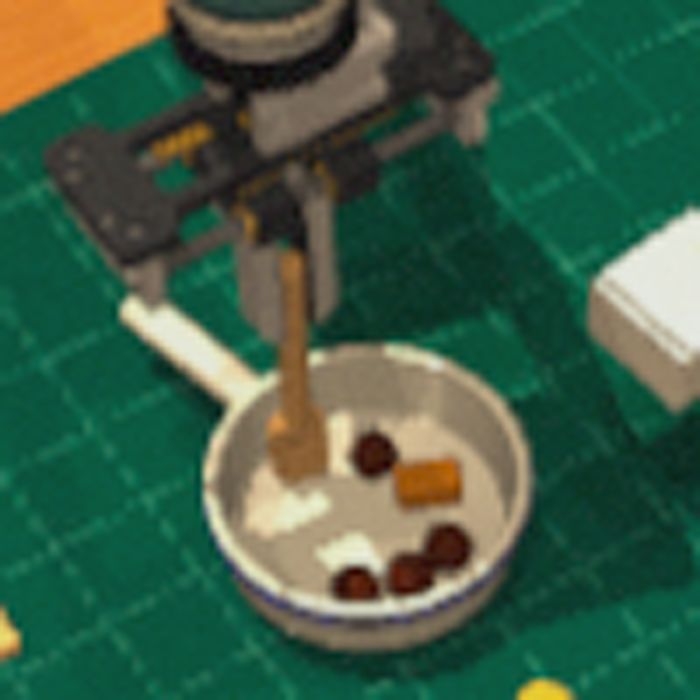

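View pics/s36.png

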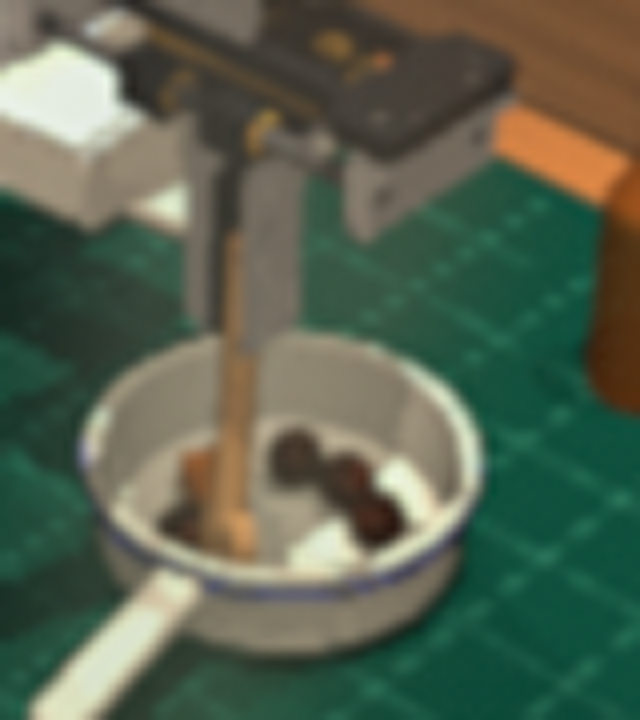

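```bash
cat >> h.py <<'E'
def sa(u,v): return ((u+.5)/7+199.5,(v+.5)/7+149.5)
def sb(u,v): return ((u+.5)/8+239.5,(v+.5)/8+169.5)
def circ(q,P,z=.055):
    pts=np.array([onz(q,p,z)[:2] for p in P]);A=np.c_[2*pts,np.ones(len(pts))]; x=np.linalg.lstsq(A,(pts**2).sum(1),rcond=None)[0]
    print(x[:2].round(4),np.sqrt(x[2]+x[0]**2+x[1]**2).round(4))
E
python3 -c "
from h import *
np.set_printoptions(precision=4,suppress=True)
s=snap('scene');t=snap('side')
circ(s,[sa(*p) for p in [(204,478),(531,480),(375,342),(365,618),(480,380),(250,570),(490,570)]])
circ(t,[sb(*p) for p in [(81,455),(485,465),(285,328),(285,595),(430,375),(120,540)]])
a=onz(s,sa(143,290),.047);b=onz(s,sa(245,385),.047);print(a,b,np.arctan2(*(b-a)[1::-1]))
c=np.array([.588,-.07,0])
for p in [(375,453),(428,482),(447,545),(412,572),(357,584)]: print(onz(s,sa(*p),.018)-c)
print('tip',onz(s,sa(300,480),.01),onz(t,sb(240,555),.01))
"

```

```text
[ 0.5927 -0.0732] 0.0748
[ 0.5859 -0.0769] 0.0778
[ 0.4355 -0.1008  0.047 ] [ 0.5122 -0.0902  0.047 ] 0.13762578939858247
[-0.0256  0.0193  0.018 ]
[0.0024 0.0306 0.018 ]
[0.0366 0.0181 0.018 ]
[ 0.0396 -0.0036  0.018 ]
[ 0.0306 -0.028   0.018 ]
tip [ 0.5504 -0.0858  0.01  ] [ 0.5712 -0.0702  0.01  ]
```

```bash

python3 -m handwheel '[{"delta_pos":[-6,0,3],"yaw":0},{"delta_pos":[-13,0,5],"yaw":0},{"delta_pos":[-13,0,5],"yaw":0}]' 
python3 -m handwheel '[{"delta_pos":[5,0,1],"yaw":0},{"delta_pos":[10,0,5],"yaw":0},{"delta_pos":[15,0,10],"yaw":0},{"delta_pos":[18,0,17],"yaw":0},{"delta_pos":[20,0,25],"yaw":0},{"delta_pos":[21,0,34],"yaw":0},{"delta_pos":[20,0,43],"yaw":0},{"delta_pos":[18,0,51],"yaw":0},{"delta_pos":[15,0,58],"yaw":0},{"delta_pos":[10,0,63],"yaw":0},{"delta_pos":[5,0,67],"yaw":0},{"delta_pos":[0,0,68],"yaw":0}]'
python3 -m handwheel '[{"delta_pos":[-5,0,-1],"yaw":0},{"delta_pos":[-10,0,-5],"yaw":0},{"delta_pos":[-15,0,-10],"yaw":0},{"delta_pos":[-18,0,-17],"yaw":0},{"delta_pos":[-20,0,-25],"yaw":0},{"delta_pos":[-21,0,-34],"yaw":0}]'
python3 -c "
from h import *
s=snap('scene');t=snap('side');crop(s,200,150,300,250,7,'c37');crop(t,240,170,320,260,8,'s37')
rel([.589,-.075,.1377],-1.57);print(robot.get_obs()['wrist_force'])"
python3 -m handwheel '[{"delta_pos":[1,0,-9],"yaw":0},{"delta_pos":[3,0,-17],"yaw":0},{"delta_pos":[6,0,-24],"yaw":0},{"delta_pos":[11,0,-29],"yaw":0},{"delta_pos":[16,0,-33],"yaw":0},{"delta_pos":[21,0,-34],"yaw":0}]'
python3 -c "
from h import *
s=snap('scene');t=snap('side');crop(s,200,150,300,250,7,'c38');crop(t,240,170,320,260,8,'s38')"

```

```text
time: 51.6
tool_pos: [0.5555, -0.0721, 0.1369]
ee_rot: [-1.572, 0.001, -1.568]
wrist_force: [-0.4, -0.1, -0.9]
width: 0.0136
time: 52.8
tool_pos: [0.6228, -0.0726, 0.137]
ee_rot: [-1.574, 0.0, -1.57]
wrist_force: [-2.7, -0.5, 0.4]
width: 0.0134
time: 53.4
tool_pos: [0.5915, -0.0524, 0.1386]
ee_rot: [-1.564, -0.001, -1.57]
wrist_force: [4.0, -2.8, 0.2]
width: 0.0137
t 53.5 pos [ 0.5893 -0.0518  0.1383] yaw -1.57 w 0.0131 delta [23.2  0.6 -0.3] turn 0.0 q6 1.39
[-0.36856261 -0.63976857 -0.33841878]
time: 54.1
tool_pos: [0.555, -0.0739, 0.1374]
ee_rot: [-1.571, 0.0, -1.57]
wrist_force: [3.0, -2.1, -0.2]
width: 0.0136
```

View pics/c37.png

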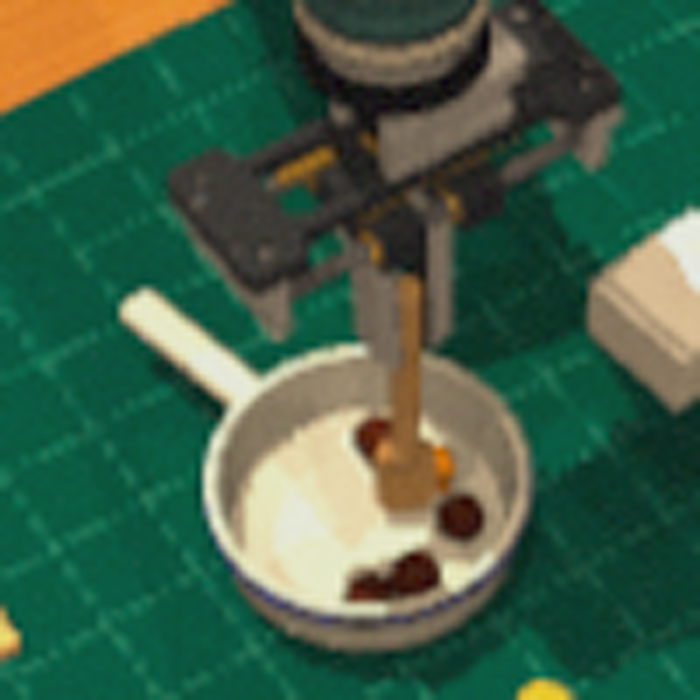

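View pics/c38.png

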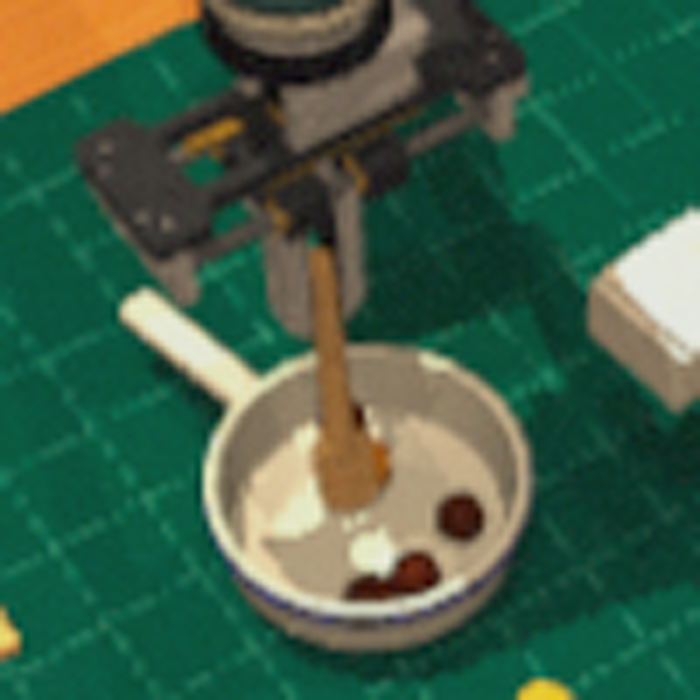

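View pics/s38.png

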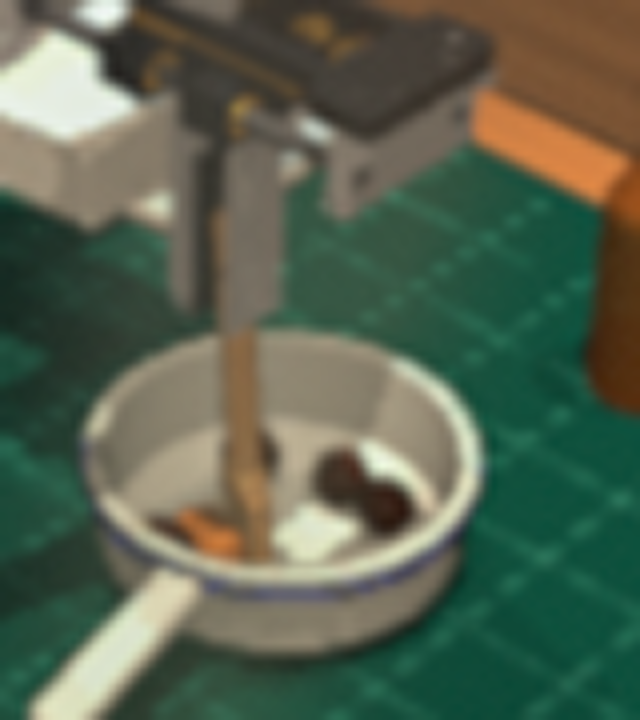

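```bash

python3 -m handwheel '[{"delta_pos":[6,0,1],"yaw":0},{"delta_pos":[12,0,5],"yaw":0},{"delta_pos":[17,0,10],"yaw":0},{"delta_pos":[21,0,17],"yaw":0},{"delta_pos":[23,0,25],"yaw":0},{"delta_pos":[24,0,34],"yaw":0},{"delta_pos":[23,0,43],"yaw":0},{"delta_pos":[21,0,51],"yaw":0},{"delta_pos":[17,0,58],"yaw":0},{"delta_pos":[12,0,63],"yaw":0},{"delta_pos":[6,0,67],"yaw":0},{"delta_pos":[0,0,68],"yaw":0}]'
python3 -m handwheel '[{"delta_pos":[-6,0,-1],"yaw":0},{"delta_pos":[-11,0,-5],"yaw":0},{"delta_pos":[-16,0,-10],"yaw":0},{"delta_pos":[-20,0,-17],"yaw":0},{"delta_pos":[-22,0,-25],"yaw":0},{"delta_pos":[-23,0,-34],"yaw":0},{"delta_pos":[-22,0,-43],"yaw":0},{"delta_pos":[-20,0,-51],"yaw":0},{"delta_pos":[-16,0,-58],"yaw":0},{"delta_pos":[-11,0,-63],"yaw":0},{"delta_pos":[-6,0,-67],"yaw":0},{"delta_pos":[0,0,-68],"yaw":0}]'
python3 -c "
from h import *
s=snap('scene');t=snap('side');crop(s,200,150,300,250,7,'c39');crop(t,240,170,320,260,8,'s39')
rel([.589,-.075,.1377],-1.57)"

```

```text
time: 55.4
tool_pos: [0.624, -0.0736, 0.1378]
ee_rot: [-1.571, -0.002, -1.57]
wrist_force: [-3.6, -1.8, 1.0]
width: 0.0132
time: 56.6
tool_pos: [0.5562, -0.0741, 0.1381]
ee_rot: [-1.568, -0.001, -1.57]
wrist_force: [3.7, -0.7, -0.1]
width: 0.0135
t 56.7 pos [ 0.556  -0.0749  0.1375] yaw -1.571 w 0.0137 delta [ 0.1 -0.2 33. ] turn -0.001 q6 1.34
```

View pics/c39.png

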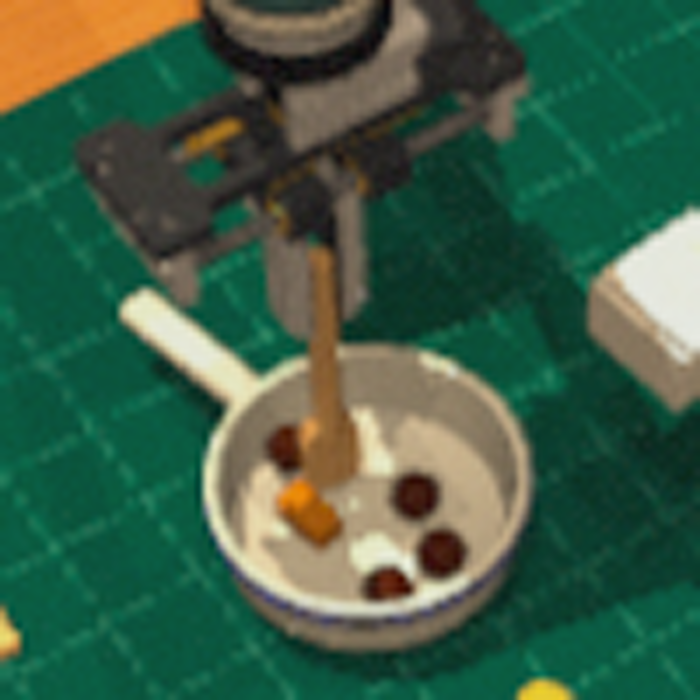

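View pics/s39.png

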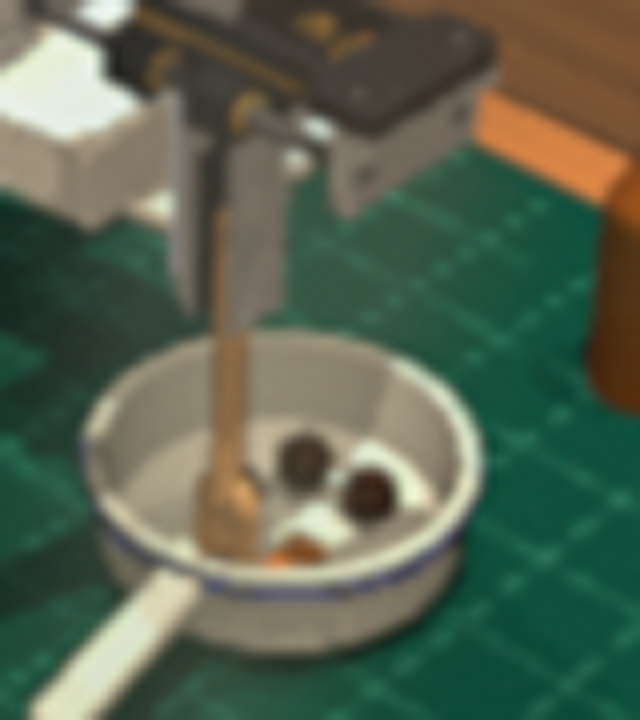

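Stirring well and the bowl is steady. I'll go on with three more full turns, one at a time.

```bash

python3 -m handwheel '[{"delta_pos":[6,0,1],"yaw":0},{"delta_pos":[12,0,5],"yaw":0},{"delta_pos":[17,0,10],"yaw":0},{"delta_pos":[21,0,17],"yaw":0},{"delta_pos":[23,0,25],"yaw":0},{"delta_pos":[24,0,34],"yaw":0},{"delta_pos":[23,0,43],"yaw":0},{"delta_pos":[21,0,51],"yaw":0},{"delta_pos":[17,0,58],"yaw":0},{"delta_pos":[12,0,63],"yaw":0},{"delta_pos":[6,0,67],"yaw":0},{"delta_pos":[0,0,68],"yaw":0}]'
python3 -m handwheel '[{"delta_pos":[-6,0,-1],"yaw":0},{"delta_pos":[-11,0,-5],"yaw":0},{"delta_pos":[-16,0,-10],"yaw":0},{"delta_pos":[-20,0,-17],"yaw":0},{"delta_pos":[-22,0,-25],"yaw":0},{"delta_pos":[-23,0,-34],"yaw":0},{"delta_pos":[-22,0,-43],"yaw":0},{"delta_pos":[-20,0,-51],"yaw":0},{"delta_pos":[-16,0,-58],"yaw":0},{"delta_pos":[-11,0,-63],"yaw":0},{"delta_pos":[-6,0,-67],"yaw":0},{"delta_pos":[0,0,-68],"yaw":0}]'
python3 -c "
from h import *
s=snap('scene');t=snap('side');crop(s,200,150,300,250,7,'c40');crop(t,240,170,320,260,8,'s40')
rel([.589,-.075,.1377],-1.57)"

```

```text
time: 57.9
tool_pos: [0.6237, -0.0736, 0.1373]
ee_rot: [-1.572, -0.002, -1.57]
wrist_force: [-2.9, -2.7, 2.0]
width: 0.0135
time: 59.1
tool_pos: [0.5556, -0.0726, 0.138]
ee_rot: [-1.57, 0.003, -1.57]
wrist_force: [3.6, 4.9, 5.0]
width: 0.0133
t 59.2 pos [ 0.5558 -0.0724  0.1379] yaw -1.57 w 0.0133 delta [ 2.6  0.2 33.2] turn -0.0 q6 1.34
```

View pics/c40.png

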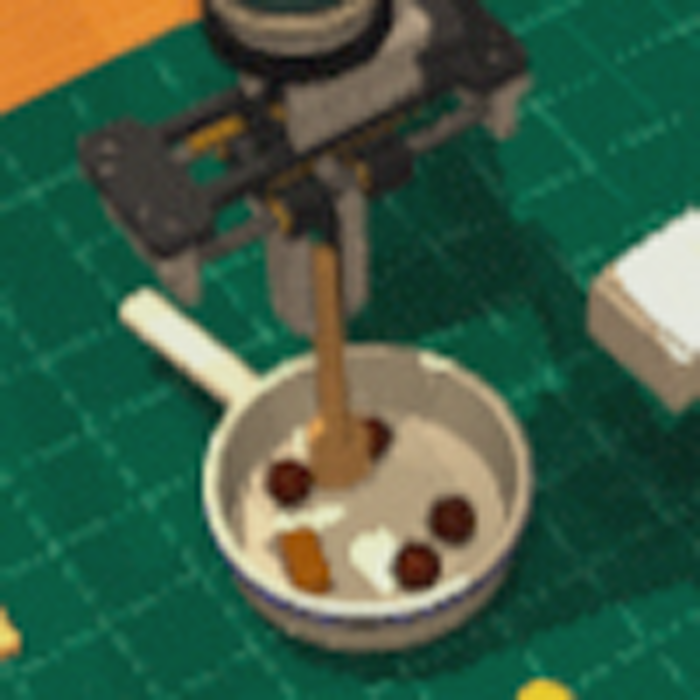

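```bash

python3 -m handwheel '[{"delta_pos":[6,0,1],"yaw":0},{"delta_pos":[12,0,5],"yaw":0},{"delta_pos":[17,0,10],"yaw":0},{"delta_pos":[21,0,17],"yaw":0},{"delta_pos":[23,0,25],"yaw":0},{"delta_pos":[24,0,34],"yaw":0},{"delta_pos":[23,0,43],"yaw":0},{"delta_pos":[21,0,51],"yaw":0},{"delta_pos":[17,0,58],"yaw":0},{"delta_pos":[12,0,63],"yaw":0},{"delta_pos":[6,0,67],"yaw":0},{"delta_pos":[0,0,68],"yaw":0}]'
python3 -m handwheel '[{"delta_pos":[-6,0,-1],"yaw":0},{"delta_pos":[-11,0,-5],"yaw":0},{"delta_pos":[-16,0,-10],"yaw":0},{"delta_pos":[-20,0,-17],"yaw":0},{"delta_pos":[-22,0,-25],"yaw":0},{"delta_pos":[-23,0,-34],"yaw":0},{"delta_pos":[-22,0,-43],"yaw":0},{"delta_pos":[-20,0,-51],"yaw":0},{"delta_pos":[-16,0,-58],"yaw":0},{"delta_pos":[-11,0,-63],"yaw":0},{"delta_pos":[-6,0,-67],"yaw":0},{"delta_pos":[0,0,-68],"yaw":0}]'
python3 -c "
from h import *
s=snap('scene');t=snap('side');crop(s,200,150,300,250,7,'c41');crop(t,240,170,320,260,8,'s41')
rel([.589,-.075,.1377],-1.57)"

```

```text
time: 60.4
tool_pos: [0.625, -0.0741, 0.138]
ee_rot: [-1.568, -0.003, -1.57]
wrist_force: [-0.3, -1.7, 0.7]
width: 0.014
time: 61.6
tool_pos: [0.5535, -0.0732, 0.1365]
ee_rot: [-1.576, 0.002, -1.57]
wrist_force: [-0.5, -0.2, -0.4]
width: 0.0137
t 61.7 pos [ 0.5538 -0.0737  0.1361] yaw -1.571 w 0.0136 delta [ 1.3 -1.8 35.2] turn -0.001 q6 1.34
```

View pics/c41.png

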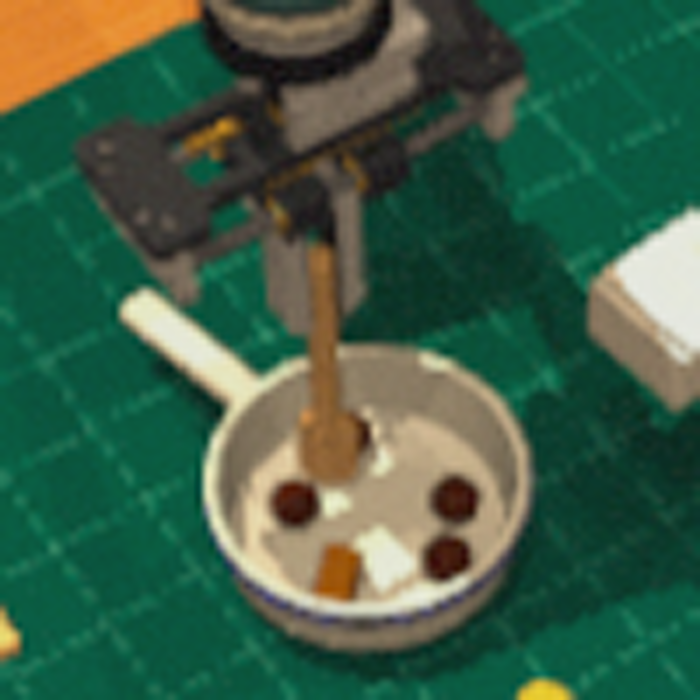

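View pics/s41.png

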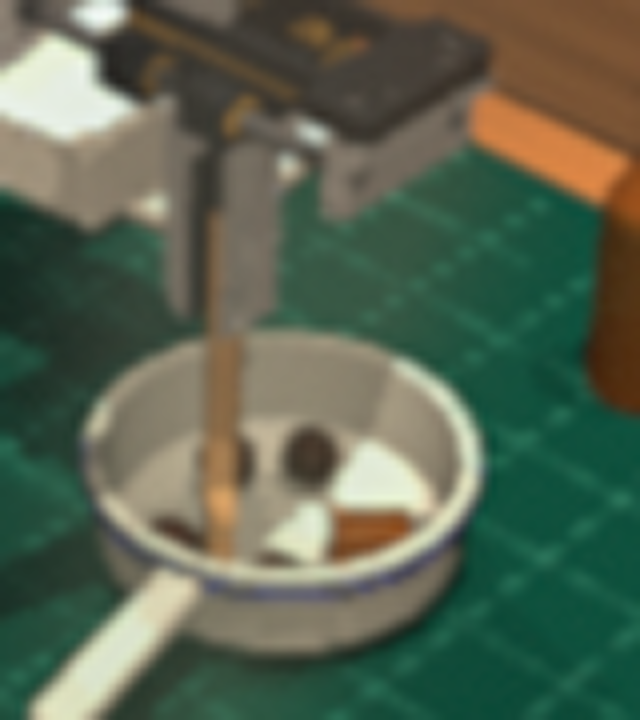

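```bash

python3 -m handwheel '[{"delta_pos":[6,0,1],"yaw":0},{"delta_pos":[12,0,5],"yaw":0},{"delta_pos":[17,0,10],"yaw":0},{"delta_pos":[22,0,17],"yaw":0},{"delta_pos":[25,0,25],"yaw":0},{"delta_pos":[26,0,34],"yaw":0}]'
python3 -c "
from h import *
s=snap('scene');t=snap('side');crop(s,200,150,300,250,7,'c42');crop(t,240,170,320,260,8,'s42')
rel([.589,-.075,.1377],-1.57)"
python3 -m handwheel '[{"delta_pos":[-1,0,9],"yaw":0},{"delta_pos":[-4,0,17],"yaw":0},{"delta_pos":[-8,0,24],"yaw":0},{"delta_pos":[-13,0,29],"yaw":0},{"delta_pos":[-20,0,33],"yaw":0},{"delta_pos":[-26,0,34],"yaw":0}]'
python3 -m handwheel '[{"delta_pos":[-6,0,-1],"yaw":0},{"delta_pos":[-12,0,-5],"yaw":0},{"delta_pos":[-17,0,-10],"yaw":0},{"delta_pos":[-21,0,-17],"yaw":0},{"delta_pos":[-24,0,-25],"yaw":0},{"delta_pos":[-25,0,-34],"yaw":0}]'
python3 -c "
from h import *
s=snap('scene');t=snap('side');crop(s,200,150,300,250,7,'c43');crop(t,240,170,320,260,8,'s43')
rel([.589,-.075,.1377],-1.57)"
python3 -m handwheel '[{"delta_pos":[1,0,-9],"yaw":0},{"delta_pos":[4,0,-17],"yaw":0},{"delta_pos":[8,0,-24],"yaw":0},{"delta_pos":[13,0,-29],"yaw":0},{"delta_pos":[19,0,-33],"yaw":0},{"delta_pos":[25,0,-34],"yaw":0}]'

```

```text
time: 62.3
tool_pos: [0.5893, -0.0984, 0.1374]
ee_rot: [-1.574, 0.004, -1.57]
wrist_force: [-3.3, 2.9, 1.3]
width: 0.0133
t 62.4 pos [ 0.5901 -0.0983  0.137 ] yaw -1.569 w 0.0135 delta [-23.3  -0.6  -1.1] turn 0.001 q6 1.31
time: 63.0
tool_pos: [0.6256, -0.0737, 0.1379]
ee_rot: [-1.567, -0.002, -1.57]
wrist_force: [0.4, 0.5, -0.7]
width: 0.0135
time: 63.6
tool_pos: [0.5909, -0.0495, 0.1386]
ee_rot: [-1.565, -0.003, -1.57]
wrist_force: [3.1, -3.4, 1.4]
width: 0.0136
t 63.7 pos [ 0.59   -0.0494  0.139 ] yaw -1.571 w 0.0135 delta [25.6  1.3 -1. ] turn -0.001 q6 1.39
time: 64.3
tool_pos: [0.5535, -0.0729, 0.1362]
ee_rot: [-1.576, 0.003, -1.57]
wrist_force: [-0.4, -0.7, 0.2]
width: 0.0135
```

View pics/c42.png

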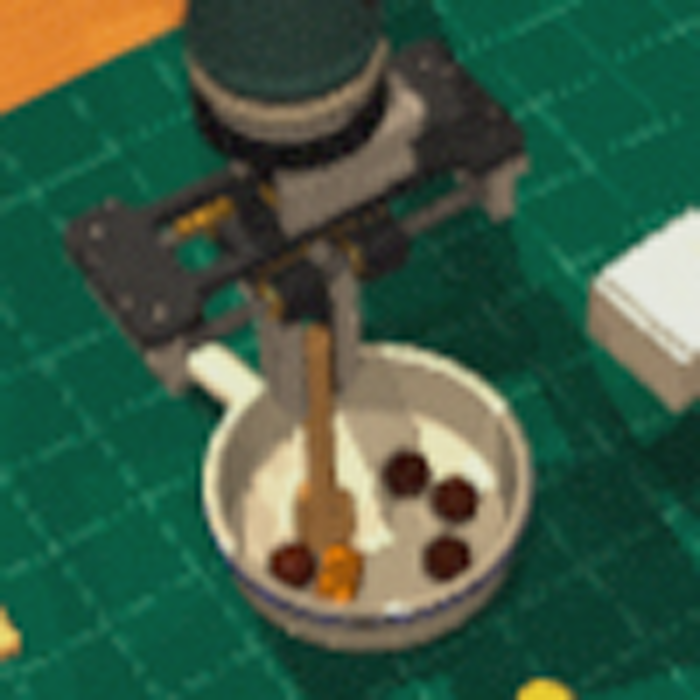

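View pics/s42.png

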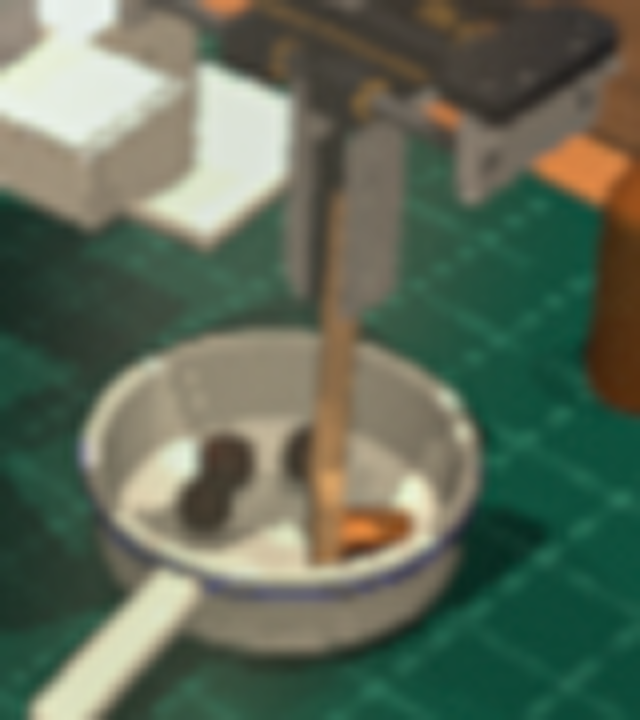

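View pics/c43.png

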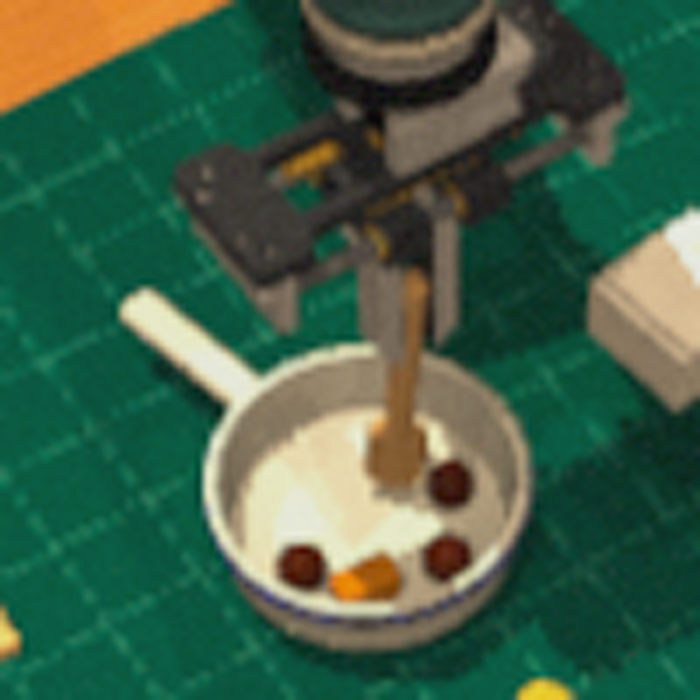

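View pics/s43.png

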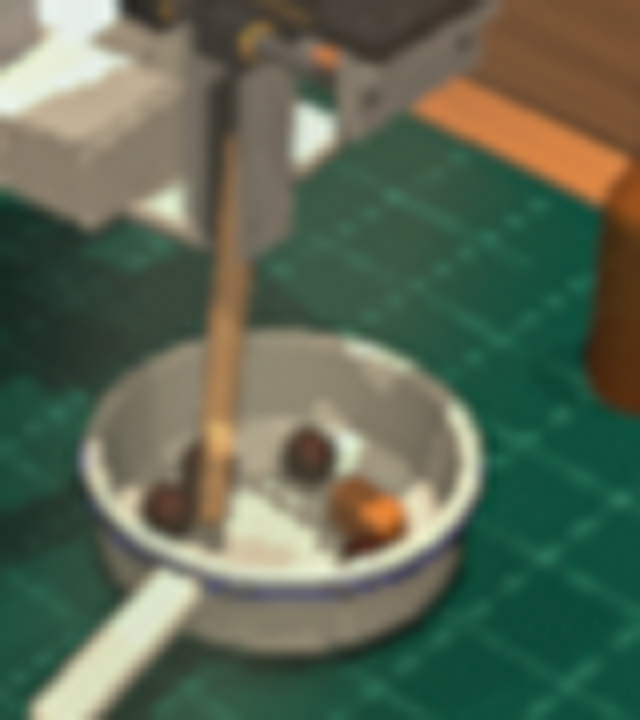

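```bash

python3 -c "
from h import *
np.set_printoptions(precision=4,suppress=True)
s=snap('scene');t=snap('side')
c=np.array([.5895,-.0748,0]);R=np.array([[np.cos(.14),np.sin(.14),0],[-np.sin(.14),np.cos(.14),0],[0,0,1]])
for a,b in [((325,548),(325,562)),((400,488),(210,545))]:
  p,e=tri(s,sa(*a),t,sb(*b)); print(p,e,R@(p-c)); print(R@(onz(s,sa(*a),.01)-c),R@(onz(t,sb(*b),.01)-c))
"

```

```text
[ 0.5899 -0.0972  0.011 ] 8.253609995285698e-06 [-0.0027 -0.0223  0.011 ]
[-0.0033 -0.0218  0.01  ] [-0.0017 -0.0216  0.01  ]
[ 0.5764 -0.0477 -0.0001] 0.004076655420576402 [-0.0092  0.0287 -0.0001]
[-0.0047  0.0265  0.01  ] [-0.0194  0.0198  0.01  ]
```

```bash

python3 -m handwheel '[{"delta_pos":[0,0,-3],"yaw":0},{"delta_pos":[0,0,-6],"yaw":0},{"delta_pos":[0,0,-8],"yaw":0},{"delta_pos":[0,0,-8],"yaw":0}]'
python3 -m handwheel '[{"delta_pos":[0,-15,0],"yaw":0},{"delta_pos":[0,-50,0],"yaw":0},{"delta_pos":[0,-90,0],"yaw":0},{"delta_pos":[0,-125,0],"yaw":0},{"delta_pos":[0,-125,0],"yaw":0},{"delta_pos":[0,-125,0],"yaw":0}]'
python3 -c "
from h import *
s=snap('scene');t=snap('side');crop(s,200,110,300,250,5,'c44');crop(t,220,120,320,260,5,'s44')
rel([.5278,.3496,.26],-1.57)
a=robot.get_obs();print(a['wrist_force'])"

```

```text
time: 64.8
tool_pos: [0.5474, -0.0732, 0.1375]
ee_rot: [-1.571, 0.0, -1.57]
wrist_force: [0.6, 0.2, -1.0]
width: 0.0133
time: 65.4
tool_pos: [0.5483, -0.0735, 0.2644]
ee_rot: [-1.567, -0.001, -1.57]
wrist_force: [-0.9, 0.2, -1.1]
width: 0.0133
t 65.5 pos [ 0.5471 -0.0733  0.2612] yaw -1.57 w 0.0139 delta [-422.9    1.5  -19. ] turn 0.0 q6 1.33
[-0.7991462   0.39351772 -0.5550563 ]
```

View pics/c44.png

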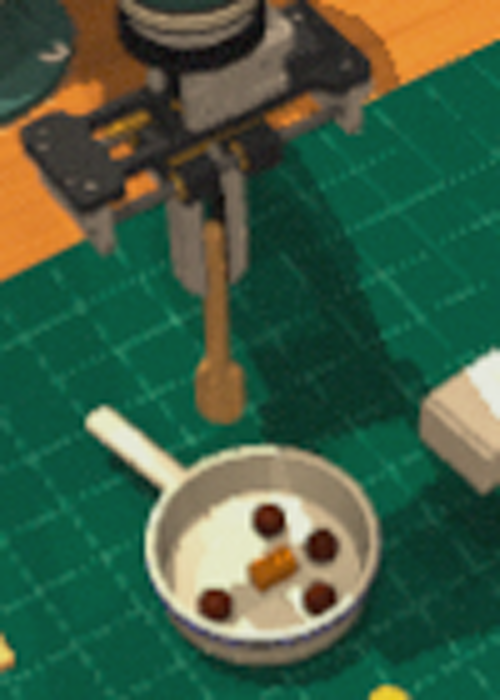

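View pics/s44.png

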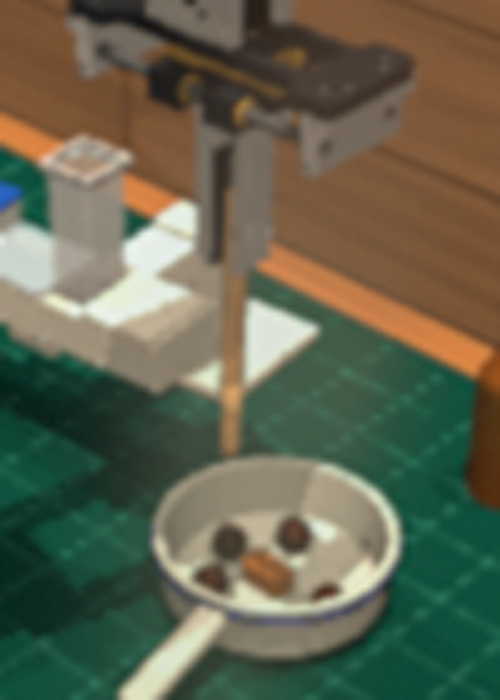

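```bash

python3 -c "
from h import *
np.set_printoptions(precision=4,suppress=True)
s=snap('scene');t=snap('side')
a=lambda u,v:((u+.5)/5+199.5,(v+.5)/5+109.5)
b=lambda u,v:((u+.5)/5+219.5,(v+.5)/5+119.5)
print(tri(s,a(220,421),t,b(229,453)));print(tri(s,a(217,362),t,b(232,388)));print(tri(s,a(214,295),t,b(232,300)))
rel([.5278,.3496,.26],-1.57)"

```

```text
(array([ 0.549 , -0.0727,  0.1334]), np.float64(0.0030701984301814236))
(array([ 0.5464, -0.0728,  0.1833]), np.float64(0.004201776239963983))
(array([ 0.5459, -0.0716,  0.2419]), np.float64(0.005351534865785766))
t 65.6 pos [ 0.5469 -0.0733  0.2604] yaw -1.57 w 0.0134 delta [-422.9    0.9  -18.7] turn 0.0 q6 1.33
```

```bash

python3 -m handwheel '[{"delta_pos":[-15,0,-10],"yaw":0},{"delta_pos":[-45,0,-25],"yaw":0},{"delta_pos":[-85,0,-40],"yaw":0},{"delta_pos":[-125,0,-40],"yaw":0},{"delta_pos":[-165,0,-40],"yaw":0},{"delta_pos":[-205,0,-40],"yaw":0},{"delta_pos":[-245,0,-40],"yaw":0},{"delta_pos":[-285,0,-40],"yaw":0},{"delta_pos":[-325,0,-40],"yaw":0},{"delta_pos":[-365,0,-35],"yaw":0},{"delta_pos":[-400,0,-25],"yaw":0},{"delta_pos":[-420,0,-21],"yaw":0}]'
python3 -m handwheel '[{"delta_pos":[0,0,0],"yaw":0},{"delta_pos":[0,0,0],"yaw":0}]'
python3 -c "
from h import *
s=snap('scene');t=snap('side');crop(s,290,80,390,180,7,'c45');crop(t,130,100,230,220,5,'s45')
rel([.526,.347,.138],-1.57)"

```

```text
time: 66.8
tool_pos: [0.5246, 0.3496, 0.261]
ee_rot: [-1.573, -0.0, -1.567]
wrist_force: [0.2, 1.0, -0.1]
width: 0.0134
time: 67.0
tool_pos: [0.5252, 0.3465, 0.2617]
ee_rot: [-1.573, -0.001, -1.569]
wrist_force: [0.3, -0.5, -0.4]
width: 0.0133
t 67.1 pos [0.5258 0.3455 0.2626] yaw -1.571 w 0.0133 delta [ -1.5 124.6   0.2] turn -0.001 q6 2.06
```

View pics/c45.png

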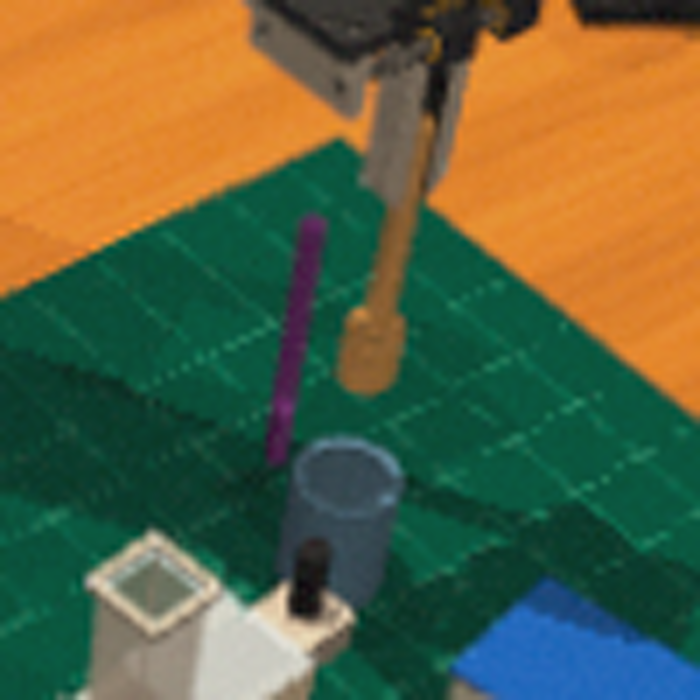

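View pics/s45.png

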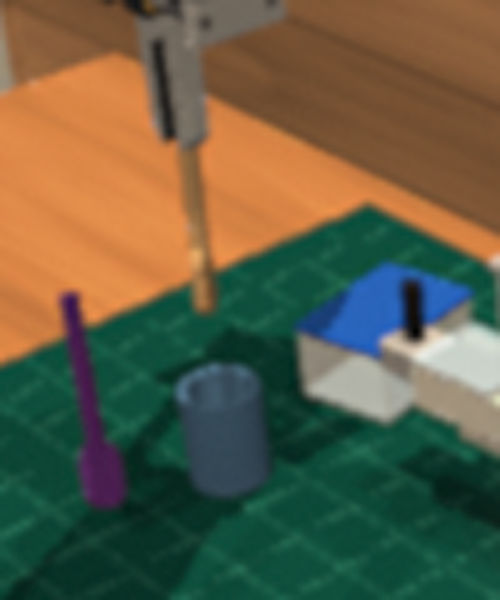

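```bash

python3 -c "
from h import *
np.set_printoptions(precision=4,suppress=True)
s=snap('scene');t=snap('side')
a=lambda u,v:((u+.5)/7+289.5,(v+.5)/7+79.5)
b=lambda u,v:((u+.5)/5+129.5,(v+.5)/5+99.5)
print(tri(s,a(368,390),t,b(205,311)),onz(s,a(368,390),.134),onz(t,b(205,311),.134))
print('jar',tri(s,a(348,476),t,b(219,390)))
rel([.526,.347,.138],-1.57)"
python3 -m handwheel '[{"delta_pos":[-1,20,0],"yaw":0},{"delta_pos":[-1,40,0],"yaw":0},{"delta_pos":[-1,55,0],"yaw":0},{"delta_pos":[-1,55,0],"yaw":0}]'
python3 -c "
from h import *
s=snap('scene');t=snap('side');crop(s,290,80,390,180,7,'c46');crop(t,130,100,230,220,5,'s46')
rel([.526,.347,.138],-1.57)"

```

```text
(array([0.527 , 0.3515, 0.1322]), np.float64(0.0012315801408517982)) [0.5287 0.3493 0.134 ] [0.5256 0.3499 0.134 ]
jar (array([0.5268, 0.3493, 0.0702]), np.float64(0.0014854421229206277))
t 67.2 pos [0.5262 0.3453 0.263 ] yaw -1.571 w 0.013 delta [ -1.7 125.   -0.3] turn -0.001 q6 2.06
time: 67.6
tool_pos: [0.5252, 0.3461, 0.2045]
ee_rot: [-1.576, -0.003, -1.571]
wrist_force: [-0.4, 0.7, -1.3]
width: 0.0137
t 67.7 pos [0.5264 0.347  0.2077] yaw -1.571 w 0.0133 delta [ 0.  69.7 -0.4] turn -0.001 q6 2.06
```

View pics/c46.png

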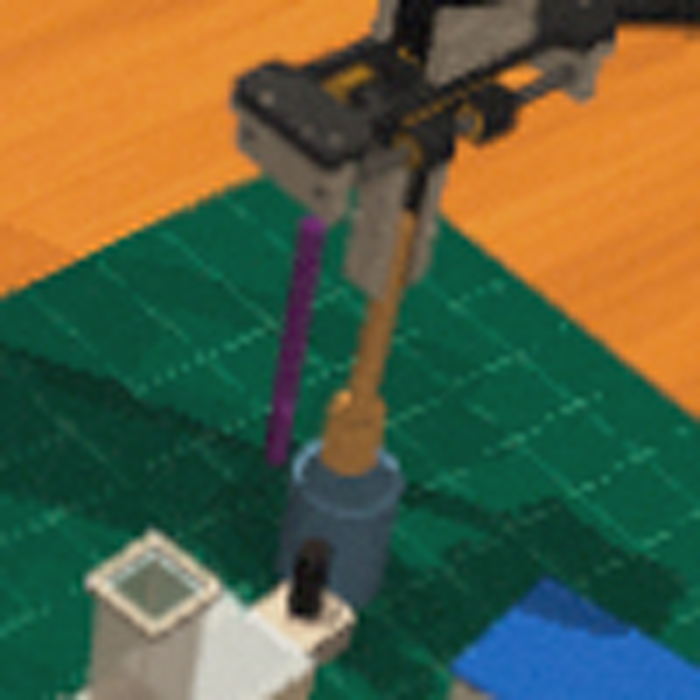

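View pics/s46.png

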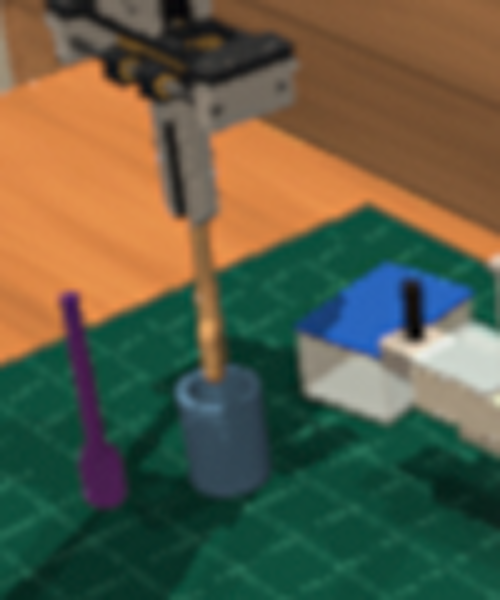

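```bash

python3 -m handwheel '[{"delta_pos":[0,15,0],"yaw":0},{"delta_pos":[0,30,0],"yaw":0},{"delta_pos":[0,45,0],"yaw":0},{"delta_pos":[0,58,0],"yaw":0},{"delta_pos":[0,66,0],"yaw":0},{"delta_pos":[0,68,0],"yaw":0},{"delta_pos":[0,68,0],"yaw":0}]'
python3 -c "
from h import *
s=snap('scene');t=snap('side');crop(s,290,80,390,180,7,'c47');crop(t,130,100,230,220,5,'s47')
rel([.526,.347,.138],-1.57)"

```

```text
time: 68.4
tool_pos: [0.5262, 0.3475, 0.1391]
ee_rot: [-1.571, -0.0, -1.57]
wrist_force: [-0.1, 0.2, 0.8]
width: 0.0135
t 68.5 pos [0.5268 0.3477 0.1403] yaw -1.57 w 0.0136 delta [ 0.7  2.3 -0.8] turn -0.0 q6 2.06
```

View pics/c47.png

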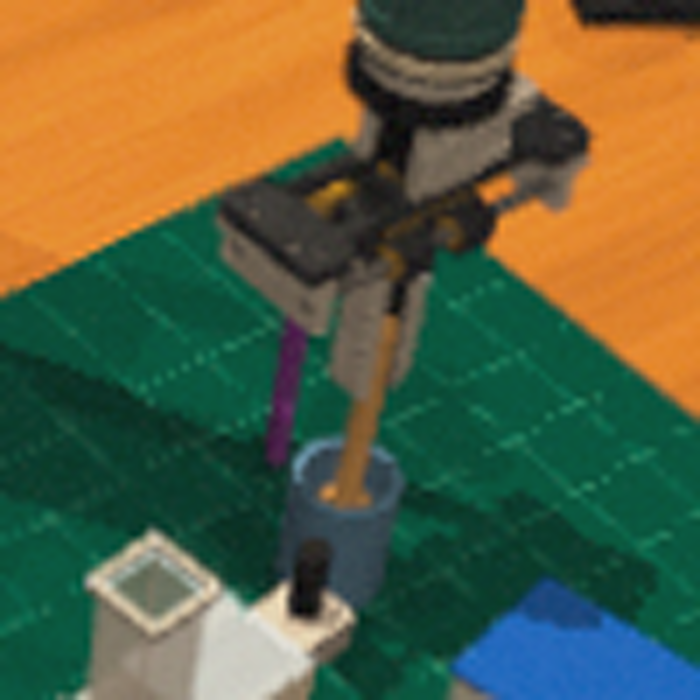

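View pics/s47.png

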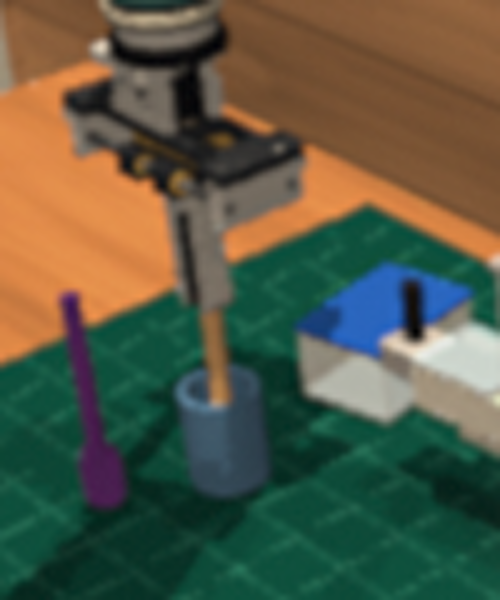

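```bash

python3 -m handwheel '[{"delta_pos":[0,2,0],"yaw":0},{"delta_pos":[0,3,0],"yaw":0},{"delta_pos":[0,3,0],"yaw":0}]'
python3 -m handwheel '[{"delta_pos":[0,0,0],"yaw":0},{"delta_pos":[0,0,0],"yaw":0},{"delta_pos":[0,0,0],"yaw":0},{"delta_pos":[0,0,0],"yaw":0},{"delta_pos":[0,0,0],"yaw":0},{"delta_pos":[0,-20,0],"yaw":0},{"delta_pos":[0,-60,0],"yaw":0},{"delta_pos":[0,-100,0],"yaw":0},{"delta_pos":[0,-130,0],"yaw":0},{"delta_pos":[0,-130,0],"yaw":0}]' 130
python3 -c "
from h import *
s=snap('scene','c48f');t=snap('side','s48f');crop(s,290,80,390,180,7,'c48');crop(t,130,100,230,220,5,'s48')
rel([.5,.1,.3],0)"

```

```text
time: 68.8
tool_pos: [0.5264, 0.3475, 0.1366]
ee_rot: [-1.571, 0.0, -1.57]
wrist_force: [-0.2, -0.2, -1.0]
width: 0.0136
time: 69.8
tool_pos: [0.5281, 0.3485, 0.2734]
ee_rot: [-1.56, 0.006, -1.57]
wrist_force: [0.9, -0.0, 1.4]
width: 0.0463
t 69.9 pos [0.5266 0.3476 0.2671] yaw -1.57 w 0.0456 delta [247.6 -33.1 -26.7] turn -1.57 q6 2.06
```

View pics/c48.png

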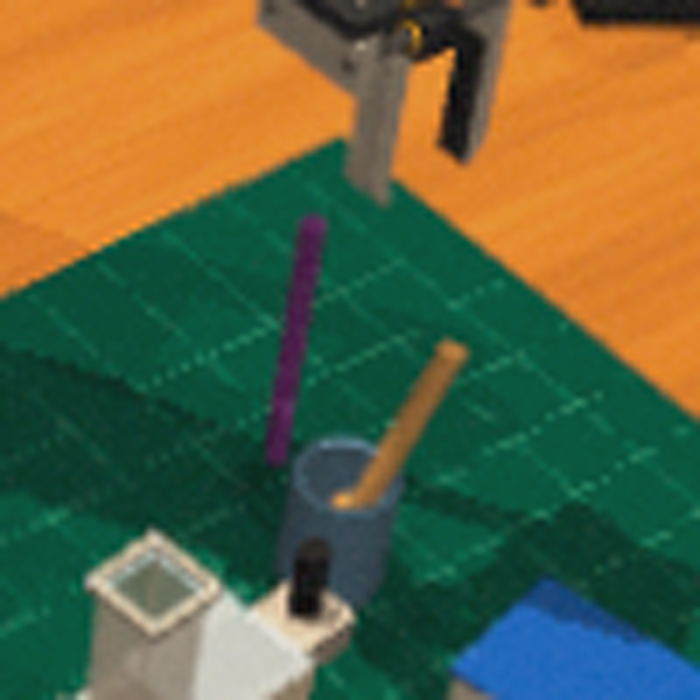

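View pics/s48.png

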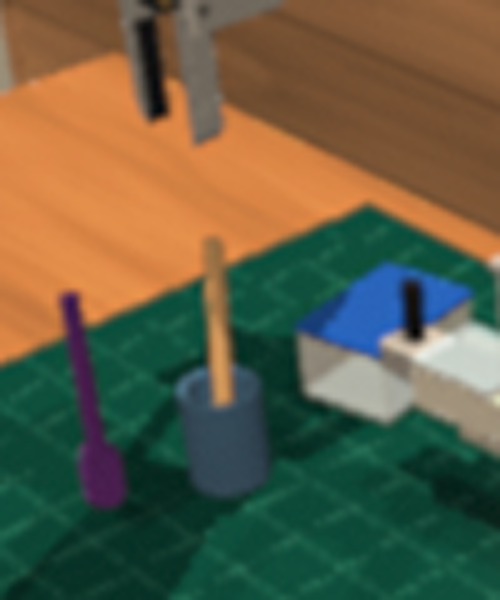

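View pics/c48f.png

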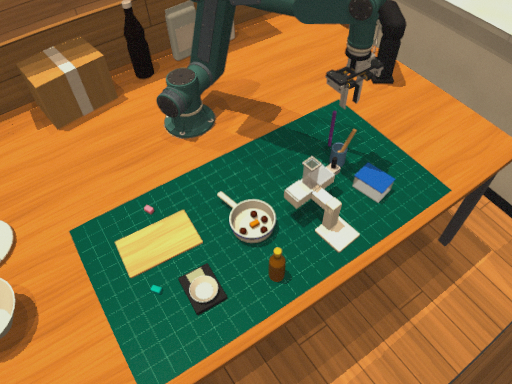

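```bash

python3 -m handwheel '[{"delta_pos":[0,0,0],"yaw":0},{"delta_pos":[0,0,0],"yaw":0},{"delta_pos":[0,0,0],"yaw":0},{"delta_pos":[0,0,0],"yaw":0},{"delta_pos":[0,0,0],"yaw":0}]'
python3 -c "
from h import *
np.set_printoptions(precision=4,suppress=True)
s=snap('scene');t=snap('side');w=snap('wrist','w49');crop(s,290,80,390,180,7,'c49');crop(t,130,100,230,220,5,'s49')
a=lambda u,v:((u+.5)/7+289.5,(v+.5)/7+79.5)
b=lambda u,v:((u+.5)/5+129.5,(v+.5)/5+99.5)
print(tri(s,a(455,350),t,b(213,241)))
print('neck',tri(s,a(358,503),t,b(222,400)))"

```

```text
time: 70.4
tool_pos: [0.5262, 0.3474, 0.266]
ee_rot: [-1.571, -0.0, -1.57]
wrist_force: [-0.1, -0.3, 0.1]
width: 0.0462
(array([0.5557, 0.3754, 0.1674]), np.float64(0.0012577118838966231))
neck (array([0.533 , 0.3548, 0.0547]), np.float64(0.002503232403997393))
```

View pics/c49.png

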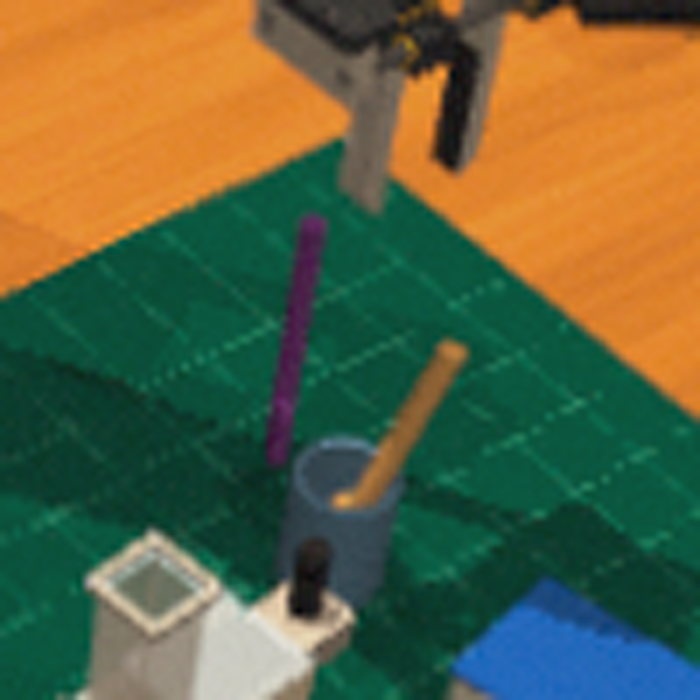

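View pics/w49.png

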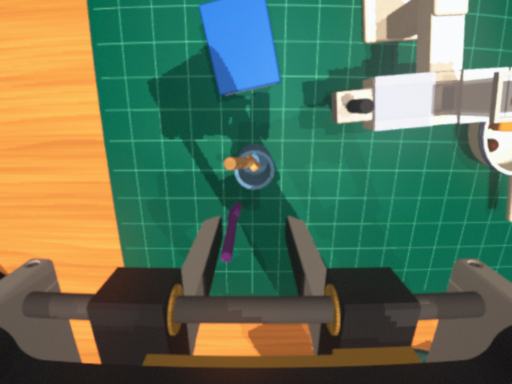

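```bash

python3 -c "
from h import *
np.set_printoptions(precision=4,suppress=True)
s=snap('scene');t=snap('side');crop(s,200,150,350,260,5,'c50')
a=lambda u,v:((u+.5)/5+269.5,(v+.5)/5+99.5)
print('knob now', proj(s,[[.6145,.2325,.167]]))"

```

```text
knob now [[334.3219 157.453 ]]
```

View pics/c50.png

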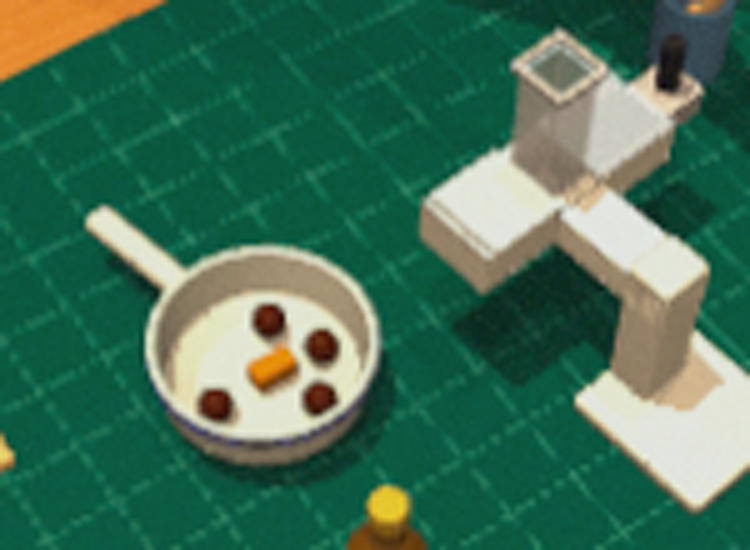

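```bash
python3 -c "
from bench import robot
print(robot.close_job(), robot.get_obs()['time'])"
```

```text
the job is handed in; nothing more can be done
the job is handed in; nothing more can be done
```

The job is handed in after about 70 s of robot time. It gave no verdict, but every end condition I could check from the pictures was met.

- **Balls:** I slid the bowl under the spout and made four full strokes. All 4 balls dropped, and the slide snapped back by itself each time. On the first stroke the ball fell while the knob had moved only about 34 mm. I then drew it on to the stop, at about 36 mm, before letting go.
- **Toffee:** I brought the bowl back out and put in the single orange toffee, the only one on the board. I left the pink and turquoise look-alikes and the purple spoon alone.
- **Stirring:** My first circles fell short because the spoon pivoted in the fingers and the tip lagged by 25–35 mm. I turned the gripper a quarter turn and stood the spoon straight against the bowl wall.
    - I then made six more turns. In the first, the toffee wedged against the wall and pushed the bowl about 12 mm, turning it about 8 degrees without tipping it, so I re-measured and used smaller circles. The bowl stayed put for the last five.
    - I measured the tip on the last turn: about 22 mm into the right half and 20–28 mm into the left, with the tip near the bottom. The other turns repeated almost the same path, so I did not measure each one.
- **Final checks:**
    - The bowl is upright, about 230 mm from the spout, with 4 balls and the toffee in it.
    - The slide is home.
    - The spoon is head down in the jar, leaning about 0.27 rad against the 0.45 limit.
    - The gripper is clear of everything.
    - The flask, tub and scale look unmoved; I judged this by eye only.

The two fixed cameras disagreed by 5–10 mm on the bowl and toffee, so I checked those with the wrist camera or used the average.

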